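Clear the hot bagels to the cooling rack and hang up the spatula

TASK

Use the spatula to lift every toasted bagel off the baking tray and set each one flat and cut side up on a cooling-rack lane of its own, centred on its rails and around the middle of the rack's depth. The bagels are hot food: never touch them with the gripper or arm, and do not let one fall on the counter. Only when all are on the rack, hang the spatula on the hook by its D handle and let go, leaving the sauce bottle and seed jar where they are.

Things in the scene. Friction and masses are not known exactly. Their poses are not given: they have to be found in the camera images.
- spatula: spatula, 206 mm long, 230 g, standing on its blade at first. Origin: blade underside; x forward along the blade, z up. Steel blade 54 mm wide, x -50 to +40 mm, 2.5 mm thick (front 12 mm: 1.5). A neck (x -48 to -70) rises to a red D handle in the x-z plane: top bar x -70 to -160, 16 mm square, axis at z 85. Mass centre x -34, z 12: it hangs nose down, 205 mm below the hook
- spat_grip (a point): a good place to grip the D handle's top bar from above: on the bar's axis, at x = -102, z = 85 mm of the spatula, same axes. The bar runs along x; a grip here leaves the rear of the handle's opening free for the hook
- spat_hang (a point): where the hook's arm lies when the spatula hangs: in the rear corner of the D handle's opening, 5 mm under the top bar, at x = -149, z = 72 mm of the spatula. Let go, it slides there and swings for some seconds. The opening spans x -154 to -76 mm and z 31 (lower bar's top) to 77 mm (top bar's underside) and is clear right through along y
- bagel1: toasted bagel half, a disc 92 mm across, 24 mm thick, brown crust below, pale cut face up, 60 g. Origin: centre of its underside, z up. The flat underside is 74 mm across; from it the edge curves up (4 mm up at radius 42.5, 9 mm up at radius 46), so a thin blade gets under. None when absent: three or four of the four are present
- bagel2: toasted bagel half, a disc 92 mm across, 24 mm thick, brown crust below, pale cut face up, 60 g. Origin: centre of its underside, z up. The flat underside is 74 mm across; from it the edge curves up (4 mm up at radius 42.5, 9 mm up at radius 46), so a thin blade gets under. None when absent: three or four of the four are present
- bagel3: toasted bagel half, a disc 92 mm across, 24 mm thick, brown crust below, pale cut face up, 60 g. Origin: centre of its underside, z up. The flat underside is 74 mm across; from it the edge curves up (4 mm up at radius 42.5, 9 mm up at radius 46), so a thin blade gets under. None when absent: three or four of the four are present
- bagel4: toasted bagel half, a disc 92 mm across, 24 mm thick, brown crust below, pale cut face up, 60 g. Origin: centre of its underside, z up. The flat underside is 74 mm across; from it the edge curves up (4 mm up at radius 42.5, 9 mm up at radius 46), so a thin blade gets under. None when absent: three or four of the four are present
- tray: baking tray, not fixed but heavy (1.6 kg): dark steel sheet on a wooden board, 170 mm deep (x), 408 wide (y), surface 22 mm above the counter. Origin: centre of underside; x points to the raised rim at the back. Rim: 36 mm above the surface, inner face at x = +75 mm; a bagel pushed by the blade stops against it. Front open and flat; 12 mm lips at the sides.
- tray_stop (a point): middle of the foot of the tray's back rim: on its inner face, at the level of the baking surface; axes as the tray
- rack: steel cooling rack, fixed, left or right of the tray, 170 mm deep (x), 380 wide (y). Origin: centre of underside; x to its rear bar. Four lanes along x at y = -147, -49, 49, 147 mm, each two 8 mm rails with a 66 mm gap, tops 55 mm up; open below down to 8 mm high cross bars: the blade can sink between the rails and draw out to the front. Rear bar: face at x = 81, top 71 mm up
- slot0 (a point): right-hand lane (least y) of the cooling rack, the point on top of its two rails under the middle of a well-placed bagel; x along the lane towards the rack's rear bar, y across the lanes, z up (the same axes as the rack)
- slot1 (a point): second lane from the right of the cooling rack, the point on top of its two rails under the middle of a well-placed bagel; x along the lane towards the rack's rear bar, y across the lanes, z up (the same axes as the rack)
- slot2 (a point): third lane from the right of the cooling rack, the point on top of its two rails under the middle of a well-placed bagel; x along the lane towards the rack's rear bar, y across the lanes, z up (the same axes as the rack)
- slot3 (a point): left-hand lane (most y) of the cooling rack, the point on top of its two rails under the middle of a well-placed bagel; x along the lane towards the rack's rear bar, y across the lanes, z up (the same axes as the rack)
- hookstand: hook stand, fixed: dark steel foot 70 x 120 mm, post 16 mm thick and 357 mm high with its wooden ball, brass hook. Origin: foot of the post. The hook's arm, 10 mm thick, leaves the post level towards the stand's -x, axis 300 mm above the counter, 105 mm long; its tip is turned up to 327 mm, ending 117 mm from the post's axis
- hook_bed (a point): on the axis of the hook's arm, 72 mm from the post and 33 mm short of the upturn: where the spatula's bar should rest; x points from the tip to the post, z up
- sauce: bystander: yellow sauce bottle with a red cap, 56 mm across, 150 mm tall. Leave it alone
- seeds: bystander: glass seed jar with a steel lid, 72 mm across, 100 mm tall. Leave it alone
There are look-alikes about, which are no part of the job. Leave any green look-alike of the bagel2 alone. What is shaped like the bagel4 but purple is not meant.

How it is judged:
By the outcome, as a careful person would: the job done as asked, in the order asked, and still so for the second after the job is handed in, with the robot touching nothing.
Of bagel1, bagel2, bagel3, bagel4 only 3 to 4 are there at a start; the rules pass over those that are not, and their reading is None.
At some moment in a run one of tray may be knocked a few centimetres aside while the robot is not near it.
It also fails if it takes over 208 s, if anything falls off the work surface, if the arm or the gripper's body presses on something with over 40 N, if the wrist force passes 120 N, or if a joint passes its speed limit or range.

ROBOT

A 7-joint arm with a two-finger parallel gripper is mounted at the origin on the work surface. World frame = base frame: x ahead of the robot, y to its left, z up, the work surface at z = 0. Lengths are in mm, angles in rad, forces in N, time in s.
With the tool pointing down it reaches from about 425 to 1025 mm from the base axis. Payload 3.6 kg.
Tool frame: the origin (TCP) lies midway between the tips of the shut fingers; the grasp point (between the pads) lies 19 mm behind it; z points along the fingers, y is the line along which they close (so a half turn about z gives the same grasp; the last joint's range is limited). The gripper opens to 85 mm and grips with 20 to 120 N. Pads are 22 mm wide; open, the fingers measure 114 mm over their backs; the gripper's body (76 mm by 85 mm) begins 54 mm behind the grasp point. The pads swing forward as they close: fully open they stand 13 mm farther back than shut.
Start: joints at [-1.216, 0.591, 0.048, 1.609, -0.033, 0.943, -0.034], TCP at [314.563, 653.207, 198.702] pointing down, gripper open.
Joint ranges: [-2.69, 2.69], [-0.47, 2.24], [-1.27, 1.36], [0.19, 2.51], [-1.53, 4.68], [0.08, 2.07], [-3.09, 3.09]. Speed limits (rad/s): [2.57, 2.57, 3.14, 3.14, 3.14, 3.14, 3.14].

INTERFACE

Orientations are given as a rotation vector (axis times angle).
In Python, from rig import robot gives the robot as it stands.
- The arm moves only by the tool arm_command, never from a script. Its argument "commands" is a list of rows, each a list of 2 entries, a list of its own where there are three numbers: the shift along the tool's x, y, z in cm, then the turn about the tool's z in degrees. In form: [[[dx, dy, dz], turn], ...]. A call has 1 to 10 rows; each row shifts and turns the commanded pose from where the row before left it, along the tool's axes as they then stand; what a row does not reach is not made up. A row lasts 1/12 s, in which the tool goes at most 41.7 mm and 7.16 degrees, less where a joint would pass 70% of its speed; a pose out of reach is approached as far as the arm can. A call with a gripper value outside its range is refused whole. "hand" is the opening, from 0 (shut) to 1 (fully open), set as the call begins (left out, the last holds). The fingers move at their own pace and stop on an object; "force" is the grip in N (left out, the last holds). Time passes only in rows, so rows that do not move let the fingers close. It gives the time, the measured TCP pose, the force, the opening and the grip force at its end, in the units of the state.
- robot.state(): the state, without advancing time (a new reading comes with each control period).
- robot.capture(name): name is "scene" or "side" or "wrist"; returns a dict with "image" (420x560x3 uint8, red, green, blue), "intrinsics" (3x3 intrinsics, pixels), "dist_coeffs" ([k1, k2, p1, p2, k3] as OpenCV has them; the pictures are not rectified), "R" (3x3) and "t" (3): a world point X has camera coordinates R X + t; the wrist camera has in their place "T_tool_cam" (4x4, takes a point from camera to tool coordinates, whose origin is the TCP and whose axes are the flange's). Camera axes: x right, y down, z forward; pixel columns grow to the right and rows downward; lengths in mm; the calibration is good to about 2 mm. A picture is of the moment at which its call begins: read the wrist's pose just before it. There is no depth.
- robot.hand_in(): hands the job in; it is judged then, once.
The state is a dict: "time": time; "joint_pos": joint angles; "dq": joint speeds; "joint_torque": joint torques, N m; "position": TCP position; "orientation": TCP orientation; "wrist_force": force on the tool from outside, world axes, zero at the start; "moment": the same for the moment, N m; "opening": finger opening in mm; "gripper_force": force on a finger pad.
Only numpy, scipy, OpenCV 4.12 (cv2) and the standard library are available. Lean on these libraries where they do the work, as an engineer would, in place of code of your own. Each camera call takes 0.05 s, during which the arm holds its last target. There are 200 camera calls.

## Working session

There is one attempt and no reset: what is moved stays moved. The work goes in short steps, Python scripts to look and compute and a tool call to move; the robot and the scene stay as the last step left them, time stands still between calls to the robot, and variables do not carry over. Pictures are saved under pics/ and viewed, at most 14 in all, crops included, and the job is handed in when it is done.

Besides the shell and the picture viewer there is one more tool, called after "Request:" as name(argument=value, ...) on one line, values as JSON. arm_command: Moves the arm, as the interface text tells. Its arguments: {"type":"object","properties":{"commands":{"type":"array"},"hand":{"type":"number"},"force":{"type":"number"}},"required":["commands"]}

```bash
ls; mkdir -p pics; cat > h.py <<'E'
import numpy as np, cv2
from rig import robot
from scipy.spatial.transform import Rotation as Ro
def cap(n,f=None):
    s=robot.state(); c=robot.capture(n)
    if n=="wrist":
        T=np.eye(4);T[:3,:3]=Ro.from_rotvec(s["orientation"]).as_matrix();T[:3,3]=s["position"]
        W=np.linalg.inv(T@np.array(c["T_tool_cam"]));c["R"]=W[:3,:3];c["t"]=W[:3,3]
    c["R"]=np.array(c["R"],float);c["t"]=np.array(c["t"],float).ravel()
    c["K"]=np.array(c["intrinsics"],float);c["d"]=np.array(c["dist_coeffs"],float)
    c["bgr"]=np.ascontiguousarray(np.array(c["image"])[:,:,::-1])
    if f: cv2.imwrite("pics/"+f,c["bgr"])
    return c
def ray(c,px,z):
    p=cv2.undistortPoints(np.array(px,float).reshape(-1,1,2),c["K"],c["d"]).reshape(-1,2)
    d=np.c_[p,np.ones(len(p))]@c["R"]; o=-c["R"].T@c["t"]
    return o+d*((z-o[2])/d[:,2])[:,None]
def proj(c,X):
    return cv2.projectPoints(np.array(X,float).reshape(-1,1,3),cv2.Rodrigues(c["R"])[0],c["t"],c["K"],c["d"])[0].reshape(-1,2)
E
python3 - <<'E'
from h import *
for n in("scene","side"):
    c=cap(n,n+"0.png"); print(n,-c["R"].T@c["t"],c["R"][2])
print(robot.state())
a=cv2.imread("pics/scene0.png")
E
```

```text
pics
scene [1195.51200588  591.09982874 1345.94306839] [-0.42156782 -0.4120996  -0.80774655]
side [ -35.29245603 -796.90573833  996.4039428 ] [ 0.50445921  0.61314825 -0.6079228 ]
{'time': 0.1, 'joint_pos': array([-1.21547513,  0.59201409,  0.04829286,  1.60973631, -0.03331109,
        0.94271261, -0.03367679]), 'dq': array([ 1.17673358e-04, -2.05622004e-03, -8.07830599e-04, -3.12596745e-03,
        2.93582650e-05, -1.28338021e-04, -1.87400046e-03]), 'joint_torque': array([ 5.67978932e-03, -5.50000119e+01,  1.55322488e+00, -1.98824716e+01,
        9.62836726e-03,  3.79614736e-03, -1.09421848e-05]), 'position': array([314.20225756, 652.44501617, 197.64876891]), 'orientation': array([-0.69886202, -3.06250109,  0.00319427]), 'wrist_force': array([ 0.5275844 ,  0.12181063, -0.50132529]), 'moment': array([0.02334063, 0.036014  , 0.00382735]), 'gripper_force': 0.0, 'opening': 85.29754449410008}
```

View pics/scene0.png

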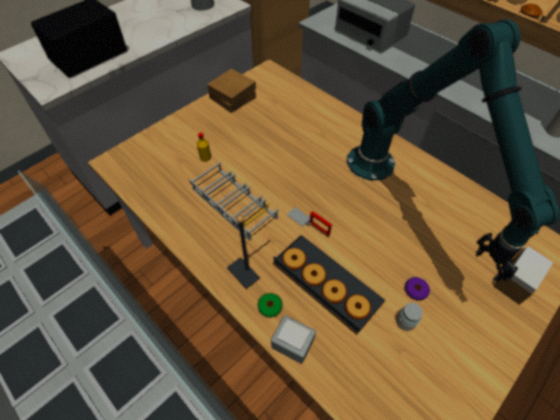

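View pics/side0.png

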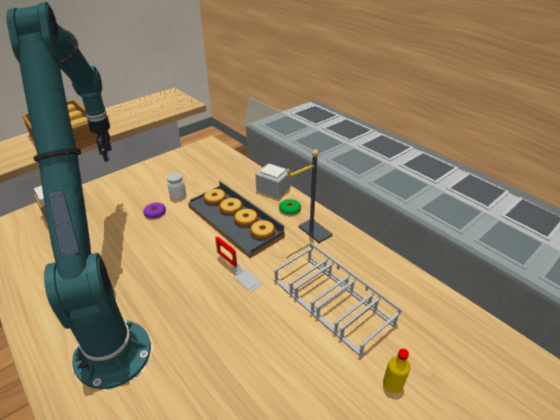

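Scene view: bagels on the tray at about (294,258), (314,273), (334,291) and (357,307). The spatula's red handle is at (320,223), the rack around (235,200), the hook post at (243,270), the sauce at (204,148) and the seeds at (409,316). Look-alikes to avoid are the purple ring at (417,288) and the green ring at (270,304). The side view shows the same layout.

```bash
python3 - <<'E'
from h import *
np.set_printoptions(precision=1,suppress=True)
for n in("scene","side"):
    c=cap(n); h=cv2.cvtColor(c["bgr"],cv2.COLOR_BGR2HSV)
    def blobs(lo,hi,amin=20):
        m=cv2.inRange(h,lo,hi); k,_,st,ce=cv2.connectedComponentsWithStats(m)
        return [(st[i,4],ce[i],st[i,:4]) for i in range(1,k) if st[i,4]>amin],m
    print(n)
    for nm,lo,hi,z in [("bagel",(12,150,120),(24,255,255),40),("red",(0,180,90),(5,255,255),85),("red2",(174,180,90),(180,255,255),85),("purple",(125,120,60),(150,255,255),12),("green",(45,150,60),(75,255,255),12)]:
        for a,ce,bb in blobs(lo,hi,30)[0]: print(nm,a,ce,bb,ray(c,ce,z)[0])
    big=cv2.resize(c["bgr"],None,fx=3,fy=3,interpolation=cv2.INTER_CUBIC)
    if n=="scene": cv2.imwrite("pics/crop1.png",big[450:1050,520:1320])
    else: cv2.imwrite("pics/crop2.png",big[440:1040,520:1240])
c=cap("scene")
E
```

```text
scene
bagel 564 [527.5   6.3] [490   0  69  22] [-2036.3  -109.8    40. ]
bagel 178 [553.4  21.2] [542   7  18  24] [-1971.8   108.5    40. ]
bagel 69497 [334.2 245.2] [ 90  60 470 360] [491.7 189.9  40. ]
bagel 100 [ 55.6 167.4] [ 46 161  19  13] [1081.5 -971.8   40. ]
bagel 189 [208.3 178.1] [197 169  23  19] [ 623.8 -424.5   40. ]
bagel 39 [ 40.  176.5] [ 35 173  11   8] [1157.8 -971.5   40. ]
bagel 180 [ 12.9 192.7] [  0 181  29  23] [1287.2 -969.    40. ]
bagel 287 [ 66.8 190.6] [ 53 180  29  22] [1108.  -806.4   40. ]
bagel 201 [222. 191.] [210 182  25  19] [ 627.5 -325.6   40. ]
bagel 221 [237.2 204. ] [226 195  25  19] [ 627.2 -227.1   40. ]
bagel 244 [253.5 217.4] [238 208  29  20] [ 625.3 -128.3   40. ]
bagel 362 [ 97.3 224.6] [ 81 212  42  25] [1101.6 -549.5   40. ]
bagel 62 [320.2 223.8] [313 218  15  12] [455.   84.6  40. ]
bagel 448 [548.  239.4] [531 226  29  30] [-146.3  791.4   40. ]
bagel 210 [124.1 242. ] [112 232  25  21] [1066.9 -400.    40. ]
bagel 36 [532.2 245.1] [526 240  15  12] [-72.6 754.8  40. ]
bagel 270 [140.5 257. ] [126 246  31  24] [1058.  -296.8   4
[... 946 characters left out ...]
]
green 403 [269.6 304.8] [258 294  24  23] [832.  179.8  12. ]
side
bagel 274 [ 76.1 116.5] [ 67 104  21  24] [ 437.8 1642.5   40. ]
bagel 38 [ 26.5 119.9] [ 23 114   8  14] [ 185.1 1833.    40. ]
bagel 63 [300.7 170.1] [290 165  23  11] [1022.1  314.4   40. ]
bagel 1027 [240.1 212.6] [204 189  70  48] [636.2 241.6  40. ]
bagel 33 [401.6 360.2] [397 355  12  10] [ 584.1 -556.7   40. ]
bagel 226 [393.9 382.5] [383 365  26  29] [ 517.1 -583.3   40. ]
red 183 [226.  250.5] [216 237  20  30] [450.1  58.3  85. ]
red 78 [402.8 353.9] [399 349   9  11] [ 572.3 -558.6   85. ]
purple 227 [154.1 210.2] [144 203  21  15] [399.4 515.   12. ]
green 215 [289.5 206.6] [280 200  20  14] [830.4 172.9  12. ]
```

View pics/crop1.png

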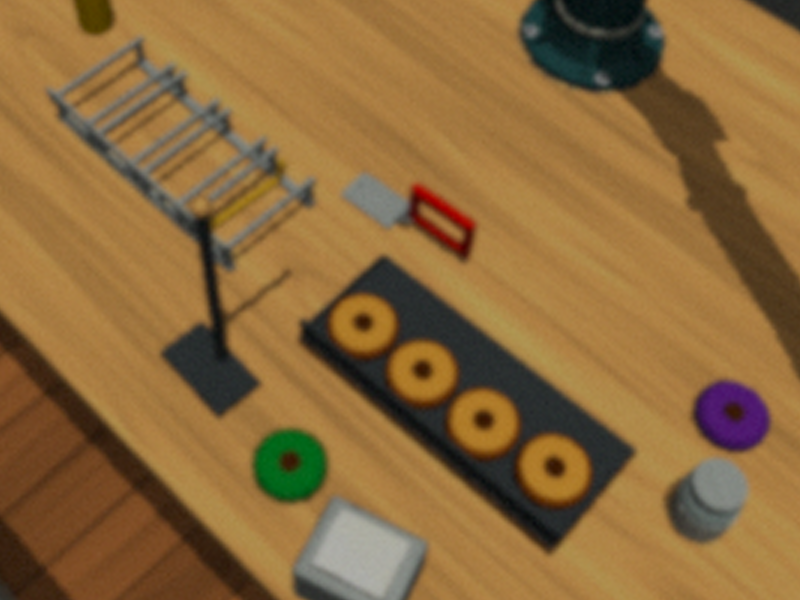

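View pics/crop2.png

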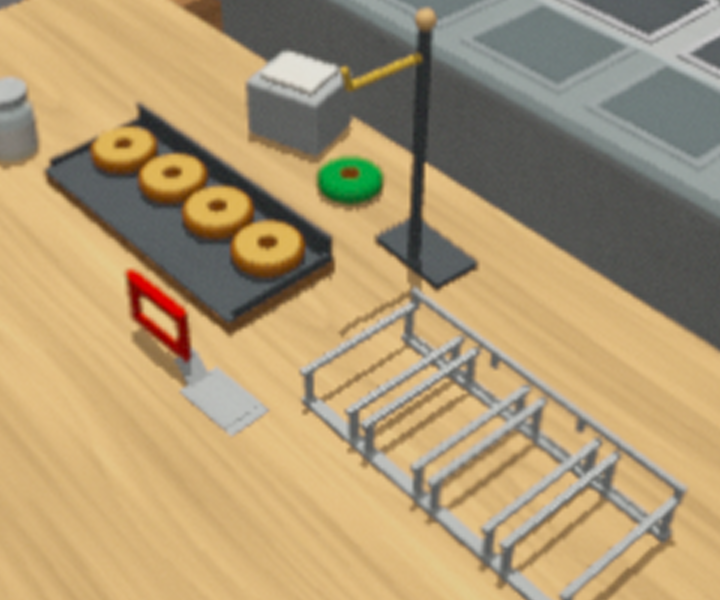

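Four bagels are present (pale tan rings on the dark tray). The purple and green rings lie on the counter and are ignored. The rack lanes are clear, the spatula handle points towards +y, and the hook arm points towards -x. Moving over the spatula.

Request:
arm_command(commands=[[[0, 0, -2], 0], [[0, 0, -2], 0], [[0, 0, -2], 0], [[0, 0, -2], 0], [[0, 0, -2], 0], [[0, 0, -2], 0], [[0, 0, -1], 0]], hand=0.6)

```text
time: 0.83
position: [315.1, 654.2, 331.7]
orientation: [0.699, 3.062, 0.006]
wrist_force: [0.2, 0.0, 0.6]
opening: 51.0
gripper_force: 0.0
```

Request:
arm_command(commands=[[[-2, -2.3, 0], 0], [[-2, -2.3, 0], 0], [[-2, -2.3, 0], 0], [[-2, -2.3, 0], 0], [[-2, -2.3, 0], 0], [[-2, -2.3, 0], 0], [[-2, -2.3, 0], 0], [[-2, -2.3, 0], 0], [[-2, -2.3, 0], 0], [[-2, -2.3, 0], 0]])

```text
time: 1.67
position: [394.9, 357.4, 328.3]
orientation: [-0.699, -3.063, 0.001]
wrist_force: [-0.3, -1.0, -0.5]
opening: 51.0
gripper_force: 0.0
```

Request:
arm_command(commands=[[[-2, -2.3, 0], 0], [[-2, -2.3, 0], 0], [[-2, -2.3, 0], 0], [[-2, -2.3, 0], 0], [[-2, -2.3, 0], 0], [[-2, -2.3, 0], 0], [[-2, -2.3, 0], 0], [[-2, -2.3, 0], 0], [[-2, -2.3, 0], 0], [[-1.3, -2.0, 0], 0]])

```text
time: 2.5
position: [470.8, 68.3, 328.5]
orientation: [0.702, 3.062, -0.001]
wrist_force: [0.4, -0.1, 0.4]
opening: 51.5
gripper_force: 0.0
```

Request:
arm_command(commands=[[[0, 0, 0], 6.4], [[0, 0, 0], 6.4], [[0, 0, 0], 6.4], [[0, 0, 0], 6.4], [[0, 0, 0], 6.4], [[0, 0, 0], 6.4], [[0, 0, 0], 6.4], [[0, 0, 0], 6.4], [[0, 0, 0], 6.4], [[0, 0, 0], 6.4]])

```text
time: 3.33
position: [470.0, 70.9, 328.3]
orientation: [-2.222, -2.221, 0.001]
wrist_force: [-0.6, 0.3, 0.0]
opening: 51.4
gripper_force: 0.0
```

Request:
arm_command(commands=[[[0, 0, 0], 0], [[0, 0, 0], 0], [[0, 0, 0], 0]])

```text
time: 3.58
position: [470.2, 71.0, 328.5]
orientation: [-2.213, -2.23, 0.0]
wrist_force: [0.0, -0.1, -0.4]
opening: 51.6
gripper_force: 0.0
```

```bash
python3 - <<'E'
from h import *
np.set_printoptions(precision=2,suppress=True)
c=cap("wrist","wrist1.png"); s=robot.state(); print(s["position"],Ro.from_rotvec(s["orientation"]).as_matrix(),s["joint_pos"],c["T_tool_cam"],c["K"],c["d"])
E
```

```text
[470.22  70.96 328.57] [[-0.01  1.   -0.  ]
 [ 1.    0.01 -0.  ]
 [-0.   -0.   -1.  ]] [-0.64  0.13  0.45  2.01 -0.06  1.02 -0.16] [[  -0.     -0.96   -0.29   74.78]
 [   1.     -0.     -0.     -0.85]
 [   0.     -0.29    0.96 -174.9 ]
 [   0.      0.      0.      1.  ]] [[305.23   0.   282.42]
 [  0.   305.23 212.59]
 [  0.     0.     1.  ]] [-0.03  0.    0.    0.    0.  ]
```

View pics/wrist1.png

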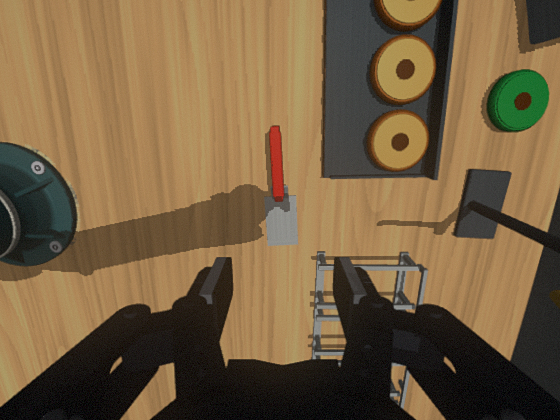

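Wrist view: red bar at (277,162), blade at (282,222), tray on the right with its bagels, rack below it, hook post foot at (480,203). I'll measure the spatula, tray, rack and hook from here.

```bash
python3 - <<'E'
from h import *
np.set_printoptions(precision=1,suppress=True)
c=cap("wrist"); h=cv2.cvtColor(c["bgr"],cv2.COLOR_BGR2HSV)
red=cv2.inRange(h,(0,150,60),(8,255,255))|cv2.inRange(h,(172,150,60),(180,255,255)); red[260:]=0
ys,xs=np.nonzero(red); P=ray(c,np.c_[xs,ys],93); b=cv2.minAreaRect(P[:,:2].astype(np.float32)); print("red",len(xs),b,cv2.boxPoints(b))
g=cv2.inRange(h,(0,0,70),(180,60,255)); g[:,:255]=0;g[:,310:]=0;g[:188]=0;g[250:]=0
ys,xs=np.nonzero(g); P=ray(c,np.c_[xs,ys],2.5); b=cv2.minAreaRect(P[:,:2].astype(np.float32)); print("blade",len(xs),b,cv2.boxPoints(b))
# bagels: pale faces
m=cv2.inRange(h,(10,60,120),(26,255,255)); m[:, :330]=0; m[:,445:]=0; m[185:]=0
k,_,st,ce=cv2.connectedComponentsWithStats(m)
for i in range(1,k):
    if st[i,4]>300:print("bagel",st[i],ray(c,ce[i],46)[0])
# rough points
for n,p,z in [("tray front near corner",(323,177),22),("tray front far",(325,0),22),("tray right corner rim",(441,180),58),("rack corner rail",(319,257),55),("rack rear",(404,257),55),("post foot",(470,206),0),("foot a",(467,169),5),("foot b",(510,172),5),("foot c",(496,238),5),("foot d",(455,233),5),("post tip",(0,0),0)]: print(n,ray(c,p,z)[0])
big=cv2.resize(c["bgr"][150:300,250:540],None,fx=2.7,fy=2.7,interpolation=cv2.INTER_CUBIC); cv2.imwrite("pics/w1c.png",big)
E
```

```text
red 827 ((460.6279602050781, 86.41256713867188), (15.218860626220703, 101.05007934570312), 3.5304698944091797) [[449.9 136.4]
 [456.1  35.5]
 [471.3  36.5]
 [465.1 137.3]]
blade 1492 ((466.74072265625, -16.2181396484375), (53.522586822509766, 103.23939514160156), 3.4627833366394043) [[436.9  33.7]
 [443.1 -69.4]
 [496.6 -66.1]
 [490.3  36.9]]
bagel [ 380    0   60   25 1067] [635.4 286.5  46. ]
bagel [ 375   36   60   66 2722] [636.8 214.9  46. ]
bagel [ 372  112   56   58 2296] [640.4 117.2  46. ]
bagel [330 124 115  61 975] [647.7  63.9  46. ]
tray front near corner [533.7  57.3  22. ]
tray front far [526.1 304.   22. ]
tray right corner rim [705.3  60.9  58. ]
rack corner rail [528.7 -66.8  55. ]
rack rear [666.5 -66.3  55. ]
post foot [794.4   4.7   0. ]
foot a [774.3  69.6   5. ]
foot b [848.7  65.5   5. ]
foot c [849.9 -52.7   5. ]
foot d [773.6 -43.5   5. ]
post tip [ 51.  316.1   0. ]
```

Request:
arm_command(commands=[[[0.3, -0.9, 3.5], 0], [[0, 0, 3.5], -3], [[0, 0, 3.5], 0], [[0, 0, 3.5], 0], [[0, 0, 3.5], 0], [[0, 0, 3], 0], [[0, 0, 2.5], 0], [[0, 0, 2], 0], [[0, 0, 1.2], 0], [[0, 0, 0], 0]])

```text
time: 4.52
position: [459.9, 73.6, 64.5]
orientation: [-2.154, -2.283, 0.006]
wrist_force: [-0.3, -0.1, 0.0]
opening: 51.1
gripper_force: 0.0
```

Request:
arm_command(commands=[[[0, 0, 0], 0], [[0, 0, 0], 0], [[0, 0, 0], 0], [[0, 0, 0], 0], [[0, 0, 0], 0], [[0, 0, 0], 0]], hand=0, force=100)

```text
time: 5.02
position: [461.7, 74.1, 67.3]
orientation: [2.156, 2.284, 0.002]
wrist_force: [0.1, -0.8, 0.2]
opening: -0.3
gripper_force: 0.0
```

Request:
arm_command(commands=[[[0, 0, -1], 0], [[0, 0, -2], 0], [[0, 0, -2], 0], [[0, 0, -1], -6], [[0, 0, 0], -6], [[0, 0, 0], -6], [[0, 0, 0], -6], [[0, 0, 0], -6], [[0, 0, 0], -6], [[0, 0, 0], 0]])

```text
time: 5.85
position: [461.5, 73.8, 127.5]
orientation: [1.343, 2.839, 0.001]
wrist_force: [0.0, 1.1, 0.6]
opening: 0.0
gripper_force: 0.0
```

Request:
arm_command(commands=[[[0, 0, 0], 0], [[0, 0, 2], 0], [[0, 0, 2], 0], [[0, 0, 1.4], 0], [[0, 0, 0.3], 0], [[0, 0, 0], 0], [[0, 0, 0], 0]])

```text
time: 6.43
position: [461.7, 73.9, 70.1]
orientation: [1.347, 2.838, -0.0]
wrist_force: [0.4, -0.0, 0.0]
opening: 0.2
gripper_force: 0.0
```

The gripper shut on nothing. Looking at what happened before doing anything else.

```bash
python3 - <<'E'
from h import *
a=cap("wrist")["bgr"]; b=cap("side")["bgr"]
cv2.imwrite("pics/miss.png",np.hstack([cv2.resize(a,(400,300)),cv2.resize(b[150:330,130:370],(400,300))]))
E
```

```text
(no output)
```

View pics/miss.png

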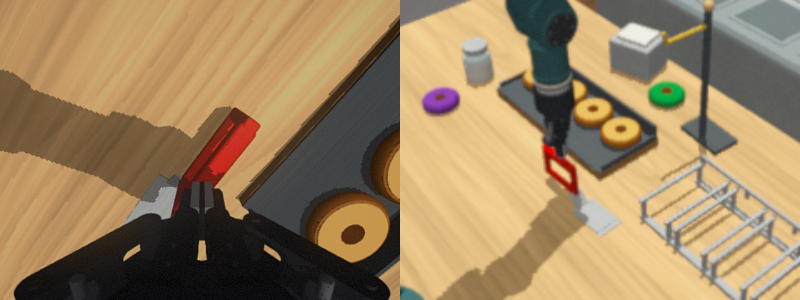

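```bash
python3 - <<'E'
from h import *
np.set_printoptions(precision=1,suppress=True)
s=robot.state(); p=s["position"]; print(p)
def red(c):
    h=cv2.cvtColor(c["bgr"],cv2.COLOR_BGR2HSV)
    m=cv2.inRange(h,(0,150,60),(8,255,255))|cv2.inRange(h,(172,150,60),(180,255,255))
    k,l,st,ce=cv2.connectedComponentsWithStats(m); 
    return [(st[i],ce[i]) for i in range(1,k) if st[i,4]>25]
out=[]
for n,(x0,x1,y0,y1) in (("scene",(260,380,170,260)),("side",(180,290,190,300))):
    c=cap(n); print(n,"TCP",proj(c,p)); print(red(c))
    u,v=proj(c,p)[0].astype(int); out.append(cv2.resize(c["bgr"][v-40:v+35,u-50:u+50],(400,300),interpolation=cv2.INTER_CUBIC))
cv2.imwrite("pics/miss2.png",np.hstack(out))
E
```

```text
[462.1  74.   70.6]
scene TCP [[317.7 219. ]]
[(array([310, 212,  22,  23, 181], dtype=int32), array([320.6, 222.9]))]
side TCP [[226.7 249.6]]
[(array([216, 236,  21,  31, 227], dtype=int32), array([225.8, 250.5])), (array([398, 349,  11,  11,  96], dtype=int32), array([402.9, 353.8]))]
```

View pics/miss2.png

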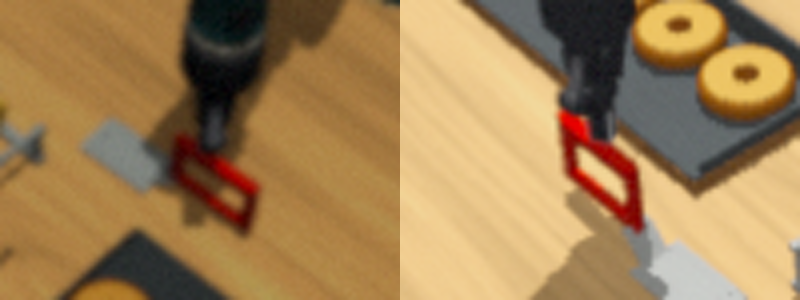

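Request:
arm_command(commands=[[[0, 0, -2], 0], [[0, 0, -2], 0], [[0, 0, -2], 0], [[0, 0, -2], 0], [[0, 0, -2], 0], [[0, 0, -2], 0], [[0, 0, -2], 0], [[0, 0, 0], 0], [[0, 0, 0], 0], [[0, 0, 0], 0]])

```text
time: 7.47
position: [460.8, 73.9, 209.6]
orientation: [-1.345, -2.839, 0.0]
wrist_force: [-0.5, 0.4, 0.2]
opening: -0.0
gripper_force: 0.0
```

```bash
cat >> h.py <<'E'
def redmask(c):
    h=cv2.cvtColor(c["bgr"],cv2.COLOR_BGR2HSV)
    m=cv2.inRange(h,(0,150,60),(8,255,255))|cv2.inRange(h,(172,150,60),(180,255,255))
    k,l,st,ce=cv2.connectedComponentsWithStats(m); i=1+np.argmax(st[1:,4]); return (l==i).astype(np.uint8)*255
E
python3 - <<'E'
from h import *
np.set_printoptions(precision=1,suppress=True)
c=cap("wrist"); p=robot.state()["position"]; print(p,proj(c,p),robot.state()["opening"])
m=redmask(c); ys,xs=np.nonzero(m); P=ray(c,np.c_[xs,ys],93); b=cv2.minAreaRect(P[:,:2].astype(np.float32)); print(len(xs),b,cv2.boxPoints(b),xs.min(),xs.max(),ys.min(),ys.max())
X=np.array([[x,y,z] for y in (37,132) for x in(453,469) for z in(93,)]);print(proj(c,X))
v=c["bgr"].copy()
cv2.circle(v,tuple(int(a) for a in proj(c,p)[0]),4,(255,0,255),1)
cv2.imwrite("pics/w2.png",v)
E
```

```text
[460.5  73.8 209.1] [[283.5 245.4]] -0.12495614990179263
1889 ((457.4560852050781, 86.3564453125), (20.52667808532715, 100.47574615478516), 3.613060474395752) [[444.  135.8]
 [450.4  35.6]
 [470.9  36.9]
 [464.5 137.1]] 259 326 144 230
[[254.4 221.5]
 [266.8 230.9]
 [316.3 147.3]
 [329.  158.1]]
```

View pics/w2.png

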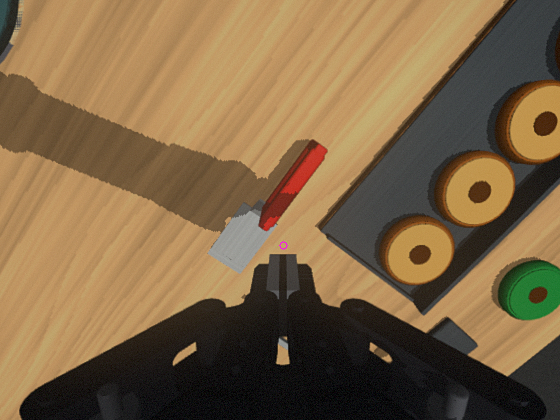

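Fingertips are drawn about 20–30 mm short of the reported TCP (tip seen at row 255, expected about 230–245). The fingers therefore closed just above the bar, and the spatula has not moved. A reported z of about 42 still clears the lower bar, so I'll retry at that depth.

Request:
arm_command(commands=[[[0, 0, 0], 6], [[0, 0, 0], 6], [[0, 0, 0], 6], [[0, 0, 0], 6], [[0, 0, 0], 6], [[0, 0, 0], 6], [[0, 0, 3], 0], [[0, 0, 3], 0], [[0, 0, 3], 0]], hand=0.6)

```text
time: 8.27
position: [461.0, 74.0, 118.2]
orientation: [2.156, 2.284, -0.0]
wrist_force: [0.2, 0.5, 0.5]
opening: 51.1
gripper_force: 0.0
```

Request:
arm_command(commands=[[[0, 0, 2], 0], [[0, 0, 2], 0], [[0, 0, 2], 0], [[0, 0, 1], 0], [[0, 0, 0.7], 0], [[0, 0, 0], 0], [[0, 0, 0], 0]])

```text
time: 8.85
position: [461.4, 73.8, 42.7]
orientation: [-2.157, -2.284, 0.001]
wrist_force: [-0.1, 0.2, -0.4]
opening: 51.5
gripper_force: 0.0
```

Request:
arm_command(commands=[[[0, 0, 0], 0], [[0, 0, 0], 0], [[0, 0, 0], 0], [[0, 0, 0], 0], [[0, 0, 0], 0], [[0, 0, 0], 0]], hand=0, force=100)

```text
time: 9.35
position: [462.4, 74.5, 43.5]
orientation: [2.156, 2.284, 0.003]
wrist_force: [-0.0, 1.1, 6.8]
opening: 13.6
gripper_force: 100.3
```

Request:
arm_command(commands=[[[0, 0, -1], 0], [[0, 0, -2], 0], [[0, 0, -2], 0], [[0, 0, -1], -6], [[0, 0, 0], -6], [[0, 0, 0], -6], [[0, 0, 0], -6], [[0, 0, 0], -6], [[0, 0, 0], -6], [[0, 0, 0], 0]])

```text
time: 10.18
position: [460.6, 73.5, 103.0]
orientation: [-1.343, -2.839, 0.001]
wrist_force: [0.5, -0.2, -2.4]
opening: 13.5
gripper_force: 99.3
```

```bash
python3 - <<'E'
from h import *
np.set_printoptions(precision=1,suppress=True)
s=robot.state(); p=s["position"]; print(p,s["wrist_force"],s["moment"],s["opening"])
out=[]
for n in ("scene","side"):
    c=cap(n); u,v=proj(c,p)[0].astype(int); print(n,proj(c,p)); out.append(cv2.resize(c["bgr"][v-40:v+35,u-50:u+50],(400,300),interpolation=cv2.INTER_CUBIC))
cv2.imwrite("pics/g1.png",np.hstack(out))
E
```

```text
[460.6  73.5 103. ] [ 0.5 -0.2 -2.4] [ 0.1  0.  -0. ] 13.494837720502423
scene [[318.6 213.9]]
side [[225.5 242.7]]
```

View pics/g1.png

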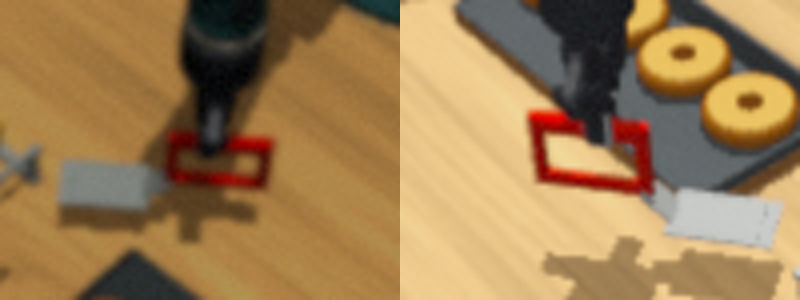

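The spatula is lifted and level. I'll set it down at yaw of about -50° and regrip it turned by half, so the wrist camera looks over the blade.

Request:
arm_command(commands=[[[0, 0, 2], 0], [[0, 0, 2], 0], [[0, 0, 1.3], 0], [[0, 0, 0.5], 0], [[0, 0, 0.1], 0], [[0, 0, 0], 0], [[0, 0, 0], 0]])

```text
time: 10.87
position: [460.5, 73.7, 44.0]
orientation: [-1.347, -2.837, 0.002]
wrist_force: [-1.3, 0.1, 0.5]
opening: 13.7
gripper_force: 99.7
```

Request:
arm_command(commands=[[[0, 0, 0], 0], [[0, 0, 0], 0], [[0, 0, 0], 0], [[0, 0, 0], 0], [[0, 0, -2], 0], [[0, 0, -2.5], 0], [[0, 0, -2.5], 0], [[0, 0, -2], 0], [[0, 0, 0], 0]], hand=0.6)

```text
time: 11.62
position: [464.3, 74.4, 137.1]
orientation: [1.343, 2.833, 0.008]
wrist_force: [1.4, 0.4, 0.3]
opening: 51.3
gripper_force: 0.0
```

Request:
arm_command(commands=[[[0, 0, 0], 6.9], [[0, 0, 0], 6.9], [[0, 0, 0], 6.9], [[0, 0, 0], 6.9], [[0, 0, 0], 6.9], [[0, 0, 0], 6.9], [[0, 0, 0], 6.9], [[0, 0, 0], 6.9], [[0, 0, 0], 6.9], [[0, 0, 0], 6.9]])

```text
time: 12.45
position: [461.1, 73.8, 133.2]
orientation: [2.721, 1.569, -0.001]
wrist_force: [-0.2, 0.8, -0.2]
opening: 51.4
gripper_force: 0.0
```

Request:
arm_command(commands=[[[0, 0, 0], 6.9], [[0, 0, 0], 6.9], [[0, 0, 0], 6.9], [[0, 0, 0], 6.9], [[0, 0, 0], 6.9], [[0, 0, 0], 6.9], [[0, 0, 0], 6.9], [[0, 0, 0], 6.9], [[0, 0, 0], 6.9], [[0, 0, 0], 6.9]])

```text
time: 13.28
position: [461.1, 73.8, 133.2]
orientation: [3.131, -0.248, -0.0]
wrist_force: [0.9, 0.5, -1.2]
opening: 51.3
gripper_force: 0.0
```

Request:
arm_command(commands=[[[0, 0, 0], 6.9], [[0, 0, 0], 6.9], [[0, 0, 0], 6.9], [[0, 0, 0], 6.9], [[0, 0, 0], 6.9], [[0, 0, 0], 7.1], [[0, 0, 0], 0], [[0, 0, 0], 0], [[0, 0, 0], 0]])

```text
time: 14.03
position: [461.2, 73.9, 133.4]
orientation: [2.845, -1.331, -0.0]
wrist_force: [-0.2, 0.3, 0.9]
opening: 51.5
gripper_force: 0.0
```

```bash
python3 - <<'E'
from h import *
np.set_printoptions(precision=2,suppress=True)
s=robot.state(); print(s["position"],Ro.from_rotvec(s["orientation"]).as_matrix()[:,0],s["joint_pos"][6])
c=cap("wrist"); m=redmask(c); ys,xs=np.nonzero(m); P=ray(c,np.c_[xs,ys],93); b=cv2.minAreaRect(P[:,:2].astype(np.float32)); print(len(xs),b,cv2.boxPoints(b))
h=cv2.cvtColor(c["bgr"],cv2.COLOR_BGR2HSV);g=cv2.inRange(h,(0,0,70),(180,60,255)); g[270:]=0
k,l,st,ce=cv2.connectedComponentsWithStats(g)
for i in range(1,k):
    if st[i,4]>800:
        ys,xs=np.nonzero(l==i);P=ray(c,np.c_[xs,ys],2.5);print(st[i],ce[i],cv2.minAreaRect(P[:,:2].astype(np.float32)),cv2.boxPoints(cv2.minAreaRect(P[:,:2].astype(np.float32))))
cv2.imwrite("pics/w3.png",c["bgr"])
E
```

```text
[461.2   73.86 133.45] [ 0.64 -0.77  0.  ] -1.834986644755913
2471 ((455.17950439453125, 79.80052185058594), (15.60444450378418, 109.3076171875), 39.21119689941406) [[414.58 117.22]
 [483.69  32.52]
 [495.78  42.39]
 [426.67 127.08]]
[   49    15   183   255 12885] [148.38 166.62] ((619.0841064453125, 182.5366668701172), (175.16380310058594, 239.7860107421875), 2.4543697834014893) [[526.45 298.57]
 [536.72  59.  ]
 [711.72  66.5 ]
 [701.45 306.07]]
[ 255   42   60  129 6435] [283.68  98.2 ] ((513.0894165039062, 8.314888000488281), (54.0762825012207, 116.0240707397461), 38.97896957397461) [[455.58  36.4 ]
 [528.56 -53.79]
 [570.6  -19.77]
 [497.62  70.42]]
```

View pics/w3.png

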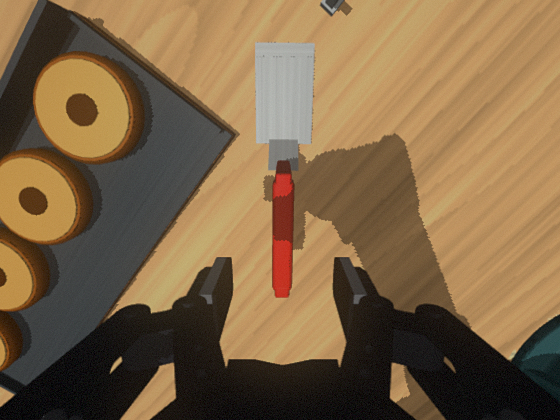

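Wrist view: blade at (284,95) in front of the handle, bar at (283,240) centred between the fingers, tray corner at (236,133). I'll grip, lift, turn to yaw 0 and look at the rack.

Request:
arm_command(commands=[[[0, 0, 2.5], 0.7], [[0, 0, 2.5], 0], [[0, 0, 2.5], 0], [[0, 0, 1.3], 0], [[0, 0, 0.5], 0], [[0, 0, 0], 0], [[0, 0, 0], 0]])

```text
time: 14.67
position: [461.8, 73.7, 41.1]
orientation: [-2.835, 1.352, -0.001]
wrist_force: [-0.2, -0.4, -0.9]
opening: 51.2
gripper_force: 0.0
```

Request:
arm_command(commands=[[[0, 0, 0], 0], [[0, 0, 0], 0], [[0, 0, 0], 0], [[0, 0, 0], 0], [[0, 0, 0], 0], [[0, 0, 0], 0], [[0, 0, 0], 0], [[0, 0, 0], 0]], hand=0, force=115)

```text
time: 15.33
position: [461.6, 74.2, 41.5]
orientation: [-2.834, 1.352, -0.0]
wrist_force: [-1.9, 0.0, 6.1]
opening: 13.4
gripper_force: 112.7
```

Request:
arm_command(commands=[[[0, 0, -1], 0], [[0, 0, -2], 0], [[0, 0, -2.5], 0], [[0, 0, -2.5], 0], [[0, 0, -2.5], 0], [[0, 0, -2.5], 0], [[0, 0, -2], 0], [[0, 0, -1.5], 0], [[0, 0, -1], 0], [[0, 0, 0], 0]])

```text
time: 16.17
position: [462.2, 74.1, 217.1]
orientation: [-2.834, 1.351, -0.003]
wrist_force: [0.8, -0.6, -1.8]
opening: 13.0
gripper_force: 112.8
```

Request:
arm_command(commands=[[[0, 0, 0], -3], [[0, 0, 0], -6], [[0, 0, 0], -6], [[0, 0, 0], -6], [[0, 0, 0], -6], [[0, 0, 0], -6], [[0, 0, 0], -6], [[0, 0, 0], -6], [[0, 0, 0], -4], [[0, 0, 0], -2]])

```text
time: 17.0
position: [460.0, 73.9, 214.7]
orientation: [-3.142, -0.005, 0.004]
wrist_force: [0.6, 0.4, -1.8]
opening: 13.6
gripper_force: 112.8
```

Request:
arm_command(commands=[[[0.5, 2, 0], 0], [[1, 4, 0], 0], [[1, 4, 0], 0], [[1, 4, 0], 0], [[1, 4, 0], 0], [[1, 4, 0], 0], [[1, 4, 0], 0], [[1, 4, 0], 0], [[1, 3, 0], 0], [[0.5, 2, 0], 0]])

```text
time: 17.83
position: [550.8, -280.5, 214.5]
orientation: [3.139, -0.006, -0.002]
wrist_force: [0.4, 0.1, -1.3]
opening: 13.1
gripper_force: 112.9
```

Request:
arm_command(commands=[[[0, 0, 0], 0], [[0, 0, 0], 0], [[0, 0, 0], 0]])

```text
time: 18.08
position: [550.2, -274.7, 214.1]
orientation: [-3.139, -0.0, 0.004]
wrist_force: [-0.6, 0.5, -1.7]
opening: 13.2
gripper_force: 112.9
```

```bash
python3 - <<'E'
from h import *
np.set_printoptions(precision=2,suppress=True)
s=robot.state(); print(s["position"],Ro.from_rotvec(s["orientation"]).as_matrix()[:,0],s["joint_pos"][6],s["opening"])
c=cap("wrist","w4.png")
E
```

```text
[ 550.23 -274.65  214.12] [ 1.  0. -0.] -0.6886673592703698 13.192351832435095
```

View pics/w4.png

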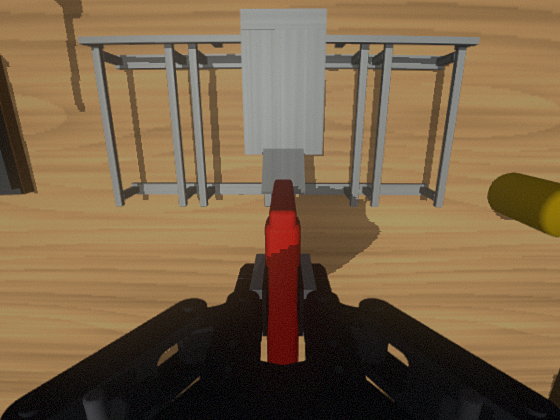

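Wrist view of the rack: rails at columns of about 108, 175, 197, 362, 382 and 452, rear bar at row 42, rail front ends at row about 205, blade centred at (284,85). Next I'll measure the rack and the blade.

```bash
cat >> h.py <<'E'
def pose():
    s=robot.state(); R=Ro.from_rotvec(s["orientation"]).as_matrix(); return s["position"],R
def blade(c,zt=-39.0):
    """blade outline in tool xy (mm), blade top at tool z = +zt below... returns edges per rows"""
    pass
E
python3 - <<'E'
from h import *
np.set_printoptions(precision=1,suppress=True)
p,R=pose(); c=cap("wrist"); g=cv2.cvtColor(c["bgr"],cv2.COLOR_BGR2GRAY); h=cv2.cvtColor(c["bgr"],cv2.COLOR_BGR2HSV)
m=cv2.inRange(h,(0,0,60),(180,70,255))
for nm,lo,hi,side in [("+184",85,130,0),("+110",160,187,0),("+86",187,212,0),("-86",345,369,1),("-110",370,398,1),("-184",430,475,1)]:
    E=[]
    for r in range(75,180,5):
        x=np.nonzero(m[r,lo:hi])[0]
        if len(x): E.append((lo+(x[0]-.5 if side==0 else x[-1]+.5),r))
    P=ray(c,E,55); f=np.polyfit(P[:,0],P[:,1],1); y=np.polyval(f,620); print(nm,len(E),"edge y at x620:",y,"slope",f[0],"resid",np.std(P[:,1]-np.polyval(f,P[:,0])), "->lane origin y",y-float(nm)-(4 if side==0 else -4))
# rear bar (top 71) front/back edges, front ends of rails (55)
for col in (140,150,215,225,400,415):
    r=np.nonzero(m[30:56,col])[0]+30; P=ray(c,[(col,r[0]-.5),(col,r[-1]+.5)],71); print("rear bar col",col,r[0],r[-1],P[:,0])
for col in (119,182,203,356,376,438):
    r=np.nonzero(m[150:225,col])[0]+150; print("front end col",col,r[-1],ray(c,[(col,r[-1]+.5)],55)[0])
# blade
o=[]
zt=p[2]-39
for r in range(15,150,15):
    x=np.nonzero(m[r,225:345])[0]+225; x=x[(x>235)&(x<332)]; P=ray(c,[(x[0]-.5,r),(x[-1]+.5,r)],zt); o.append(np.r_[r,(P-p)@R[:,:2][:, :].copy() .reshape(3,2)[:, 1],P[:,0]-p[0]])
print(np.array(o))
r=np.nonzero(m[:40,284])[0]; print("tip row",r[0],(ray(c,[(284,r[0]-.5)],zt-1)[0]-p)@R)
E
```

```text
+184 21 edge y at x620: -82.91332285364473 slope -0.0007082489783313183 resid 0.3046960719482543 ->lane origin y -270.91332285364473
+110 21 edge y at x620: -156.60312737246383 slope -0.008029658118605966 resid 0.3217563177573333 ->lane origin y -270.60312737246386
+86 21 edge y at x620: -180.18801591940007 slope -0.001040383579680467 resid 0.3091051689549124 ->lane origin y -270.1880159194001
-86 21 edge y at x620: -359.8200040931918 slope -0.0015914266294432212 resid 0.3178051588261866 ->lane origin y -269.8200040931918
-110 21 edge y at x620: -383.6910173789173 slope -0.004050635630633609 resid 0.29634041936980643 ->lane origin y -269.6910173789173
-184 21 edge y at x620: -457.60666219328675 slope -0.008017716625540858 resid 0.332598100873918 ->lane origin y -269.60666219328675
rear bar col 140 36 55 [700.2 683. ]
rear bar col 150 36 55 [700.1 682.9]
rear bar col 215 35 55 [700.3 682.3]
rear bar col 225 35 55 [700.2 682.2]
rear bar col 400 36 55 [699.8 682.7]
rear bar col 415 36 43 [700.  693.2]
front end col 119 205 [529.7 -86.2  55. ]
front end col 182 206 [ 528.5 -159.2   55. ]
front end col 203 206 [ 528.5 -183.3   55. ]
front end col 356 206 [ 528.6 -357.9   55. ]
front end col 376 207 [ 527.5 -380.9   55. ]
front end col 438 207 [ 527.6 -452.6   55. ]
[[ 15.  -26.2  27.5 135.9 135.8]
 [ 30.  -26.5  27.8 127.5 127.5]
 [ 45.  -26.2  27.5 119.  119. ]
 [ 60.  -29.7  31.7 110.3 110.3]
 [ 75.  -26.2  27.5 101.3 101.3]
 [ 90.  -26.5  27.9  92.2  92.2]
 [105.  -26.2  27.5  82.9  82.9]
 [120.  -26.6  27.9  73.3  73.3]
 [135.  -26.2  27.6  63.5  63.5]]
tip row 9 [139.7   1.3  39.7]
```

Rack origin is about (612.5, -270), yaw about 0, so the lanes lie at y = -417, -319, -221 and -123. The blade tip is at tool x 140. Next, look at the tray from close by.

Request:
arm_command(commands=[[[0, -2, 0], 0], [[0, -3.5, 0], 0], [[-0.2, -3.5, 0], 0], [[-0.3, -3.5, 0], 0], [[-0.3, -3.5, 0], 0], [[-0.3, -3.5, 0], 0], [[-0.3, -3.5, 0], 0], [[-0.3, -3.5, 0], 0], [[-0.3, -2, 0], 0], [[0, 0, 0], 0]])

```text
time: 19.02
position: [529.6, 17.4, 214.6]
orientation: [-3.137, -0.018, 0.006]
wrist_force: [0.1, 0.3, -1.6]
opening: 13.2
gripper_force: 113.0
```

Request:
arm_command(commands=[[[0, 0, 0], 0], [[0, 0, 0], 0]])

```text
time: 19.18
position: [531.0, 9.0, 215.8]
orientation: [3.141, 0.001, 0.0]
wrist_force: [-0.5, -0.2, -2.0]
opening: 13.3
gripper_force: 113.0
```

```bash
cat >> h.py <<'E'
def bagels(c,z=46,roi=None,amin=900):
    h=cv2.cvtColor(c["bgr"],cv2.COLOR_BGR2HSV); m=cv2.inRange(h,(13,90,150),(24,200,255))
    if roi is not None: q=np.zeros_like(m); q[roi[1]:roi[3],roi[0]:roi[2]]=255; m&=q
    m=cv2.morphologyEx(m,cv2.MORPH_OPEN,np.ones((3,3)))
    k,l,st,ce=cv2.connectedComponentsWithStats(m); out=[]
    for i in range(1,k):
        if st[i,4]<amin: continue
        cn=max(cv2.findContours((l==i).astype(np.uint8),cv2.RETR_EXTERNAL,cv2.CHAIN_APPROX_NONE)[0],key=len).reshape(-1,2)
        H,W=m.shape; cn=cn[(cn[:,0]>1)&(cn[:,0]<W-2)&(cn[:,1]>1)&(cn[:,1]<H-2)]
        if len(cn)<20: continue
        P=ray(c,cn,z)[:,:2]
        for _ in range(4):
            A=np.c_[2*P,np.ones(len(P))]; s=np.linalg.lstsq(A,(P**2).sum(1),rcond=None)[0]; r=np.sqrt(s[2]+s[0]**2+s[1]**2)
            e=abs(np.hypot(*(P-s[:2]).T)-r); P=P[e<max(2,1.5*np.median(e))]
        if 30<r<55: out.append((s[0],s[1],r,st[i,4],st[i,0],st[i,1]))
    return sorted(out,key=lambda a:a[1])
E
python3 - <<'E'
from h import *
np.set_printoptions(precision=1,suppress=True)
p,R=pose(); print(p); c=cap("wrist","w5.png"); h=cv2.cvtColor(c["bgr"],cv2.COLOR_BGR2HSV)
print(np.array(bagels(c)))
for px in [(u,v) for u,v in ((100,100),(60,120))]: print(px,h[px[1],px[0]])
# front edge: last dark pixel down the column
d=(h[:,:,2]<95)&((h[:,:,1]<110)); E=[]
for u in range(10,190,10):
    r=np.nonzero(d[:260,u])[0]; E.append((u,r[-1]))
P=ray(c,E,22); print(np.c_[E,P[:,:2]])
cb=cap("scene"); print(np.array(bagels(cb,amin=100)))
E
```

```text
[531.    9.  215.8]
[[ 614.3 -269.2   43.8  986.   524.    57. ]
 [ 611.4 -239.3   47.2 1390.   496.    55. ]
 [ 611.6 -211.2   53.2 3642.   460.    54. ]
 [ 616.1 -190.9   43.5  976.   442.    53. ]
 [ 641.5  116.4   38.6 4053.   143.    43. ]
 [ 637.7  214.1   38.4 3833.    54.    49. ]
 [ 635.3  310.7   38.1 1974.     0.    54. ]]
(100, 100) [ 19 144 181]
(60, 120) [20 12 63]
[[ 10.  185.  528.  351.8]
 [ 20.  185.  528.  338.6]
 [ 30.  184.  529.2 325.1]
 [ 40.  184.  529.1 312.1]
 [ 50.  184.  529.  299.1]
 [ 60.  183.  530.3 285.9]
 [ 70.  183.  530.2 273.1]
 [ 80.  183.  530.1 260.3]
 [ 90.  182.  531.3 247.3]
 [100.  182.  531.3 234.7]
 [110.  182.  531.2 222. ]
 [120.  181.  532.5 209.3]
 [130.  181.  532.4 196.7]
 [140.  181.  532.4 184.2]
 [150.  180.  533.6 171.6]
 [160.  180.  533.5 159.2]
 [170.  180.  533.5 146.8]
 [180.  180.  533.5 134.4]]
[[ 630.9 -395.6   45.2  117.   200.   174. ]
 [ 629.2 -305.4   47.3  156.   214.   185. ]
 [ 629.8 -212.5   50.8  197.   228.   197. ]
 [ 629.9  -89.1   48.6  142.   246.   213. ]
 [ 642.7  116.1   33.6  192.   285.   249. ]
 [ 638.8  216.    33.7  204.   305.   265. ]
 [ 636.9  311.8   33.8  233.   325.   281. ]
 [ 624.5  410.7   34.6  263.   348.   296. ]]
```

View pics/w5.png

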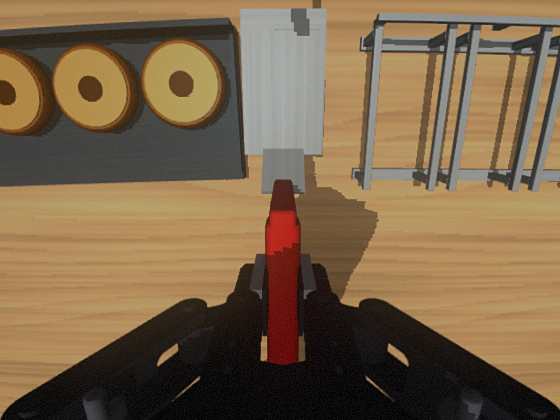

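The wrist view shows bagels at (181,83), (91,88) and (6,92). The tray's front edge is at x≈534 (yaw 1.5°), so the rim is at x≈694 for the first bagel (641.5, 116.4). Approaching the first scoop.

Request:
arm_command(commands=[[[-1, -1, 1], 0], [[-1.1, -1.3, 2], 0], [[-1.1, -1.3, 2], 0], [[-1.1, -1.3, 2], 0], [[-1.1, -1.3, 2], 0], [[-1.1, -1.3, 2], 0], [[-1, -1.3, 1], 0], [[-1, -1, 0], 0], [[-0.7, -1, 0], 0], [[0, 0, 0], 0]])

```text
time: 20.12
position: [437.8, 117.6, 95.3]
orientation: [-3.141, -0.001, 0.004]
wrist_force: [-0.4, 0.2, -1.8]
opening: 13.5
gripper_force: 113.0
```

Request:
arm_command(commands=[[[0, 0, 1], 0], [[0, 0, 1], 0], [[0, 0, 0.6], 0], [[0, 0, 0.1], 0], [[0, 0, 0], 0], [[0, 0, 0], 0], [[0, 0, 0], 0]])

```text
time: 20.7
position: [440.0, 116.6, 69.1]
orientation: [-3.142, 0.001, -0.002]
wrist_force: [-0.9, 0.1, -1.2]
opening: 13.1
gripper_force: 112.9
```

Request:
arm_command(commands=[[[0, 0, 0.2], 0], [[0, 0, 0.1], 0], [[0, 0, 0], 0], [[0, 0, 0], 0]])

```text
time: 21.03
position: [439.3, 117.0, 65.7]
orientation: [3.142, -0.0, -0.0]
wrist_force: [-0.7, 0.3, -2.0]
opening: 13.3
gripper_force: 112.9
```

Request:
arm_command(commands=[[[0, 0, 0.1], 0], [[0, 0, 0], 0], [[0, 0, 0], 0], [[0, 0, 0], 0]])

```text
time: 21.37
position: [439.4, 116.9, 64.7]
orientation: [3.141, -0.0, -0.0]
wrist_force: [-0.3, -0.5, -1.7]
opening: 13.7
gripper_force: 112.9
```

Request:
arm_command(commands=[[[0, 0, 0.1], 0], [[0, 0, 0], 0], [[0, 0, 0], 0], [[0, 0, 0], 0]])

```text
time: 21.7
position: [439.4, 116.9, 63.8]
orientation: [-3.141, 0.0, -0.0]
wrist_force: [-1.0, -0.2, -0.4]
opening: 13.4
gripper_force: 113.3
```

Request:
arm_command(commands=[[[0, 0, 0.07], 0], [[0, 0, 0], 0], [[0, 0, 0], 0], [[0, 0, 0], 0]])

```text
time: 22.03
position: [438.9, 116.8, 63.1]
orientation: [-3.141, 0.001, 0.001]
wrist_force: [-2.2, -0.1, 4.7]
opening: 13.4
gripper_force: 113.8
```

Request:
arm_command(commands=[[[0, 0, 0.07], 0], [[0, 0, 0], 0], [[0, 0, 0], 0], [[0, 0, 0], 0]])

```text
time: 22.37
position: [438.3, 116.8, 62.5]
orientation: [-3.141, 0.001, 0.002]
wrist_force: [-4.6, -0.5, 8.5]
opening: 13.0
gripper_force: 114.4
```

Request:
arm_command(commands=[[[0.6, 0, -0.04], 0], [[0.8, 0, 0], 0], [[0.7, 0, 0], 0], [[0.7, 0, 0], 0], [[0.7, 0, 0], 0], [[0.7, 0, 0], 0], [[0.7, 0, 0], 0], [[0.7, 0, 0], 0], [[0.7, 0, 0], 0], [[0.7, 0, 0], 0]])

```text
time: 23.2
position: [479.2, 116.7, 63.3]
orientation: [-3.127, -0.0, 0.089]
wrist_force: [-49.1, -0.2, 72.6]
opening: 13.3
gripper_force: 124.4
```

Request:
arm_command(commands=[[[0.7, 0, 0], 0], [[0.7, 0, 0], 0], [[0.7, 0, 0], 0], [[0.7, 0, 0], 0], [[0.6, 0, 0], 0], [[0.4, 0, 0], 0], [[0, 0, 0], 0], [[0, 0, 0], 0]])

```text
time: 23.87
position: [535.7, 116.6, 63.3]
orientation: [-3.136, 0.001, 0.035]
wrist_force: [-21.1, -0.6, 31.1]
opening: 13.6
gripper_force: 118.8
```

```bash
python3 - <<'E'
from h import *
np.set_printoptions(precision=1,suppress=True)
p,R=pose(); c=cap("wrist"); print(p,"bagel z46",np.array(bagels(c,46,(0,0,560,200)))[:, :4]); print("z48.5",np.array(bagels(c,48.5,(150,0,420,200)))[:,:4])
print("scene",np.array(bagels(cap("scene"),46,amin=100)))
E
```

```text
[535.7 116.6  63.3] bagel z46 [[  647.7   117.     41.4 13758. ]
 [  637.9   213.7    40.  13967. ]
 [  635.5   311.3    39.1  1460. ]]
z48.5 [[  607.7    44.9    43.7  9144. ]
 [  647.3   117.     40.9 13758. ]]
scene [[ 630.2 -400.5   45.7  116.   200.   174. ]
 [ 629.7 -305.8   47.   156.   214.   185. ]
 [ 629.3 -208.    50.4  195.   228.   197. ]
 [ 632.4  -98.2   44.3  137.   246.   213. ]
 [ 647.6  116.6   34.4  200.   284.   250. ]
 [ 638.9  216.3   33.3  194.   305.   265. ]
 [ 636.9  311.6   33.1  214.   324.   281. ]
 [ 625.1  411.4   34.5  251.   348.   296. ]]
```

The blade drags hard on the tray: friction built up to 72 N of press. I'll ease the press off before going on.

Request:
arm_command(commands=[[[0, 0, -0.1], 0], [[0, 0, -0.1], 0], [[0, 0, 0], 0], [[0, 0, 0], 0]])

```text
time: 24.3
position: [548.1, 117.2, 64.4]
orientation: [3.141, 0.001, 0.001]
wrist_force: [-0.2, -1.0, -2.0]
opening: 13.5
gripper_force: 114.0
```

Request:
arm_command(commands=[[[0, 0, 0], 0], [[0, 0, 0], 0], [[0, 0, 0], 0]])

```text
time: 24.55
position: [547.8, 116.9, 64.5]
orientation: [3.141, 0.0, 0.001]
wrist_force: [0.4, 0.2, -2.5]
opening: 13.5
gripper_force: 114.0
```

Request:
arm_command(commands=[[[0, 0, -0.2], 0], [[0, 0, -0.4], 0], [[0, 0, -0.7], 0], [[0, 0, -1], 0], [[0, 0, -1.2], 0], [[0, 0, -1.2], 0], [[0, 0, -1.2], 0], [[0, 0, -1], 0], [[0, 0, -0.7], 0], [[0, 0, -0.4], 0]])

```text
time: 25.38
position: [548.0, 117.1, 146.2]
orientation: [-3.141, 0.0, -0.003]
wrist_force: [0.4, 0.1, -2.8]
opening: 12.9
gripper_force: 114.0
```

Request:
arm_command(commands=[[[0, 0, -0.2], 0], [[0, 0, 0], 0], [[0, 0, 0], 0], [[0, 0, 0], 0]])

```text
time: 25.72
position: [546.8, 116.8, 146.2]
orientation: [3.141, -0.0, -0.002]
wrist_force: [-0.2, 0.2, -2.7]
opening: 13.4
gripper_force: 114.0
```

```bash
cat >> h.py <<'E'
def onblade(c,off=-41.5):
    """bagel on the blade: face at blade top + 24; gives tool x,y of its centre"""
    p,R=pose(); z=p[2]+off+2.5+24
    return [((np.array([b[0],b[1],z])-p)@R)[:2].round(1).tolist()+[round(b[2],1),b[3]] for b in bagels(c,z,(190,0,380,230),3000)]
E
python3 - <<'E'
from h import *
np.set_printoptions(precision=2,suppress=True)
s=robot.state();print(s["position"],s["wrist_force"],s["moment"]); c=cap("wrist","w6.png"); print(onblade(c))
h=cv2.cvtColor(c["bgr"],cv2.COLOR_BGR2HSV); print([(r,np.nonzero((h[r,:,1]<70)&(h[r,:,2]>60))[0][[0,-1]]) for r in (3,8,130,145,160,170) if ((h[r,:,1]<70)&(h[r,:,2]>60)).any()])
E
```

```text
[546.85 116.85 146.16] [-0.19  0.15 -2.69] [ 0.05  0.18 -0.  ]
[[73.8, 26.8, np.float64(51.1), np.int32(6124)], [99.8, -0.6, np.float64(40.4), np.int32(14807)]]
[(130, array([123, 522])), (145, array([ 29, 518])), (160, array([ 21, 515])), (170, array([  6, 513]))]
```

View pics/w6.png

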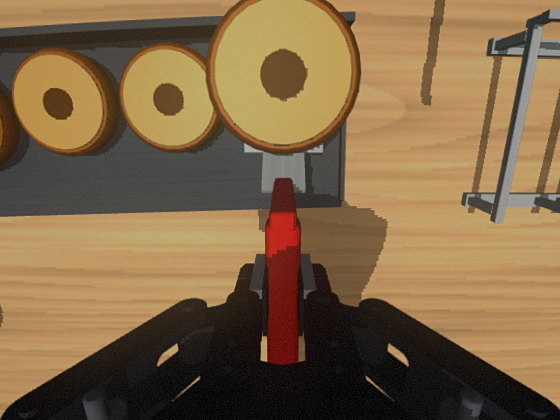

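The bagel sits centred on the blade (ring at (284,73)). Carrying it to the right-hand lane.

Request:
arm_command(commands=[[[0, 0.5, 0], 0], [[-0.2, 1, 0], 0], [[-0.4, 1.5, 0], 0], [[-0.4, 2, 0], 0], [[-0.4, 2.5, 0], 0], [[-0.4, 2.5, 0], 0], [[-0.4, 2.5, 0], 0], [[-0.4, 2.5, 0], 0], [[-0.4, 2.5, 0], 0], [[-0.3, 2.5, 0], 0]])

```text
time: 26.6
position: [512.5, -86.2, 146.8]
orientation: [3.141, -0.004, -0.001]
wrist_force: [0.5, -0.5, -2.6]
opening: 13.4
gripper_force: 114.0
```

Request:
arm_command(commands=[[[-0.1, 2.5, 0], 0], [[0, 2.5, 0], 0], [[0, 2.5, 0], 0], [[0, 2.5, 0], 0], [[0, 2.5, 0], 0], [[0, 2.5, 0], 0], [[0, 2.5, 0], 0], [[0, 2.5, 0], 0], [[0, 2.5, 0], 0], [[0, 2.5, 0], 0]])

```text
time: 27.43
position: [510.9, -336.0, 146.7]
orientation: [3.141, -0.004, -0.001]
wrist_force: [0.3, 0.2, -2.3]
opening: 13.2
gripper_force: 114.0
```

Request:
arm_command(commands=[[[0, 2.4, 0], 0], [[0, 2, 0], 0], [[0, 1.5, 0], 0], [[0, 1, 0], 0], [[0, 0.8, 0], 0], [[0, 0.5, 0], 0], [[0, 0.2, 0], 0], [[0, 0, 0], 0], [[0, 0, 0], 0], [[0, 0, 0], 0]])

```text
time: 28.27
position: [513.6, -415.8, 146.5]
orientation: [-3.14, -0.002, 0.0]
wrist_force: [-1.6, 0.1, -3.1]
opening: 13.3
gripper_force: 114.0
```

```bash
python3 - <<'E'
from h import *
np.set_printoptions(precision=2,suppress=True)
for _ in range(2):
    c=cap("wrist","w7.png");s=robot.state();p,R=pose();print(p,s["wrist_force"],R[:,0],s["joint_pos"][6]);  print(onblade(c))
c=cap("scene"); print(np.array(bagels(c,46,(270,230,390,330),100)))
E
```

```text
[ 513.64 -415.92  146.59] [ 0.59 -0.08 -2.2 ] [ 1.  0. -0.] -0.44255224158165424
[[67.7, 51.7, np.float64(43.8), np.int32(7825)], [103.4, -3.7, np.float64(38.9), np.int32(13526)]]
[ 513.59 -416.08  146.61] [ 0.08  0.62 -2.55] [ 1.  0. -0.] -0.44256699063397476
[[68.0, 51.5, np.float64(44.0), np.int32(7899)], [103.9, -4.1, np.float64(38.9), np.int32(13476)]]
[[639.74 216.45  33.75 205.   305.   265.  ]
 [636.59 312.18  33.5  218.   325.   281.  ]
 [623.13 411.96  35.75 272.   348.   296.  ]]
```

```bash
python3 - <<'E'
from h import *
np.set_printoptions(precision=1,suppress=True)
p,R=pose(); z=p[2]-15
for n in ("scene","side"):
    c=cap(n); u,v=proj(c,[p[0]+102,p[1]+2,z])[0].astype(int); b=bagels(c,z,(u-30,v-30,u+30,v+30),60); print(n,(u,v),np.array(b), [ (np.array([q[0],q[1],z])-p)@R for q in b])
c=cap("wrist"); h=cv2.cvtColor(c["bgr"],cv2.COLOR_BGR2HSV)
# hole: dark brown centre
m=cv2.inRange(h,(5,80,20),(20,255,115)); k,l,st,ce=cv2.connectedComponentsWithStats(m)
for i in range(1,k):
    if st[i,4]>500: print(st[i],ce[i],(ray(c,ce[i],z)[0]-p)@R)
d=cv2.imread("pics/w6.png"); c2=dict(c); h=cv2.cvtColor(d,cv2.COLOR_BGR2HSV); m=cv2.inRange(h,(5,80,20),(20,255,115)); k,l,st,ce=cv2.connectedComponentsWithStats(m)
for i in range(1,k):
    if st[i,4]>500: print("w6",st[i],ce[i],(ray(c,ce[i],z)[0]-p)@R)
E
```

```text
scene (np.int64(208), np.int64(164)) [] []
side (np.int64(372), np.int64(300)) [[ 553.1 -439.1   37.6  298.   348.   317. ]] [array([39.5, 22.9, 15. ])]
[ 196    0  156  144 1958] [280.   87.1] [91.7 -0.7 15. ]
[ 119   15   80  147 1881] [144.3  72.7] [100.1 -79.   15. ]
[   2   18   66  145 2214] [42. 80.] [  97.1 -140.5   15.1]
[ 250   37   46   50 1793] [273.  62.] [105.1  -4.6  15. ]
[ 259  177  248  198 8356] [344.5 258.9] [-17.7  43.   15. ]
[500 190  40  43 536] [513.6 207.4] [ 18.8 153.   14.9]
[  57  258  213  118 5972] [173.1 318.6] [-66.  -79.9  15. ]
w6 [   0    0  361  166 7806] [140.8  83.6] [ 94.2 -81.8  15. ]
w6 [427   0  18  61 543] [435.2  28.1] [123.1  86.   15. ]
w6 [ 261   50   45   49 1709] [282.8  73.9] [98.8  0.9 15. ]
w6 [154  84  29  31 727] [168.  99.] [ 85.5 -66.7  15. ]
w6 [ 43  88  30  31 721] [ 57.6 103.2] [  84.1 -133.6   15.1]
w6 [291 206  90  49 921] [329.7 233.1] [ 1.2 32.  15. ]
w6 [  44  256  226  128 5078] [188.5 322.1] [-68.9 -68.8  15. ]
w6 [ 300  261  260  150 3540] [373.8 306.3] [-55.6  66.6  15. ]
```

The bagel slid about 4 mm on the blade, so later carries must be gentler. Correcting, then lowering into the lane.

Request:
arm_command(commands=[[[0, 0.05, 0], 0], [[-0.1, 0.1, 0], 0], [[-0.1, 0.1, 0], 0], [[-0.1, 0.1, 0], 0], [[-0.1, 0.08, 0], 0], [[-0.08, 0, 0], 0], [[-0.05, 0, 0], 0], [[0, 0, 0], 0], [[0, 0, 0], 0]])

```text
time: 29.32
position: [508.0, -421.4, 146.7]
orientation: [-3.142, 0.0, -0.0]
wrist_force: [0.5, -0.2, -1.8]
opening: 13.1
gripper_force: 114.0
```

Request:
arm_command(commands=[[[0, 0, 0.2], 0], [[0, 0, 0.4], 0], [[0, 0, 0.6], 0], [[0, 0, 0.8], 0], [[0, 0, 0.8], 0], [[0, 0, 0.6], 0], [[0, 0, 0.4], 0], [[0, 0, 0.2], 0], [[0, 0, 0], 0], [[0, 0, 0], 0]])

```text
time: 30.15
position: [508.0, -421.6, 106.8]
orientation: [3.141, -0.0, 0.0]
wrist_force: [1.5, -2.5, -2.8]
opening: 13.4
gripper_force: 114.0
```

```bash
python3 - <<'E'
from h import *
np.set_printoptions(precision=2,suppress=True)
c=cap("wrist","w8.png");s=robot.state();p,R=pose();print(p,s["wrist_force"]);  print(onblade(c))
h=cv2.cvtColor(c["bgr"],cv2.COLOR_BGR2HSV); m=cv2.inRange(h,(0,0,60),(180,70,255))
for r in (120,140,150,160,175,190):
    x=np.nonzero(np.diff(np.r_[0,(m[r,180:390]>0).astype(int),0]))[0]+180; print(r,x)
E
```

```text
[ 508.11 -421.75  107.  ] [-0.34  0.04 -2.77]
[[67.5, 46.9, np.float64(44.1), np.int32(7679)], [116.4, -2.7, np.float64(38.9), np.int32(11390)]]
120 [185 198 219 231 243 253 305 333]
140 [187 198 220 232 244 332]
150 [188 199 220 232 244 332]
160 [189 201 221 232 263 305 320 331]
175 [180 235 236 238 239 331]
190 [191 202 223 233 261 273 294 306 319 330]
```

The bagel is creeping forward on the blade, so I'll land it at once while drawing back.

Request:
arm_command(commands=[[[-0.2, -0.05, 0.3], 0], [[-0.3, -0.05, 0.4], 0], [[-0.4, -0.05, 0.4], 0], [[-0.4, -0.05, 0.3], 0], [[-0.3, 0, 0.3], 0], [[0, 0, 0.3], 0], [[0, 0, 0.3], 0], [[0, 0, 0], 0], [[0, 0, 0], 0]])

```text
time: 30.95
position: [492.2, -419.4, 83.5]
orientation: [-3.142, -0.0, -0.0]
wrist_force: [-0.1, 0.0, -2.5]
opening: 13.7
gripper_force: 114.0
```

```bash
python3 - <<'E'
from h import *
np.set_printoptions(precision=2,suppress=True)
for _ in range(2):
    c=cap("wrist","w9.png");s=robot.state();p,R=pose();print(p,s["wrist_force"]); b=[q for q in bagels(c,79,(190,0,380,230),3000)]; print(np.array(b))
E
```

```text
[ 492.33 -419.47   83.72] [ 0.46 -0.25 -1.31]
[[  558.69  -468.36    42.94  7370.     309.       0.  ]
 [  612.74  -417.21    38.5  10628.     204.       0.  ]]
[ 492.33 -419.57   83.83] [ 0.56  0.44 -2.76]
[[  559.14  -468.38    42.98  7395.     309.       0.  ]
 [  612.65  -417.07    38.5  10644.     203.       0.  ]]
```

Landed at (612.7, -417.1). Withdrawing the blade, then checking its tilt.

Request:
arm_command(commands=[[[-0.3, -0.1, 0.2], 0], [[-0.6, -0.1, 0.2], 0], [[-1.2, 0, 0], 0], [[-1.6, 0, 0], 0], [[-1.6, 0, 0], 0], [[-1.6, 0, 0], 0], [[-1.6, 0, 0], 0], [[-1.6, 0, 0], 0], [[-1.4, 0, 0], 0], [[-0.8, 0, 0], 0]])

```text
time: 31.88
position: [365.7, -417.3, 79.9]
orientation: [-3.141, 0.005, 0.002]
wrist_force: [-0.8, -0.2, -1.7]
opening: 13.3
gripper_force: 114.1
```

Request:
arm_command(commands=[[[0, 0, -1.5], 0], [[0, 0, -2.5], 0], [[0, 0, -2.5], 0], [[0, 0, -2.5], 0], [[0, 0, -2], 0], [[0, 0, -1], 0], [[0, 0, 0], 0], [[0, 0, 0], 0], [[0, 0, 0], 0]])

```text
time: 32.63
position: [368.5, -416.2, 198.4]
orientation: [-3.14, -0.0, 0.002]
wrist_force: [-0.2, 0.3, -2.3]
opening: 13.3
gripper_force: 114.1
```

```bash
cat >> h.py <<'E'
def bladefit(c,rows=range(12,150,6),u=(225,345)):
    """blade edges per row -> height profile from its known 54 mm width; print depth below TCP"""
    h=cv2.cvtColor(c["bgr"],cv2.COLOR_BGR2HSV); m=cv2.inRange(h,(0,0,60),(180,70,255)); p,R=pose(); o=[]
    for r in rows:
        x=np.nonzero(m[r,u[0]:u[1]])[0]+u[0]
        if len(x)<20: continue
        a=p[2]-10;b=p[2]-70
        w=[np.linalg.norm(np.diff(ray(c,[(x[0]-.5,r),(x[-1]+.5,r)],z),axis=0)) for z in(a,b)]
        z=a+(54-w[0])/(w[1]-w[0])*(b-a); P=(ray(c,[(x[0]-.5,r),(x[-1]+.5,r)],z)-p)@R; o.append(np.r_[r,P.mean(0)])
    return np.array(o)
E
python3 - <<'E'
from h import *
np.set_printoptions(precision=2,suppress=True)
c=cap("wrist","w10.png");p,R=pose();print(p,R); o=bladefit(c);print(o)
k=abs(o[:,3]-np.median(o[:,3]))<4; o=o[k]; print(np.polyfit(o[:,1],o[:,3],1),np.polyfit(o[:,1],o[:,2],1))
c=cap("scene"); print(np.array(bagels(c,79,(150,120,300,250),60)), np.array(bagels(c,46,(270,230,390,330),100)))
E
```

```text
[ 368.34 -416.21  198.23] [[ 1.  0. -0.]
 [ 0. -1.  0.]
 [-0. -0. -1.]]
[[ 12.   136.1    0.97  32.9 ]
 [ 18.   133.27   0.68  34.31]
 [ 24.   122.2   -3.08   5.  ]
 [ 30.   119.16  -3.08   4.18]
 [ 36.   123.26   0.98  33.84]
 [ 42.   120.23   0.67  35.28]
 [ 48.   117.12   0.99  36.74]
 [ 54.   113.49   0.99  35.75]
 [ 60.   109.85   0.98  34.76]
 [ 66.   106.59   0.67  36.22]
 [ 72.   102.92   0.67  35.2 ]
 [ 78.    99.24   0.66  34.18]
 [ 84.    95.83   0.99  35.64]
 [ 90.    92.33   0.67  37.12]
 [ 96.    88.57   0.67  36.07]
 [102.    84.81   0.66  35.  ]
 [108.    81.14   0.99  36.49]
 [114.    77.38   0.67  38.  ]
 [120.    73.53   0.66  36.9 ]
 [126.    69.69   0.66  35.79]
 [132.    65.74   1.    37.3 ]
 [138.    61.85   1.    36.17]
 [144.    57.76   0.66  37.7 ]]
[-0.04 39.65] [0.   0.69]
[[ 644.06 -283.51   45.48  148.    214.    185.  ]
 [ 644.42 -196.33   48.36  183.    228.    197.  ]
 [ 645.2   -84.59   44.16  122.    246.    213.  ]] [[639.3  217.29  33.38 173.   305.   265.  ]
 [636.47 312.24  33.66 219.   325.   281.  ]
 [625.4  411.68  34.   248.   348.   296.  ]]
```

```bash
python3 - <<'E'
import cv2,numpy as np
for f in ("w4","w5","w10"):
    a=cv2.imread(f"pics/{f}.png"); h=cv2.cvtColor(a,cv2.COLOR_BGR2HSV); m=cv2.inRange(h,(0,0,60),(180,70,255))
    out=[]
    for r in (20,50,80,100,110,125,140,148):
        x=np.nonzero(m[r,225:345])[0]+225; out.append((r,x[0],x[-1]))
    col=[np.nonzero(m[:30,u])[0][0] for u in (260,284,305)]
    red=cv2.inRange(h,(0,150,60),(8,255,255)); ys,xs=np.nonzero(red)
    rear=[np.nonzero(m[120:175,u])[0][-1]+120 for u in (250,255,315)]
    print(f,out,"tip",col,"red",ys.min(),ys.max(),xs.min(),xs.max(),"rear",rear)
E
```

```text
w4 [(20, np.int64(240), np.int64(326)), (50, np.int64(241), np.int64(325)), (80, np.int64(242), np.int64(324)), (100, np.int64(243), np.int64(324)), (110, np.int64(243), np.int64(323)), (125, np.int64(244), np.int64(323)), (140, np.int64(244), np.int64(322)), (148, np.int64(244), np.int64(322))] tip [np.int64(9), np.int64(9), np.int64(8)] red 181 364 265 300 rear [np.int64(154), np.int64(154), np.int64(154)]
w5 [(20, np.int64(225), np.int64(326)), (50, np.int64(225), np.int64(325)), (80, np.int64(229), np.int64(324)), (100, np.int64(229), np.int64(323)), (110, np.int64(226), np.int64(323)), (125, np.int64(225), np.int64(322)), (140, np.int64(225), np.int64(322)), (148, np.int64(225), np.int64(322))] tip [np.int64(9), np.int64(9), np.int64(9)] red 181 364 265 300 rear [np.int64(154), np.int64(154), np.int64(154)]
w10 [(20, np.int64(225), np.int64(327)), (50, np.int64(241), np.int64(326)), (80, np.int64(242), np.int64(325)), (100, np.int64(243), np.int64(324)), (110, np.int64(243), np.int64(324)), (125, np.int64(243), np.int64(323)), (140, np.int64(244), np.int64(322)), (148, np.int64(244), np.int64(322))] tip [np.int64(3), np.int64(3), np.int64(3)] red 1 364 265 517 rear [np.int64(151), np.int64(151), np.int64(152)]
```

The first scoop pitched the spatula about 1.7° nose up in the grip. It also pushed the bagel up onto the neck, which explains the creep. I'll set the spatula down here to re-level the grip.

Request:
arm_command(commands=[[[0, 0, 2], 0], [[0, 0, 3], 0], [[0, 0, 3], 0], [[0, 0, 3], 0], [[0, 0, 2.5], 0], [[0, 0, 1.2], 0], [[0, 0, 0.5], 0], [[0, 0, 0.2], 0], [[0, 0, 0.1], 0], [[0, 0, 0], 0]])

```text
time: 33.57
position: [369.5, -418.3, 45.7]
orientation: [3.14, -0.001, 0.002]
wrist_force: [-0.2, -0.0, -1.1]
opening: 13.4
gripper_force: 114.0
```

Request:
arm_command(commands=[[[0, 0, 0], 0], [[0, 0, 0], 0], [[0, 0, 0], 0], [[0, 0, 0], 0], [[0, 0, 0], 0], [[0, 0, 0], 0]], hand=0.4)

```text
time: 34.07
position: [369.1, -417.4, 45.0]
orientation: [3.141, -0.0, 0.001]
wrist_force: [0.4, 0.5, -0.4]
opening: 34.0
gripper_force: 0.0
```

Request:
arm_command(commands=[[[0, 0, 0.1], 0], [[0, 0, 0.1], 0], [[0, 0, 0.1], 0], [[0, 0, 0], 0], [[0, 0, 0], 0]])

```text
time: 34.48
position: [368.9, -417.3, 41.5]
orientation: [-3.141, 0.0, 0.0]
wrist_force: [-0.2, -0.8, -0.1]
opening: 33.9
gripper_force: 0.0
```

```bash
python3 - <<'E'
from h import *
np.set_printoptions(precision=2,suppress=True)
c=cap("wrist","w11.png");p,R=pose();print(p,robot.state()["wrist_force"])
m=redmask(c); m[345:]=0; P=(ray(c,np.argwhere(m)[:,::-1],93)-p)@R; print(P[:,1].min(),P[:,1].max()); print(cv2.minAreaRect(P[:,:2].astype(np.float32)))
E
```

```text
[ 368.87 -417.36   41.61] [0.1  0.08 0.22]
-5.938625890859912 9.881359980139898
((9.905797958374023, 2.0360774993896484), (82.76722717285156, 15.604193687438965), 0.2789776027202606)
```

Request:
arm_command(commands=[[[0, 0.1, 0.1], 0], [[0, 0.05, 0.15], 0], [[0, 0, 0], 0], [[0, 0, 0], 0]])

```text
time: 34.87
position: [368.9, -418.9, 39.1]
orientation: [-3.142, 0.001, 0.0]
wrist_force: [-0.4, 0.2, 0.1]
opening: 34.2
gripper_force: 0.0
```

Request:
arm_command(commands=[[[0, 0, 0], 0], [[0, 0, 0], 0], [[0, 0, 0], 0], [[0, 0, 0], 0], [[0, 0, 0], 0], [[0, 0, 0], 0], [[0, 0, 0], 0], [[0, 0, 0], 0]], hand=0, force=120)

```text
time: 35.53
position: [368.9, -419.2, 39.4]
orientation: [3.141, -0.001, 0.0]
wrist_force: [-1.5, 0.1, 3.2]
opening: 13.6
gripper_force: 117.6
```

Request:
arm_command(commands=[[[0, 0, -0.2], 0], [[0, 0, -0.2], 0], [[0, 0, 0], 0], [[0, 0, 0], 0], [[0, 0, 0], 0]])

```text
time: 35.95
position: [368.9, -418.4, 43.0]
orientation: [-3.141, -0.0, 0.001]
wrist_force: [-0.3, 0.8, -1.6]
opening: 13.5
gripper_force: 117.3
```

Request:
arm_command(commands=[[[0, 0, -1.5], 0], [[0, 0, -2.5], 0], [[0, 0, -2.5], 0], [[0, 0, -2.5], 0], [[0, 0, -2.5], 0], [[0, 0, -2.5], 0], [[0, 0, -2], 0], [[0, 0, -1], 0], [[0, 0, 0], 0], [[0, 0, 0], 0]])

```text
time: 36.78
position: [368.9, -418.3, 212.8]
orientation: [-3.141, -0.0, -0.0]
wrist_force: [-0.1, 0.8, -2.1]
opening: 13.7
gripper_force: 117.6
```

```bash
python3 - <<'E'
from h import *
np.set_printoptions(precision=2,suppress=True)
c=cap("wrist","w12.png");p,R=pose();print(p); o=bladefit(c); k=abs(o[:,3]-np.median(o[:,3]))<4; o=o[k]; print(np.polyfit(o[:,1],o[:,3],1),o.mean(0))
h=cv2.cvtColor(c["bgr"],cv2.COLOR_BGR2HSV); m=cv2.inRange(h,(0,0,60),(180,70,255))
print("tip",[np.nonzero(m[:30,u])[0][:1] for u in (260,284,305)],"rear",[np.nonzero(m[120:175,u])[0][-1]+120 for u in (250,255,315)])
E
```

```text
[ 368.54 -417.75  212.04]
[ 0.01 35.24] [85.2  94.81  1.2  35.81]
tip [array([3]), array([3]), array([3])] rear [np.int64(151), np.int64(151), np.int64(152)]
```

Level again: tip at tool x ≈ 142, underside at TCP - 39.3. On to the second bagel, with a re-look at the tray.

Request:
arm_command(commands=[[[0.5, -1.5, 0], 0], [[1, -3, 0], 0], [[1.2, -3.8, 0], 0], [[1.2, -3.8, 0], 0], [[1.2, -3.8, 0], 0], [[1.2, -3.8, 0], 0], [[1.2, -3.8, 0], 0], [[1.2, -3.8, 0], 0], [[1.2, -3.8, 0], 0], [[1.2, -3.8, 0], 0]])

```text
time: 37.67
position: [478.8, -67.5, 211.7]
orientation: [-3.141, 0.0, 0.005]
wrist_force: [1.7, -0.8, -2.0]
opening: 13.6
gripper_force: 117.6
```

Request:
arm_command(commands=[[[1.2, -3.8, 0], 0], [[1.2, -3.8, 0], 0], [[1.2, -3.8, 0], 0], [[1.1, -4, 0], 0], [[0.5, -2, 0], 0], [[0, -1, 0], 0], [[0, 0, 0], 0], [[0, 0, 0], 0], [[0, 0, 0], 0]])

```text
time: 38.42
position: [531.0, 111.3, 212.7]
orientation: [3.14, -0.006, -0.002]
wrist_force: [-0.4, -0.3, -2.5]
opening: 13.1
gripper_force: 117.7
```

```bash
cat >> h.py <<'E'
def tray(c,u0=10,u1=190):
    h=cv2.cvtColor(c["bgr"],cv2.COLOR_BGR2HSV); d=(h[:,:,2]<95)&((h[:,:,1]<110)); E=[]
    for u in range(u0,u1,6):
        r=np.nonzero(d[:260,u])[0]
        if len(r): E.append((u,r[-1]))
    P=ray(c,E,22); f=np.polyfit(P[:,1],P[:,0],1)
    for _ in range(3): k=abs(P[:,0]-np.polyval(f,P[:,1]))<3; f=np.polyfit(P[k,1],P[k,0],1)
    return f   # front edge x = f0*y+f1 ; rim = +160
E
python3 - <<'E'
from h import *
np.set_printoptions(precision=2,suppress=True)
p,R=pose(); c=cap("wrist","w13.png"); print(p); f=tray(c,10,220); print("front",f,[(y,np.polyval(f,y)+160) for y in (117,214,311,411)]); print(np.array(bagels(c,46,(0,0,225,200))))
E
```

```text
[530.96 111.33 212.73]
front [ -0.03 537.68] [(117, np.float64(694.47457801787)), (214, np.float64(691.815377069732)), (311, np.float64(689.1561761215941)), (411, np.float64(686.4147318451633))]
[[ 637.7   214.73   38.42 4062.    145.     47.  ]
 [ 635.29  311.1    38.39 3885.     57.     51.  ]
 [ 621.95  409.4    38.25 2114.      0.     68.  ]]
```

Request:
arm_command(commands=[[[-0.7, -0.7, 1], 0], [[-1.1, -1.3, 2], 0], [[-1.1, -1.3, 2], 0], [[-1.1, -1.3, 2], 0], [[-1.1, -1.3, 2], 0], [[-1.1, -1.3, 2], 0], [[-1.1, -1.3, 1.5], 0], [[-1, -1.2, 1], 0], [[-0.7, -0.7, 0.5], 0], [[0, 0, 0], 0]])

```text
time: 39.3
position: [438.4, 217.6, 72.0]
orientation: [3.14, -0.0, -0.009]
wrist_force: [-2.3, -0.4, -2.4]
opening: 13.3
gripper_force: 117.3
```

Request:
arm_command(commands=[[[0, 0, 0.3], 0], [[0, 0, 0.3], 0], [[0, 0, 0.2], 0], [[0, 0, 0.1], 0], [[0, 0, 0.1], 0], [[0, 0, 0], 0], [[0, 0, 0], 0]])

```text
time: 39.88
position: [440.6, 217.7, 64.0]
orientation: [-3.14, 0.002, 0.005]
wrist_force: [-8.7, -0.2, 10.5]
opening: 13.6
gripper_force: 119.4
```

```bash
python3 - <<'E'
from h import *
for _ in range(3):
    s=robot.state();print(s["position"].round(2),s["wrist_force"].round(2)); robot.capture("side")
E
```

```text
[440.57 217.68  63.95] [-8.65 -0.16 10.52]
[440.61 217.69  63.99] [-8.45 -0.78 10.98]
[440.61 217.68  64.  ] [-8.6  -0.31 10.31]
```

Request:
arm_command(commands=[[[0, 0.2, -0.1], 0], [[0, 0, 0], 0], [[0, 0, 0], 0]])

```text
time: 40.28
position: [441.3, 216.4, 65.1]
orientation: [-3.139, -0.001, 0.003]
wrist_force: [-7.9, 0.2, 9.0]
opening: 13.2
gripper_force: 119.0
```

Request:
arm_command(commands=[[[0, 0, -0.1], 0], [[0, 0, 0], 0], [[0, 0, 0], 0]])

```text
time: 40.53
position: [441.7, 216.4, 66.0]
orientation: [-3.14, -0.001, 0.002]
wrist_force: [-6.5, 0.5, 6.4]
opening: 13.7
gripper_force: 118.6
```

Request:
arm_command(commands=[[[0, 0, -0.1], 0], [[0, 0, 0], 0], [[0, 0, 0], 0]])

```text
time: 40.78
position: [442.3, 216.4, 66.8]
orientation: [-3.14, -0.0, -0.0]
wrist_force: [-5.0, 0.8, 4.7]
opening: 13.3
gripper_force: 118.3
```

```bash
python3 - <<'E'
from h import *
np.set_printoptions(precision=2,suppress=True)
c=cap("wrist","w14.png");p,R=pose();print(p,robot.state()["wrist_force"])
h=cv2.cvtColor(c["bgr"],cv2.COLOR_BGR2HSV); m=cv2.inRange(h,(0,0,95),(180,70,255))
print("tip",[np.nonzero(m[:60,u])[0][:1] for u in (250,260,284,305,315)],"rear",[np.nonzero(m[120:175,u])[0][-1:]+120 for u in (250,255,315)])
o=bladefit(c); print(o[::3])
print(np.array(bagels(c,46,(0,0,560,200))))
E
```

```text
[442.21 216.47  66.75] [-4.56 -0.07  6.53]
tip [array([0]), array([0]), array([0]), array([0]), array([0])] rear [array([139]), array([139]), array([140])]
[[ 12.   120.57   1.28 -19.05]
 [ 30.   112.74   1.27 -21.13]
 [ 48.   104.91   1.26 -23.24]
 [ 66.    97.1    1.25 -25.38]
 [ 84.    89.29   1.24 -27.55]
 [102.    84.38   1.64  27.77]
 [120.    73.49   1.66  29.42]
 [138.    62.09   1.68  31.11]]
[]
```

```bash
python3 - <<'E'
from h import *
np.set_printoptions(precision=1,suppress=True)
c=cap("scene","s2.png"); print(np.array(bagels(c,46,(260,220,400,340),80)))
p,R=pose()
for nm,X in (("tip exp",[142,0,37]),("rear",[52,0,37]),("bar rear",[-58,0,-27]),("bar front",[32,0,-27]),("lowbar rear",[-58,0,12])): print(nm,proj(c,p+R@np.array(X,float)))
m=redmask(c); ys,xs=np.nonzero(m); print("red",xs.min(),xs.max(),ys.min(),ys.max(),m.sum()/255)
w=cap("wrist"); h=cv2.cvtColor(w["bgr"],cv2.COLOR_BGR2HSV); m=cv2.inRange(h,(0,0,95),(180,70,255))
for r in (5,40,80,110,125,138,145,160,170): 
    x=np.nonzero(m[r,200:370])[0]+200; print(r,x[[0,-1]] if len(x) else None, w["bgr"][r,284])
rm=redmask(w); ys,xs=np.nonzero(rm); print("red rows",ys.min(),ys.max())
for r in range(ys.min(),ys.max(),15): x=np.nonzero(rm[r])[0]; print(r,x.min(),x.max())
d=cv2.imread("pics/w12.png"); w["bgr"]=d; rm=redmask(w); ys,xs=np.nonzero(rm); print("w12 red rows",ys.min(),ys.max())
for r in range(ys.min(),ys.max(),15): x=np.nonzero(rm[r])[0]; print(r,x.min(),x.max())
E
```

```text
[[636.2 313.5  34.6 241.  325.  281. ]
 [623.9 410.6  34.8 256.  348.  296. ]]
tip exp [[323.3 265.7]]
rear [[338.6 251.1]]
bar rear [[359.  225.3]]
bar front [[344.2 239.3]]
lowbar rear [[357.3 230.8]]
red 341 352 231 246 110.0
5 [239 332] [161 164 160]
40 [240 330] [163 165 162]
80 [241 329] [162 164 161]
110 [243 327] [155 159 156]
125 [243 326] [154 158 157]
138 [244 325] [130 135 131]
145 [263 306] [128 132 131]
160 [263 306] [126 131 129]
170 [262 306] [35 43 88]
red rows 168 364
168 278 289
183 274 294
198 272 296
213 269 297
228 265 301
243 265 300
258 265 300
273 268 297
288 268 297
303 268 296
318 268 297
333 267 298
348 267 296
363 275 290
w12 red rows 178 364
178 276 289
193 272 292
208 270 295
223 265 300
238 265 300
253 265 300
268 267 298
283 268 297
298 268 297
313 269 296
328 267 297
343 267 297
358 267 297
```

```bash
python3 - <<'E'
from h import *
p,R=pose(); t=p+R@np.array([70,0,20.])
o=[]
for n,w in(("scene",60),("side",60)):
    c=cap(n); u,v=proj(c,t)[0].astype(int); a=c["bgr"][max(0,v-45):v+45,u-60:u+60]; o.append(cv2.resize(a,(400,300),interpolation=cv2.INTER_CUBIC))
w=cv2.resize(cap("wrist")["bgr"],(400,300))
cv2.imwrite("pics/dbg.png",np.vstack([np.hstack(o),np.hstack([w,np.zeros_like(w)])]))
E
```

```text
(no output)
```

View pics/dbg.png

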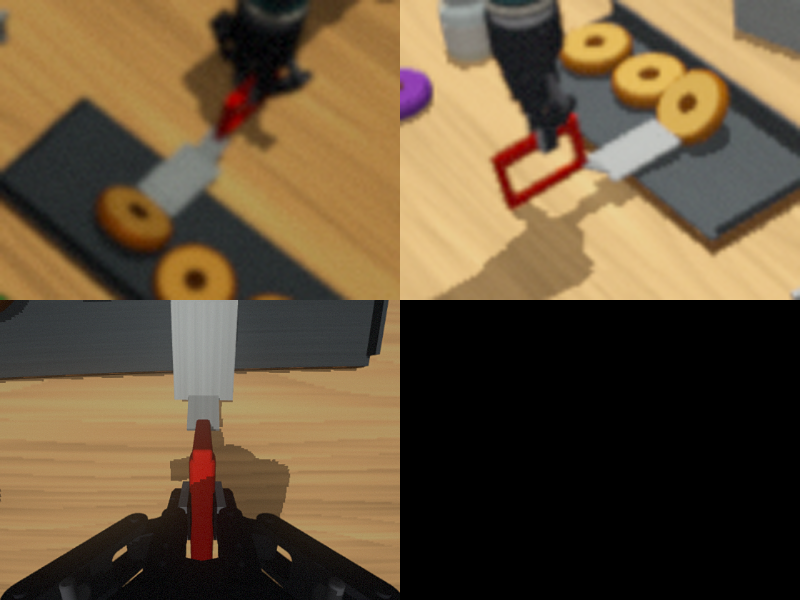

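The view shows the second bagel tilted: my diagonal descent set the blade tip on its front edge and pitched the spatula nose up. I'll raise straight up slowly so the bagel drops flat on the tray.

Request:
arm_command(commands=[[[0, 0, -0.15], 0], [[0, 0, -0.15], 0], [[0, 0, -0.15], 0], [[0, 0, -0.15], 0], [[0, 0, -0.15], 0], [[0, 0, -0.15], 0], [[0, 0, -0.15], 0], [[0, 0, -0.15], 0], [[0, 0, -0.15], 0], [[0, 0, -0.15], 0]])

```text
time: 41.92
position: [442.1, 216.1, 81.4]
orientation: [-3.142, 0.0, -0.0]
wrist_force: [0.3, -0.2, -0.8]
opening: 13.6
gripper_force: 117.3
```

Request:
arm_command(commands=[[[0, 0, -0.2], 0], [[0, 0, -0.2], 0], [[0, 0, -0.2], 0], [[0, 0, -0.2], 0], [[0, 0, -0.3], 0], [[0, 0, -0.5], 0], [[0, 0, -0.5], 0], [[0, 0, -0.5], 0], [[0, 0, 0], 0], [[0, 0, 0], 0]])

```text
time: 42.75
position: [442.4, 216.3, 107.7]
orientation: [-3.141, 0.0, -0.001]
wrist_force: [-0.5, -0.5, -1.3]
opening: 13.5
gripper_force: 117.3
```

```bash
python3 - <<'E'
from h import *
np.set_printoptions(precision=1,suppress=True)
p,R=pose();print(p,robot.state()["wrist_force"])
for n in("scene","side"): 
    c=cap(n,n+"3.png"); print(n,np.array(bagels(c,46,(260,220,400,340) if n=="scene" else (190,170,290,250),60)))
E
```

```text
[442.4 216.3 107.7] [-0.5 -0.5 -1.3]
scene [[901.2 249.2  36.7 351.  260.  316. ]
 [636.5 311.6  33.9 231.  324.  281. ]
 [624.6 411.3  34.7 260.  348.  296. ]]
side [[644.9 211.9  39.3 213.  237.  208. ]
 [635.4 306.6  40.4 207.  220.  198. ]]
```

Request:
arm_command(commands=[[[0, 1.5, -1], 0], [[0, 3, -1.5], 0], [[0, 3.5, -1], 0], [[0, 3.5, 0], 0], [[0, 3.5, 0], 0], [[0, 3.5, 0], 0], [[0, 2.2, 0], 0], [[0, 1.2, 0], 0], [[0, 0, 0], 0], [[0, 0, 0], 0]])

```text
time: 43.68
position: [441.6, -4.0, 142.5]
orientation: [-3.141, 0.005, 0.0]
wrist_force: [0.2, 0.3, -2.4]
opening: 13.3
gripper_force: 117.5
```

```bash
python3 - <<'E'
from h import *
np.set_printoptions(precision=1,suppress=True)
c=cap("wrist","w15.png");p,R=pose();print(p); print(bladefit(c)[::4]); print(np.array(bagels(c,46,(0,0,240,200),1500)))
c=cap("scene"); print(np.array(bagels(c,46,(260,220,400,340),100)))
E
```

```text
[441.7  -2.9 142.3]
[[ 12.  134.5   4.2  28.4]
 [ 36.  121.3   3.9  27. ]
 [ 60.  108.7   3.6  30. ]
 [ 84.   95.    3.6  30.8]
 [108.   80.7   3.6  31.5]
 [132.   65.5   3.3  34.7]]
[]
[[645.6 219.9  32.1 190.  305.  266. ]
 [637.  312.8  35.2 246.  324.  281. ]
 [622.9 411.8  35.5 267.  348.  296. ]]
```

Request:
arm_command(commands=[[[0, 0, 1], 0], [[0, 0, 2], 0], [[0, 0, 2.5], 0], [[0, 0, 2], 0], [[0, 0, 1.2], 0], [[0, 0, 0.7], 0], [[0, 0, 0.4], 0], [[0, 0, 0.2], 0], [[0, 0, 0], 0], [[0, 0, 0], 0]])

```text
time: 44.62
position: [442.6, -2.7, 42.7]
orientation: [-3.142, -0.0, -0.002]
wrist_force: [-0.0, -0.5, -1.5]
opening: 13.4
gripper_force: 117.5
```

Request:
arm_command(commands=[[[0, 0, 0], 0], [[0, 0, 0], 0], [[0, 0, 0], 0], [[0, 0, 0], 0], [[0, 0, 0], 0], [[0, 0, 0], 0], [[0, 0, 0], 0], [[0, 0, 0], 0]], hand=0.5)

```text
time: 45.28
position: [442.0, -2.9, 42.2]
orientation: [3.142, -0.0, 0.0]
wrist_force: [-0.1, 0.3, -0.4]
opening: 42.7
gripper_force: 0.0
```

```bash
python3 - <<'E'
from h import *
np.set_printoptions(precision=2,suppress=True)
c=cap("wrist","w16.png");p,R=pose();print(p,robot.state()["wrist_force"],robot.state()["opening"])
m=redmask(c); m[340:]=0; P=(ray(c,np.argwhere(m)[:,::-1],93)-p)@R; print("red",cv2.minAreaRect(P[:,:2].astype(np.float32)))
h=cv2.cvtColor(c["bgr"],cv2.COLOR_BGR2HSV); g=cv2.inRange(h,(0,0,95),(180,70,255)); g[:, :215]=0; g[:,350:]=0; g[150:]=0
P=(ray(c,np.argwhere(g)[:,::-1],2.5)-p)@R; print("blade",len(P),cv2.minAreaRect(P[:,:2].astype(np.float32)),P[:,0].max())
o=bladefit(c); print(o[::4])
E
```

```text
[442.03  -2.91  42.19] [ 0.44 -0.   -0.24] 42.99536463892207
red ((13.11656379699707, 2.2385177612304688), (84.3589096069336, 15.50047492980957), 0.4986048638820648)
blade 12206 ((99.32423400878906, 2.9394798278808594), (90.6551742553711, 54.30833053588867), 0.3511687219142914) 144.49295107263833
[[ 12.   138.09   3.2   40.29]
 [ 36.   124.27   2.9   38.91]
 [ 60.   110.56   2.95  39.95]
 [ 84.    95.95   2.64  38.37]
 [108.    81.09   2.68  39.29]
 [132.    65.5    2.73  40.17]]
```

Request:
arm_command(commands=[[[0.1, 0.15, 0.2], 0.4], [[0.1, 0.1, 0.2], 0], [[0, 0, 0.2], 0], [[0, 0, 0], 0], [[0, 0, 0], 0]])

```text
time: 45.75
position: [443.9, -5.5, 36.0]
orientation: [-3.142, 0.012, 0.001]
wrist_force: [0.9, -0.2, -0.0]
opening: 42.4
gripper_force: 0.0
```

Request:
arm_command(commands=[[[0, 0, 0], 0], [[0, 0, 0], 0], [[0, 0, 0], 0], [[0, 0, 0], 0], [[0, 0, 0], 0], [[0, 0, 0], 0], [[0, 0, 0], 0], [[0, 0, 0], 0]], hand=0, force=120)

```text
time: 46.42
position: [443.8, -5.2, 36.3]
orientation: [-3.141, 0.011, 0.001]
wrist_force: [-1.7, 1.0, 4.2]
opening: 13.7
gripper_force: 117.3
```

Request:
arm_command(commands=[[[0, 0, -0.5], 0], [[0, 0, -1.5], 0], [[0, 0, -2.5], 0], [[0, 0, -2.5], 0], [[0, 0, -2.5], 0], [[0, 0, -2.5], 0], [[0, 0, -2.5], 0], [[0, 0, -2], 0], [[0, 0, -1], 0], [[0, 0, 0], 0]])

```text
time: 47.25
position: [445.4, -5.3, 212.8]
orientation: [-3.141, 0.011, -0.006]
wrist_force: [0.8, -0.7, -2.9]
opening: 13.8
gripper_force: 117.5
```

Request:
arm_command(commands=[[[1, -1.5, 0], 0], [[2, -3, 0], 0], [[2, -3, 0], 0], [[2, -3, 0], 0], [[1, -1, 0], 0], [[0.5, 0, 0], 0], [[0, 0, 0], 0], [[0, 0, 0], 0], [[0, 0, 0], 0]])

```text
time: 48.0
position: [528.3, 107.1, 210.5]
orientation: [3.141, -0.016, -0.004]
wrist_force: [-1.1, 0.7, -1.7]
opening: 13.8
gripper_force: 117.5
```

```bash
python3 - <<'E'
from h import *
np.set_printoptions(precision=2,suppress=True)
c=cap("wrist","w17.png");p,R=pose();print(p,R[:,0],robot.state()["wrist_force"])
o=bladefit(c,range(12,150,6),(232,345)); print(o[::3])
f=tray(c,10,215); print("front",f,[(y,np.polyval(f,y)+160) for y in (117,214,311,411)]); print(np.array(bagels(c,46,(0,0,225,200))))
E
```

```text
[528.48 107.25 210.75] [ 1.   -0.01 -0.  ] [-0.04 -0.81 -1.86]
[[ 12.   132.52  -1.47  22.56]
 [ 30.   122.62  -1.49  19.93]
 [ 48.   113.15  -1.81  19.29]
 [ 66.   103.18  -1.82  16.55]
 [ 84.    93.42  -2.14  15.8 ]
 [102.    83.46  -2.48  15.  ]
 [120.    73.3   -2.49  12.08]
 [138.    63.04  -2.83  11.15]]
front [ -0.03 569.53] [(117, np.float64(725.8224471627524)), (214, np.float64(722.7466477977713)), (311, np.float64(719.6708484327901)), (411, np.float64(716.499921252397))]
[[ 675.35  224.85   38.38 4503.    125.      2.  ]
 [ 666.43  319.51   38.34 4207.     36.     15.  ]
 [ 652.81  417.83   38.31 1131.      0.     43.  ]]
```

The tray was knocked about 31 mm back and 8 mm left. New second bagel at (675.3, 224.9) with the rim at x≈722. First I'll go behind the start point, then straight down.

Request:
arm_command(commands=[[[-0.6, -1, 0.5], -0.6], [[-1, -1.8, 1], 0], [[-1.1, -2.2, 1.5], 0], [[-1.1, -2.2, 1.5], 0], [[-1.1, -2.2, 1.5], 0], [[-0.7, -1.6, 1], 0], [[-0.4, -0.8, 1], 0], [[0, 0, 0], 0], [[0, 0, 0], 0]])

```text
time: 48.8
position: [469.7, 226.2, 131.1]
orientation: [3.141, 0.005, 0.001]
wrist_force: [0.3, 0.2, -0.7]
opening: 13.7
gripper_force: 117.5
```

```bash
python3 - <<'E'
from h import *
np.set_printoptions(precision=2,suppress=True)
c=cap("wrist","w18.png");p,R=pose();print(p,R[:,0])
h=cv2.cvtColor(c["bgr"],cv2.COLOR_BGR2HSV); m=cv2.inRange(h,(0,0,110),(180,70,255))
for r in (6,30,60,90,120,140,150): x=np.nonzero(m[r,225:345])[0]+225; print(r,x[[0,-1]] if len(x) else 0)
print("tip",[np.nonzero(m[:60,u])[0][:1] for u in (250,284,305)],"rear",[np.nonzero(m[120:175,u])[0][-1:]+120 for u in (250,255,315)])
c=cap("scene"); print(np.array(bagels(c,46,(230,220,400,350),100)))
c=cap("side"); print(np.array(bagels(c,46,(190,150,300,250),100)))
E
```

```text
[470.67 225.57 131.72] [1. 0. 0.]
6 [237 326]
30 [238 326]
60 [239 324]
90 [240 324]
120 [241 322]
140 [242 322]
150 [261 303]
tip [array([0]), array([0]), array([0])] rear [array([145]), array([145]), array([145])]
[[678.42 228.44  33.14 187.   300.   274.  ]
 [667.57 321.27  34.51 231.   321.   288.  ]
 [653.9  420.34  34.76 274.   344.   304.  ]]
[[864.2  202.83  37.42 147.   283.   187.  ]
 [676.22 219.58  39.61 213.   242.   204.  ]
 [669.07 317.73  37.86 158.   226.   194.  ]]
```

Request:
arm_command(commands=[[[0, 0.05, 0.7], 0], [[0, 0.05, 1.3], 0], [[0, 0, 1.5], 0], [[0, 0, 1.5], 0], [[0, 0, 1], 0], [[0, 0, 0.6], 0], [[0, 0, 0.3], 0], [[0, 0, 0], 0], [[0, 0, 0], 0]])

```text
time: 49.7
position: [470.1, 225.7, 62.5]
orientation: [-3.141, -0.005, -0.001]
wrist_force: [-0.4, 1.0, -1.3]
opening: 14.1
gripper_force: 117.5
```

Request:
arm_command(commands=[[[0, 0, 0.15], 0], [[0, 0, 0.1], 0], [[0, 0, 0], 0], [[0, 0, 0], 0], [[0, 0, 0], 0]])

```text
time: 50.12
position: [469.7, 226.0, 59.9]
orientation: [-3.141, -0.005, -0.0]
wrist_force: [-0.2, 0.4, -2.1]
opening: 13.8
gripper_force: 117.5
```

Request:
arm_command(commands=[[[0, 0, 0.1], 0], [[0, 0, 0], 0], [[0, 0, 0], 0], [[0, 0, 0], 0]])

```text
time: 50.45
position: [469.7, 225.9, 58.8]
orientation: [-3.141, -0.005, -0.0]
wrist_force: [-0.1, 0.5, -1.0]
opening: 13.9
gripper_force: 117.5
```

Request:
arm_command(commands=[[[0.4, 0.05, 0], 0], [[0.6, 0.05, 0], 0], [[0.6, 0, 0], 0], [[0.6, 0, 0], 0], [[0.6, 0, 0], 0], [[0.6, 0, 0], 0], [[0.6, 0, 0], 0], [[0.5, 0, 0], 0], [[0.5, 0, 0], 0]])

```text
time: 51.2
position: [520.1, 225.0, 58.7]
orientation: [3.142, 0.005, -0.0]
wrist_force: [-3.3, -0.2, 1.1]
opening: 13.9
gripper_force: 118.2
```

```bash
python3 - <<'E'
from h import *
np.set_printoptions(precision=2,suppress=True)
c=cap("wrist","w19.png");s=robot.state();p,R=pose();print(p,R[:,2],s["wrist_force"]); print(np.array(bagels(c,46,(180,0,400,230),1500)))
E
```

```text
[521.83 225.    58.87] [ 0. -0. -1.] [ 0.05 -0.25 -0.57]
[[ 671.53  223.72   36.25 3815.    219.      0.  ]]
```

Request:
arm_command(commands=[[[0.4, 0, 0], 0], [[0.6, 0, 0], 0], [[0.6, 0, 0], 0], [[0.6, 0, 0], 0], [[0.6, 0, 0], 0], [[0.6, 0, 0], 0], [[0.5, 0, 0], 0], [[0.3, 0, 0], 0], [[0, 0, 0], 0], [[0, 0, 0], 0]])

```text
time: 52.08
position: [563.4, 225.1, 58.7]
orientation: [3.141, 0.005, 0.005]
wrist_force: [0.4, 0.0, -1.1]
opening: 13.5
gripper_force: 117.6
```

```bash
cat >> h.py <<'E'
def ob(off,roi=(190,0,390,230)):
    """bagel on blade, tool coords; tries z so that face radius is 38.4 too"""
    c=cap("wrist","last.png"); p,R=pose(); s=robot.state(); z=p[2]-off+26.5
    for b in bagels(c,z,roi,5000): print("tool",((np.array([b[0],b[1],z])-p)@R)[:2].round(1),"world",round(b[0],1),round(b[1],1),"r",round(b[2],1),"area",b[3])
    print("tcp",p.round(1),"F",s["wrist_force"].round(1),"zaxis",R[:,2].round(3),"x",R[:,0].round(3))
E
python3 - <<'E'
from h import *
ob(36.3)
E
```

```text
tool [111.7   2.2] world 674.8 223.2 r 41.3 area 11446
tcp [563.1 225.   58.7] F [ 0.8 -0.1 -1.4] zaxis [ 0.003 -0.    -1.   ] x [1.    0.003 0.003]
```

Request:
arm_command(commands=[[[0.2, 0, 0], 0], [[0.1, 0, -0.1], 0], [[0, 0, -0.2], 0], [[0, 0, -0.4], 0], [[0, 0, -0.6], 0], [[0, 0, -0.6], 0], [[0, 0, -0.4], 0], [[0, 0, -0.2], 0], [[0, 0, 0], 0], [[0, 0, 0], 0]])

```text
time: 52.97
position: [564.9, 225.3, 84.0]
orientation: [-3.141, -0.005, -0.001]
wrist_force: [-0.1, 0.2, -2.0]
opening: 13.6
gripper_force: 117.5
```

```bash
python3 - <<'E'
from h import *
ob(36.3); ob(36.3)
E
```

```text
tool [110.8   2.2] world 675.5 223.5 r 41.2 area 13818
tcp [564.7 225.3  83.8] F [-0.6 -0.2 -2.9] zaxis [ 0.  0. -1.] x [1.    0.003 0.   ]
tool [110.7   2.1] world 675.3 223.5 r 41.2 area 13836
tcp [564.6 225.2  83.6] F [ 0.5 -0.3 -2.4] zaxis [ 0.  0. -1.] x [1.    0.003 0.   ]
```

```bash
python3 - <<'E'
import cv2,numpy as np
for f in ("w18","w19","last"):
    a=cv2.imread(f"pics/{f}.png"); h=cv2.cvtColor(a,cv2.COLOR_BGR2HSV); m=cv2.inRange(h,(0,0,100),(180,70,255)); r0=cv2.inRange(h,(0,150,60),(8,255,255)); ys,xs=np.nonzero(r0[:300,260:310])
    print(f,"rear",[np.nonzero(m[100:175,u])[0][-1:]+100 for u in (248,255,312)],[(r,(np.nonzero(m[r,215:350])[0]+215)[[0,-1]]) for r in (137,141,143) if m[r,215:350].any()],"red top",ys.min(), [(r,np.nonzero(r0[r,250:320])[0][[0,-1]]+250) for r in (230,300,340)], "red max",np.nonzero(r0[:,284])[0].max())
E
```

```text
w18 rear [array([145]), array([145]), array([145])] [(137, array([242, 322])), (141, array([242, 322])), (143, array([242, 322]))] red top 172 [(230, array([264, 301])), (300, array([268, 297])), (340, array([267, 298]))] red max 364
w19 rear [array([145]), array([145]), array([145])] [(137, array([242, 323])), (141, array([242, 323])), (143, array([242, 322]))] red top 171 [(230, array([264, 300])), (300, array([268, 297])), (340, array([267, 298]))] red max 364
last rear [array([146]), array([146]), array([145])] [(137, array([242, 322])), (141, array([220, 322])), (143, array([242, 322]))] red top 172 [(230, array([264, 301])), (300, array([267, 297])), (340, array([267, 298]))] red max 364
```

```bash
python3 - <<'E'
from h import *
np.set_printoptions(precision=1,suppress=True)
c=cap("wrist"); p,R=pose(); h=cv2.cvtColor(c["bgr"],cv2.COLOR_BGR2HSV)
print("row profile col 284:",[(r,h[r,284].tolist()) for r in range(100,150,4)])
m=cv2.inRange(h,(13,90,150),(24,200,255)); k,l,st,ce=cv2.connectedComponentsWithStats(m); i=l[90,240] if l[90,240] else 1+np.argmax(st[1:,4]); print(st[i],ce[i])
t=np.linspace(0,2*np.pi,60)
for x,y,zz,r in ((110,2,9.8,38.5),(110,2,9.8,41),(108,2,0,38.5)):
    q=proj(c,p+np.c_[x+r*np.cos(t),y+r*np.sin(t),np.full(60,zz)]@R.T); print(q.min(0),q.max(0))
for r in (20,60,100): x=np.nonzero(l[r]==i)[0]; print(r,x.min(),x.max())
d=cv2.imread("pics/w9.png"); h2=cv2.cvtColor(d,cv2.COLOR_BGR2HSV); print("w9",[(r,h2[r,270].tolist()) for r in range(80,130,4)])
E
```

```text
row profile col 284: [(100, [23, 124, 223]), (104, [23, 122, 222]), (108, [23, 122, 223]), (112, [22, 122, 223]), (116, [23, 120, 224]), (120, [23, 120, 225]), (124, [15, 150, 114]), (128, [13, 166, 135]), (132, [14, 146, 98]), (136, [25, 12, 123]), (140, [45, 9, 163]), (144, [38, 7, 155]), (148, [54, 8, 158])]
[  211     0   151   128 14105] [286.1  57.6]
[215.5 -30. ] [355.8 123.5]
[211.  -35.6] [360.4 127.9]
[211.8 -34.6] [359.9 127.5]
20 215 357
60 212 360
100 230 342
w9 [(80, [23, 120, 174]), (84, [23, 121, 175]), (88, [23, 119, 174]), (92, [23, 117, 172]), (96, [23, 120, 172]), (100, [24, 119, 172]), (104, [23, 118, 171]), (108, [14, 162, 153]), (112, [12, 154, 88]), (116, [16, 129, 77]), (120, [35, 15, 100]), (124, [45, 9, 162]), (128, [45, 7, 156])]
```

The bagel is on the level blade with no creep. Carrying it gently to the second lane.

Request:
arm_command(commands=[[[0, 0, -0.2], 0], [[0, 0, -0.5], 0], [[0, 0, -0.8], 0], [[0, 0, -1], 0], [[0, 0, -1], 0], [[0, 0, -0.8], 0], [[0, 0, -0.5], 0], [[0, 0, -0.3], 0], [[0, 0, 0], 0]])

```text
time: 53.87
position: [565.0, 225.4, 135.7]
orientation: [-3.141, -0.005, -0.002]
wrist_force: [0.1, 0.1, -2.4]
opening: 13.9
gripper_force: 117.5
```

Request:
arm_command(commands=[[[0, 0.25, 0], 0], [[0, 0.5, 0], 0], [[0, 0.75, 0], 0], [[-0.1, 1, 0], 0], [[-0.2, 1.25, 0], 0], [[-0.25, 1.5, 0], 0], [[-0.25, 1.75, 0], 0], [[-0.25, 1.75, 0], 0], [[-0.25, 1.75, 0], 0], [[-0.25, 1.75, 0], 0]])

```text
time: 54.7
position: [548.7, 99.8, 134.8]
orientation: [3.141, 0.002, -0.0]
wrist_force: [-0.2, 0.3, -2.0]
opening: 13.6
gripper_force: 117.4
```

Request:
arm_command(commands=[[[-0.25, 1.75, 0], 0], [[-0.25, 1.75, 0], 0], [[-0.25, 1.75, 0], 0], [[-0.25, 1.75, 0], 0], [[-0.25, 1.75, 0], 0], [[-0.25, 1.75, 0], 0], [[-0.25, 1.75, 0], 0], [[-0.25, 1.75, 0], 0], [[-0.25, 1.75, 0], 0], [[-0.25, 1.75, 0], 0]])

```text
time: 55.53
position: [523.7, -75.1, 134.9]
orientation: [3.141, 0.002, -0.0]
wrist_force: [-0.6, 0.8, -1.6]
opening: 13.3
gripper_force: 117.4
```

Request:
arm_command(commands=[[[-0.25, 1.75, 0], 0], [[-0.25, 1.75, 0], 0], [[-0.25, 1.75, 0], 0], [[-0.25, 1.75, 0], 0], [[-0.25, 1.75, 0], 0], [[-0.25, 1.75, 0], 0], [[-0.25, 1.75, 0], 0], [[-0.25, 1.75, 0], 0], [[-0.15, 1.75, 0], 0], [[-0.08, 1.75, 0], 0]])

```text
time: 56.37
position: [501.2, -249.9, 134.8]
orientation: [3.141, 0.002, -0.001]
wrist_force: [-0.2, 1.2, -2.7]
opening: 13.8
gripper_force: 117.4
```

Request:
arm_command(commands=[[[0, 1.7, 0], 0], [[0, 1.5, 0], 0], [[0, 1.25, 0], 0], [[0, 1, 0], 0], [[0, 0.75, 0], 0], [[0, 0.5, 0], 0], [[0, 0.25, 0], 0], [[0, 0, 0], 0], [[0, 0, 0], 0]])

```text
time: 57.12
position: [503.7, -316.2, 134.5]
orientation: [-3.141, -0.007, 0.0]
wrist_force: [-0.7, 0.0, -2.7]
opening: 13.6
gripper_force: 117.4
```

```bash
python3 - <<'E'
from h import *
ob(36.3); ob(36.3)
E
```

```text
tool [110.8   2.5] world 614.5 -318.0 r 38.3 area 12518
tcp [ 503.7 -316.   134.5] F [-0.4  0.2 -3.4] zaxis [-0.     0.001 -1.   ] x [ 1.     0.005 -0.   ]
tool [110.9   2.3] world 614.6 -317.8 r 38.3 area 12485
tcp [ 503.7 -315.9  134.5] F [-0.9 -0.8 -2. ] zaxis [-0.     0.001 -1.   ] x [ 1.     0.005 -0.   ]
```

Request:
arm_command(commands=[[[-0.05, 0.03, 0.2], 0], [[-0.05, 0.04, 0.5], 0], [[-0.05, 0.04, 0.8], 0], [[-0.05, 0, 1], 0], [[0, 0, 1], 0], [[0, 0, 0.8], 0], [[0, 0, 0.6], 0], [[0, 0, 0.45], 0], [[0, 0, 0.3], 0], [[0, 0, 0], 0]])

```text
time: 58.05
position: [501.4, -318.1, 77.6]
orientation: [-3.141, -0.005, 0.001]
wrist_force: [0.3, 0.9, -2.0]
opening: 13.6
gripper_force: 117.5
```

```bash
python3 - <<'E'
from h import *
p,R=pose(); print(p.round(1),robot.state()["wrist_force"].round(1)); c=cap("wrist"); print([[round(float(v),1) for v in b[:4]] for b in bagels(c,79,(190,0,390,230),4000)])
E
```

```text
[ 501.4 -318.1   77.6] [ 0.3  0.9 -2. ]
[[611.8, -319.4, 38.5, 13489.0]]
```

Request:
arm_command(commands=[[[-0.4, 0, 0], 0], [[-0.9, 0, 0], 0], [[-1.5, 0, 0], 0], [[-1.7, 0, 0], 0], [[-1.7, 0, 0], 0], [[-1.7, 0, 0], 0], [[-1.7, 0, 0], 0], [[-1.6, 0, 0], 0], [[-1.2, 0, 0], 0], [[-0.6, 0, 0], 0]])

```text
time: 58.93
position: [368.8, -318.5, 78.6]
orientation: [-3.141, -0.001, 0.001]
wrist_force: [-0.2, -0.2, -2.1]
opening: 13.4
gripper_force: 117.5
```

Request:
arm_command(commands=[[[0, 0, -1.5], 0], [[0, 0, -2.5], 0], [[0, 0, -3], 0], [[0, 0, -3], 0], [[0, 0, -2], 0], [[0, 0, -1], 0], [[0, 0, 0], 0]])

```text
time: 59.52
position: [373.1, -319.6, 210.2]
orientation: [3.139, 0.006, 0.007]
wrist_force: [-0.2, 0.3, -2.3]
opening: 13.6
gripper_force: 117.6
```

```bash
python3 - <<'E'
from h import *
p,R=pose(); print(p.round(1)); a=cap("wrist","w20.png"); 
for n,roi in(("scene",(180,140,300,250)),("side",(260,240,410,350))):
    c=cap(n); print(n,[[round(float(v),1) for v in b] for b in bagels(c,79,roi,60)])
c=cap("scene"); print([[round(float(v),1) for v in b[:4]] for b in bagels(c,46,(230,220,400,350),100)])
h=cv2.cvtColor(a["bgr"],cv2.COLOR_BGR2HSV); m=cv2.inRange(h,(0,0,100),(180,70,255)); print("rear",[np.nonzero(m[100:175,u])[0][-1:]+100 for u in (248,255,312)],[(r,(np.nonzero(m[r,228:345])[0]+228)[[0,-1]]) for r in (6,60,120,140)])
E
```

```text
[ 373.1 -319.6  210.2]
scene [[644.8, -196.9, 48.7, 189.0, 228.0, 197.0], [644.2, -76.1, 43.8, 129.0, 246.0, 213.0]]
side [[534.7, -430.7, 30.5, 345.0, 344.0, 322.0], [628.9, -422.4, 52.4, 691.0, 357.0, 299.0], [627.2, -321.9, 52.4, 599.0, 331.0, 281.0], [595.1, -237.5, 31.5, 246.0, 306.0, 273.0], [599.0, -139.9, 33.7, 167.0, 298.0, 254.0]]
[[669.2, 322.2, 32.6, 218.0], [655.2, 420.1, 35.0, 270.0]]
rear [array([145]), array([145]), array([145])] [(6, array([237, 344])), (60, array([239, 325])), (120, array([241, 323])), (140, array([242, 322]))]
```

Request:
arm_command(commands=[[[0.5, -1.5, 0], 0], [[1, -3, 0], 0], [[1.2, -3.8, 0], 0], [[1.2, -3.8, 0], 0], [[1.2, -3.8, 0], 0], [[1.2, -3.8, 0], 0], [[1.2, -3.8, 0], 0], [[1.2, -3.8, 0], 0], [[1.2, -3.8, 0], 0], [[1.2, -3.8, 0], 0]])

```text
time: 60.55
position: [480.5, 32.8, 206.9]
orientation: [3.141, 0.005, -0.004]
wrist_force: [1.8, -0.7, -1.9]
opening: 14.2
gripper_force: 117.6
```

Request:
arm_command(commands=[[[1.2, -3.8, 0], 0], [[1.2, -3.8, 0], 0], [[1.2, -3.8, 0], 0], [[1.5, -4, 0], 0], [[0.5, -2, 0], 0], [[0, -1, 0], 0], [[0, 0, 0], 0], [[0, 0, 0], 0], [[0, 0, 0], 0]])

```text
time: 61.3
position: [535.5, 210.9, 207.6]
orientation: [3.14, -0.001, -0.003]
wrist_force: [0.1, -0.6, -0.6]
opening: 13.4
gripper_force: 117.6
```

```bash
python3 - <<'E'
from h import *
np.set_printoptions(precision=2,suppress=True)
p,R=pose(); c=cap("wrist","w21.png"); print(p,R[:,0]); f=tray(c,10,215); print("front",f,[(y,np.polyval(f,y)+160) for y in (225,320,418)]); print(np.array(bagels(c,46,(0,0,228,200))))
E
```

```text
[535.49 210.9  207.6 ] [ 1. -0. -0.]
front [ -0.03 570.05] [(225, np.float64(722.8480719643551)), (320, np.float64(719.8078625023857)), (418, np.float64(716.6716464258278))]
[[ 666.55  320.09   38.94 4597.    135.     16.  ]
 [ 652.71  418.11   38.69 4215.     43.     35.  ]]
```

Request:
arm_command(commands=[[[-0.7, -0.9, 0.5], 0], [[-1.2, -1.7, 1], 0], [[-1.4, -2.0, 1.5], 0], [[-1.4, -2.0, 1.5], 0], [[-1.4, -2.0, 1.5], 0], [[-1.0, -1.5, 1], 0], [[-0.65, -0.7, 0.66], 0], [[0, 0, 0], 0], [[0, 0, 0], 0]])

```text
time: 62.1
position: [459.0, 321.1, 131.8]
orientation: [3.141, 0.005, 0.001]
wrist_force: [0.5, -0.5, -1.9]
opening: 13.9
gripper_force: 117.5
```

Request:
arm_command(commands=[[[0, 0, 0.7], 0], [[0, 0, 1.3], 0], [[0, 0, 1.5], 0], [[0, 0, 1.5], 0], [[0, 0, 1], 0], [[0, 0, 0.6], 0], [[0, 0, 0.3], 0], [[0, 0, 0], 0], [[0, 0, 0], 0]])

```text
time: 62.85
position: [459.2, 321.7, 62.9]
orientation: [-3.141, -0.004, -0.001]
wrist_force: [0.1, 0.8, -2.9]
opening: 13.6
gripper_force: 117.6
```

Request:
arm_command(commands=[[[0, 0.1, 0.15], 0], [[0, 0.1, 0.1], 0], [[0, 0.1, 0.05], 0], [[0, 0, 0.05], 0], [[0, 0, 0], 0], [[0, 0, 0], 0]])

```text
time: 63.35
position: [458.6, 318.8, 59.2]
orientation: [-3.141, -0.005, -0.0]
wrist_force: [-0.3, -0.7, -2.8]
opening: 13.7
gripper_force: 117.6
```

```bash
python3 - <<'E'
from h import *
for _ in range(2):
    s=robot.state();print(s["position"].round(2),s["wrist_force"].round(2)); robot.capture("side")
E
```

```text
[458.64 318.79  59.2 ] [-0.27 -0.69 -2.81]
[458.64 318.83  59.2 ] [-0.82 -0.5  -2.06]
```

Request:
arm_command(commands=[[[0.4, 0, 0.03], 0], [[0.6, 0, 0], 0], [[0.6, 0, 0], 0], [[0.6, 0, 0], 0], [[0.6, 0, 0], 0], [[0.6, 0, 0], 0], [[0.6, 0, 0], 0], [[0.6, 0, 0], 0], [[0.6, 0, 0], 0], [[0.6, 0, 0], 0]])

```text
time: 64.28
position: [517.2, 318.9, 58.8]
orientation: [-3.142, -0.005, 0.0]
wrist_force: [-2.4, -0.0, 1.2]
opening: 13.7
gripper_force: 118.2
```

Request:
arm_command(commands=[[[0.6, 0, 0], 0], [[0.6, 0, 0], 0], [[0.6, 0, 0], 0], [[0.6, 0, 0], 0], [[0.6, 0, 0], 0], [[0.6, 0, 0], 0], [[0.6, 0, 0], 0], [[0.3, 0, 0], 0], [[0, 0, 0], 0], [[0, 0, 0], 0]])

```text
time: 65.12
position: [563.4, 318.9, 58.8]
orientation: [3.141, 0.004, 0.005]
wrist_force: [0.3, -0.3, -1.1]
opening: 14.1
gripper_force: 117.6
```

```bash
python3 - <<'E'
from h import *
ob(36.3)
E
```

```text
tool [108.5   0.9] world 671.6 318.3 r 41.2 area 11649
tcp [563.1 318.9  58.8] F [ 0.  -0.2 -1.1] zaxis [ 0.003 -0.    -1.   ] x [1.    0.003 0.003]
```

Request:
arm_command(commands=[[[0, 0, -0.1], 0], [[0, 0, -0.3], 0], [[0, 0, -0.6], 0], [[0, 0, -1], 0], [[0, 0, -1.3], 0], [[0, 0, -1.4], 0], [[0, 0, -1.2], 0], [[0, 0, -0.9], 0], [[0, 0, -0.6], 0], [[0, 0, -0.25], 0]])

```text
time: 66.0
position: [562.3, 319.4, 137.0]
orientation: [-3.14, -0.005, -0.003]
wrist_force: [0.2, -0.4, -2.9]
opening: 13.8
gripper_force: 117.5
```

Request:
arm_command(commands=[[[0, 0.25, 0], 0], [[0, 0.5, 0], 0], [[0, 0.75, 0], 0], [[-0.1, 1, 0], 0], [[-0.2, 1.25, 0], 0], [[-0.25, 1.5, 0], 0], [[-0.25, 1.75, 0], 0], [[-0.25, 1.75, 0], 0], [[-0.25, 1.75, 0], 0], [[-0.25, 1.75, 0], 0]])

```text
time: 66.83
position: [545.8, 193.6, 135.3]
orientation: [3.141, 0.002, -0.001]
wrist_force: [0.7, -0.5, -2.7]
opening: 13.8
gripper_force: 117.5
```

Request:
arm_command(commands=[[[-0.25, 1.75, 0], 0], [[-0.25, 1.75, 0], 0], [[-0.25, 1.75, 0], 0], [[-0.25, 1.75, 0], 0], [[-0.25, 1.75, 0], 0], [[-0.25, 1.75, 0], 0], [[-0.25, 1.75, 0], 0], [[-0.25, 1.75, 0], 0], [[-0.25, 1.75, 0], 0], [[-0.25, 1.75, 0], 0]])

```text
time: 67.67
position: [520.8, 18.8, 135.4]
orientation: [3.141, 0.002, -0.001]
wrist_force: [0.4, 0.4, -2.7]
opening: 13.5
gripper_force: 117.5
```

Request:
arm_command(commands=[[[-0.25, 1.75, 0], 0], [[-0.25, 1.75, 0], 0], [[-0.25, 1.75, 0], 0], [[-0.25, 1.75, 0], 0], [[-0.25, 1.75, 0], 0], [[-0.25, 1.75, 0], 0], [[-0.25, 1.75, 0], 0], [[-0.1, 1.75, 0], 0], [[0, 1.75, 0], 0], [[0, 1.75, 0], 0]])

```text
time: 68.5
position: [502.3, -155.9, 135.4]
orientation: [3.141, 0.002, -0.001]
wrist_force: [0.8, 0.7, -2.5]
opening: 13.8
gripper_force: 117.5
```

Request:
arm_command(commands=[[[0, 1.6, 0], 0], [[0, 1.4, 0], 0], [[0, 1.2, 0], 0], [[0, 1, 0], 0], [[0, 0.7, 0], 0], [[0, 0.5, 0], 0], [[0, 0.25, 0], 0], [[0, 0, 0], 0], [[0, 0, 0], 0]])

```text
time: 69.25
position: [504.4, -219.4, 135.2]
orientation: [-3.141, -0.007, 0.001]
wrist_force: [-0.1, 0.4, -2.8]
opening: 13.7
gripper_force: 117.5
```

```bash
python3 - <<'E'
from h import *
ob(36.3); ob(36.3)
E
```

```text
tool [108.4   1.3] world 612.8 -220.0 r 38.2 area 12908
tcp [ 504.4 -219.2  135.1] F [-0.4  0.  -2.9] zaxis [-0.     0.001 -1.   ] x [ 1.     0.004 -0.   ]
tool [108.3   1.2] world 612.8 -219.9 r 38.2 area 12891
tcp [ 504.5 -219.1  135.2] F [ 0.5  0.6 -3.4] zaxis [-0.     0.001 -1.   ] x [ 1.     0.005 -0.   ]
```

Request:
arm_command(commands=[[[0, 0.05, 0.2], 0], [[0, 0, 0.5], 0], [[0, 0, 0.8], 0], [[0, 0, 1], 0], [[0, 0, 1], 0], [[0, 0, 0.8], 0], [[0, 0, 0.6], 0], [[0, 0, 0.45], 0], [[0, 0, 0.35], 0], [[0, 0, 0], 0]])

```text
time: 70.18
position: [504.2, -220.6, 77.7]
orientation: [-3.141, -0.005, 0.001]
wrist_force: [-0.0, -0.5, -1.8]
opening: 13.7
gripper_force: 117.5
```

```bash
python3 - <<'E'
from h import *
p,R=pose(); print(p.round(1),robot.state()["wrist_force"].round(1)); c=cap("wrist"); print([[round(float(v),1) for v in b[:4]] for b in bagels(c,79,(190,0,390,230),4000)])
E
```

```text
[ 504.2 -220.6   77.7] [-0.  -0.5 -1.8]
[[612.0, -220.8, 38.6, 14070.0]]
```

Request:
arm_command(commands=[[[-0.4, 0, 0], 0], [[-0.9, 0, 0], 0], [[-1.5, 0, 0], 0], [[-1.7, 0, 0], 0], [[-1.7, 0, 0], 0], [[-1.7, 0, 0], 0], [[-1.7, 0, 0], 0], [[-1.6, 0, 0], 0], [[-1.0, 0, 0], 0], [[-0.4, 0, 0], 0]])

```text
time: 71.07
position: [375.7, -220.8, 78.7]
orientation: [-3.141, -0.002, 0.002]
wrist_force: [0.2, -0.3, -2.0]
opening: 13.6
gripper_force: 117.6
```

Request:
arm_command(commands=[[[0, 0, -1.5], 0], [[0, 0, -2.5], 0], [[0, 0, -3], 0], [[0, 0, -3], 0], [[0, 0, -2], 0], [[0, 0, -1], 0], [[0, 0, 0], 0]])

```text
time: 71.65
position: [380.4, -221.7, 210.2]
orientation: [3.14, 0.007, 0.009]
wrist_force: [0.5, 0.4, -2.0]
opening: 13.9
gripper_force: 117.7
```

Request:
arm_command(commands=[[[0.5, -1.5, 0], 0], [[1, -3, 0], 0], [[1.2, -3.8, 0], 0], [[1.2, -3.8, 0], 0], [[1.2, -3.8, 0], 0], [[1.2, -3.8, 0], 0], [[1.2, -3.8, 0], 0], [[1.2, -3.8, 0], 0], [[1.2, -3.8, 0], 0], [[1.2, -3.8, 0], 0]])

```text
time: 72.48
position: [487.2, 130.5, 206.6]
orientation: [3.141, 0.006, -0.005]
wrist_force: [0.7, 0.6, -2.5]
opening: 13.8
gripper_force: 117.6
```

Request:
arm_command(commands=[[[1.2, -3.8, 0], 0], [[1.2, -3.8, 0], 0], [[1.2, -3.8, 0], 0], [[1.0, -4, 0], 0], [[0, -2, 0], 0], [[0, -1, 0], 0], [[0, 0, 0], 0], [[0, 0, 0], 0], [[0, 0, 0], 0]])

```text
time: 73.23
position: [533.3, 309.1, 207.6]
orientation: [3.139, -0.0, -0.002]
wrist_force: [0.6, -0.0, -3.0]
opening: 14.0
gripper_force: 117.7
```

```bash
python3 - <<'E'
from h import *
np.set_printoptions(precision=2,suppress=True)
p,R=pose(); c=cap("wrist","w22.png"); print(p,R[:,0]); f=tray(c,10,215); print("front",f,[(y,np.polyval(f,y)+160) for y in (320,418)]); print(np.array(bagels(c,46,(0,0,228,200))))
h=cv2.cvtColor(c["bgr"],cv2.COLOR_BGR2HSV); m=cv2.inRange(h,(0,0,100),(180,70,255)); print("rear",[np.nonzero(m[100:175,u])[0][-1:]+100 for u in (248,255,312)],[(r,(np.nonzero(m[r,228:345])[0]+228)[[0,-1]]) for r in (6,60,120,140)])
E
```

```text
[533.28 309.08 207.61] [ 1. -0. -0.]
front [ -0.17 593.61] [(320, np.float64(699.1848500254005)), (418, np.float64(682.5177833141446))]
[[ 653.06  418.79   39.87 4712.    135.     28.  ]]
rear [array([145]), array([162]), array([145])] [(6, array([237, 326])), (60, array([239, 325])), (120, array([241, 323])), (140, array([242, 322]))]
```

Request:
arm_command(commands=[[[-0.7, -0.9, 0.5], 0], [[-1.3, -1.6, 1], 0], [[-1.6, -1.9, 1.5], 0], [[-1.6, -1.9, 1.5], 0], [[-1.6, -1.9, 1.5], 0], [[-1.2, -1.5, 1], 0], [[-0.65, -0.8, 0.66], 0], [[0, 0, 0], 0], [[0, 0, 0], 0]])

```text
time: 74.03
position: [447.3, 416.8, 131.8]
orientation: [3.141, 0.005, 0.001]
wrist_force: [-0.5, -0.2, -1.1]
opening: 13.5
gripper_force: 117.6
```

Request:
arm_command(commands=[[[0, 0, 0.7], 0], [[0, 0, 1.3], 0], [[0, 0, 1.5], 0], [[0, 0, 1.5], 0], [[0, 0, 1], 0], [[0, 0, 0.6], 0], [[0, 0, 0.3], 0], [[0, 0, 0], 0], [[0, 0, 0], 0]])

```text
time: 74.78
position: [447.4, 417.2, 63.0]
orientation: [-3.141, -0.004, -0.001]
wrist_force: [0.5, -0.7, -1.7]
opening: 13.6
gripper_force: 117.7
```

```bash
python3 - <<'E'
from h import *
s=robot.state();print(s["position"].round(2),s["wrist_force"].round(2)); c=cap("scene"); print([[round(float(v),1) for v in b[:4]] for b in bagels(c,46,(230,220,400,350),100)])
E
```

```text
[447.42 417.19  63.03] [ 0.49 -0.69 -1.74]
[[653.5, 420.2, 36.2, 301.0]]
```

Request:
arm_command(commands=[[[0, 0, 0.15], 0], [[0, 0, 0.1], 0], [[0, 0, 0.1], 0], [[0, 0, 0.05], 0], [[0, 0, 0], 0], [[0, 0, 0], 0]])

```text
time: 75.33
position: [446.7, 417.4, 58.8]
orientation: [-3.141, -0.006, 0.0]
wrist_force: [-0.9, 1.0, -1.6]
opening: 13.8
gripper_force: 117.8
```

Request:
arm_command(commands=[[[0.4, 0, 0], 0], [[0.6, 0, 0], 0], [[0.6, 0, 0], 0], [[0.6, 0, 0], 0], [[0.6, 0, 0], 0], [[0.6, 0, 0], 0], [[0.6, 0, 0], 0], [[0.6, 0, 0], 0], [[0.6, 0, 0], 0], [[0.6, 0, 0], 0]])

```text
time: 76.17
position: [504.9, 417.5, 58.8]
orientation: [-3.141, -0.006, 0.001]
wrist_force: [-2.1, 0.3, 1.7]
opening: 13.9
gripper_force: 118.4
```

Request:
arm_command(commands=[[[0.6, 0, 0], 0], [[0.6, 0, 0], 0], [[0.6, 0, 0], 0], [[0.6, 0, 0], 0], [[0.6, 0, 0], 0], [[0.6, 0, 0], 0], [[0.6, 0, 0], 0], [[0.4, 0, 0], 0], [[0, 0, 0], 0], [[0, 0, 0], 0]])

```text
time: 77.0
position: [552.8, 417.3, 58.7]
orientation: [-3.141, -0.004, -0.006]
wrist_force: [0.6, 1.3, -2.5]
opening: 13.8
gripper_force: 117.8
```

```bash
python3 - <<'E'
from h import *
ob(36.3)
E
```

```text
tool [115.6  -3.7] world 668.3 421.3 r 40.8 area 12945
tcp [552.7 417.3  58.7] F [-0.2  0.1 -1.7] zaxis [ 0.004  0.    -1.   ] x [1.    0.003 0.004]
```

Request:
arm_command(commands=[[[0.25, 0, 0], 0], [[0.3, 0, 0], 0], [[0.15, 0, 0], 0], [[0, 0, 0], 0], [[0, 0, -0.1], 0], [[0, 0, -0.3], 0], [[0, 0, -0.5], 0], [[0, 0, -0.5], 0], [[0, 0, -0.3], 0], [[0, 0, 0], 0]])

```text
time: 77.88
position: [558.4, 417.7, 76.7]
orientation: [-3.141, -0.005, -0.002]
wrist_force: [-0.2, 0.2, -2.8]
opening: 13.8
gripper_force: 117.6
```

```bash
python3 - <<'E'
from h import *
ob(36.3);ob(36.3)
E
```

```text
tool [110.6  -3. ] world 668.8 421.1 r 41.1 area 14154
tcp [558.2 417.7  76.4] F [ 0.4 -0.  -3.7] zaxis [ 0.001  0.001 -1.   ] x [1.    0.003 0.001]
tool [110.7  -3.1] world 668.7 421.1 r 41.0 area 14152
tcp [558.  417.6  76. ] F [-0.2  1.4 -2.1] zaxis [ 0.001  0.    -1.   ] x [1.    0.003 0.001]
```

Request:
arm_command(commands=[[[0, 0, -0.2], 0], [[0, 0, -0.5], 0], [[0, 0, -0.8], 0], [[0, 0, -1.1], 0], [[0, 0, -1.2], 0], [[0, 0, -1], 0], [[0, 0, -0.7], 0], [[0, 0, -0.4], 0], [[0, 0, 0], 0]])

```text
time: 78.73
position: [558.6, 418.0, 136.4]
orientation: [-3.14, -0.005, -0.003]
wrist_force: [-0.6, 0.6, -2.7]
opening: 14.1
gripper_force: 117.6
```

Request:
arm_command(commands=[[[0, 0.25, 0], 0], [[0, 0.5, 0], 0], [[0, 0.75, 0], 0], [[-0.1, 1, 0], 0], [[-0.2, 1.25, 0], 0], [[-0.25, 1.5, 0], 0], [[-0.25, 1.75, 0], 0], [[-0.25, 1.75, 0], 0], [[-0.25, 1.75, 0], 0], [[-0.25, 1.75, 0], 0]])

```text
time: 79.57
position: [542.1, 292.1, 134.8]
orientation: [3.141, 0.003, -0.001]
wrist_force: [0.2, -1.2, -2.8]
opening: 13.7
gripper_force: 117.6
```

Request:
arm_command(commands=[[[-0.25, 1.75, 0], 0], [[-0.25, 1.75, 0], 0], [[-0.25, 1.75, 0], 0], [[-0.25, 1.75, 0], 0], [[-0.25, 1.75, 0], 0], [[-0.25, 1.75, 0], 0], [[-0.25, 1.75, 0], 0], [[-0.25, 1.75, 0], 0], [[-0.25, 1.75, 0], 0], [[-0.25, 1.75, 0], 0]])

```text
time: 80.4
position: [517.9, 118.1, 134.9]
orientation: [3.142, 0.005, 0.001]
wrist_force: [0.5, 0.8, -2.8]
opening: 13.7
gripper_force: 117.6
```

Request:
arm_command(commands=[[[-0.25, 1.75, 0], 0], [[-0.25, 1.75, 0], 0], [[-0.25, 1.75, 0], 0], [[-0.25, 1.75, 0], 0], [[-0.25, 1.75, 0], 0], [[-0.2, 1.75, 0], 0], [[-0.1, 1.75, 0], 0], [[0, 1.75, 0], 0], [[0, 1.75, 0], 0], [[0, 1.75, 0], 0]])

```text
time: 81.23
position: [502.8, -56.9, 134.9]
orientation: [3.141, 0.005, 0.001]
wrist_force: [0.2, 0.1, -3.0]
opening: 14.1
gripper_force: 117.6
```

Request:
arm_command(commands=[[[0, 1.75, 0], 0], [[0, 1.6, 0], 0], [[0, 1.3, 0], 0], [[0, 1, 0], 0], [[0, 0.75, 0], 0], [[0, 0.5, 0], 0], [[0, 0.25, 0], 0], [[0, 0, 0], 0], [[0, 0, 0], 0]])

```text
time: 81.98
position: [503.5, -125.9, 134.6]
orientation: [-3.141, -0.007, 0.0]
wrist_force: [0.2, 0.2, -2.7]
opening: 13.5
gripper_force: 117.6
```

```bash
python3 - <<'E'
from h import *
ob(36.3); ob(36.3)
E
```

```text
tool [110.7  -2.6] world 614.2 -122.6 r 38.2 area 12500
tool [ 58.8 -46.8] world 562.1 -78.6 r 49.4 area 7912
tcp [ 503.6 -125.7  134.6] F [ 0.7  0.9 -2.5] zaxis [-0.     0.001 -1.   ] x [ 1.     0.005 -0.   ]
tool [110.7  -2.8] world 614.3 -122.3 r 38.3 area 12506
tool [ 58.6 -47.1] world 562.0 -78.3 r 49.4 area 7920
tcp [ 503.6 -125.7  134.6] F [-0.5 -0.4 -2.2] zaxis [-0.     0.001 -1.   ] x [ 1.     0.005 -0.   ]
```

Request:
arm_command(commands=[[[-0.05, -0.03, 0.2], 0], [[-0.05, 0, 0.5], 0], [[-0.05, 0, 0.8], 0], [[0, 0, 1], 0], [[0, 0, 1], 0], [[0, 0, 0.8], 0], [[0, 0, 0.6], 0], [[0, 0, 0.45], 0], [[0, 0, 0.35], 0], [[0, 0, 0], 0]])

```text
time: 82.92
position: [501.8, -126.4, 77.1]
orientation: [-3.141, -0.005, 0.001]
wrist_force: [-0.9, -0.1, -2.3]
opening: 13.9
gripper_force: 117.6
```

```bash
python3 - <<'E'
from h import *
p,R=pose(); print(p.round(1),robot.state()["wrist_force"].round(1)); c=cap("wrist"); print([[round(float(v),1) for v in b[:4]] for b in bagels(c,79,(190,0,390,230),4000)])
E
```

```text
[ 501.8 -126.4   77.1] [-0.9 -0.1 -2.3]
[[612.1, -122.7, 38.6, 13530.0], [546.7, -87.8, 34.4, 5453.0]]
```

Request:
arm_command(commands=[[[-0.4, 0, 0], 0], [[-0.9, 0, 0], 0], [[-1.5, 0, 0], 0], [[-1.7, 0, 0], 0], [[-1.7, 0, 0], 0], [[-1.7, 0, 0], 0], [[-1.7, 0, 0], 0], [[-1.6, 0, 0], 0], [[-1.0, 0, 0], 0], [[-0.4, 0, 0], 0]])

```text
time: 83.8
position: [373.2, -126.5, 78.0]
orientation: [-3.141, -0.003, 0.003]
wrist_force: [-0.4, 0.7, -2.2]
opening: 13.8
gripper_force: 117.7
```

Request:
arm_command(commands=[[[0, 0, -1.5], 0], [[0, 0, -2.5], 0], [[0, 0, -3], 0], [[0, 0, -3.5], 0], [[0, 0, -3.5], 0], [[0, 0, -3], 0], [[0, 0, -2], 0], [[0, 0, -1], 0], [[0, 0, 0], 0], [[0, 0, 0], 0]])

```text
time: 84.63
position: [376.4, -126.6, 278.0]
orientation: [-3.141, -0.006, -0.003]
wrist_force: [-0.2, 0.2, -1.9]
opening: 13.4
gripper_force: 117.7
```

Request:
arm_command(commands=[[[0.8, 1, 0], 0], [[1.5, 1.5, 0], 0], [[2, 2, 0], 0], [[2, 2, 0], 0], [[2, 2, 0], 0], [[2, 2, 0], 0], [[2, 2, 0], 0], [[1.5, 1.5, 0], 0], [[0.7, 1, 0], 0], [[0, 0, 0], 0]])

```text
time: 85.47
position: [522.0, -278.5, 276.0]
orientation: [3.139, 0.002, -0.004]
wrist_force: [-0.8, -0.5, -2.1]
opening: 13.6
gripper_force: 117.7
```

Request:
arm_command(commands=[[[0, 0, 0], 0], [[0, 0, 0], 0]])

```text
time: 85.63
position: [519.9, -275.0, 276.6]
orientation: [-3.139, -0.005, 0.004]
wrist_force: [0.4, -0.4, -1.3]
opening: 13.8
gripper_force: 117.7
```

```bash
python3 - <<'E'
from h import *
np.set_printoptions(precision=1,suppress=True)
p,R=pose(); c=cap("wrist","w23.png"); print(p); print("rack bagels",np.array(bagels(c,79,(0,0,560,215),1500))[:,:5])
for n in("scene","side"):
    c=cap(n,n+"4.png"); h=cv2.cvtColor(c["bgr"],cv2.COLOR_BGR2HSV)
    for X in ([795,5,0],[795,5,357]): print(n,proj(c,X))
    m=cv2.inRange(h,(20,170,70),(30,255,255)); k,l,st,ce=cv2.connectedComponentsWithStats(m)
    for i in range(1,k):
        if st[i,4]>15 and ((n=="scene" and 220<ce[i][0]<300 and 180<ce[i][1]<280) or (n=="side" and 270<ce[i][0]<340 and 140<ce[i][1]<200)): print(" brass",st[i],ce[i])
E
```

```text
[ 519.9 -275.   276.6]
rack bagels [[ 612.3 -417.3   38.2 3221.   373. ]
 [ 612.6 -214.3   32.9 1826.   201. ]
 [ 612.  -122.7   38.2 3208.   118. ]]
scene [[245. 269.]]
scene [[237.  215.5]]
 brass [243 203  26  23  94] [255.6 215.5]
side [[311.9 233.2]]
side [[316.4 149.5]]
 brass [289 168  17   8  29] [297.2 172. ]
```

```bash
python3 - <<'E'
from h import *
np.set_printoptions(precision=1,suppress=True)
for n,box in(("scene",(225,190,280,240)),("side",(280,155,325,185))):
    c=cv2.imread; c=cap(n); c["bgr"]=cv2.imread(f"pics/{n}0.png"); h=cv2.cvtColor(c["bgr"],cv2.COLOR_BGR2HSV)
    x0,y0,x1,y1=box
    for lo in ((18,120,60),(20,170,70),(21,190,60)):
        m=cv2.inRange(h,lo,(32,255,255))[y0:y1,x0:x1]; ys,xs=np.nonzero(m); 
        print(n,lo,len(xs))
    if n=="side": m=cv2.inRange(h,(18,120,60),(32,255,255))[y0:y1,x0:x1]
    else: m=cv2.inRange(h,(20,190,60),(32,255,255))[y0:y1,x0:x1]
    for r in range(m.shape[0]):
        q=np.nonzero(m[r])[0]
        if len(q): print(r+y0,q.min()+x0,q.max()+x0,len(q),end=" | ")
    print()
    ys,xs=np.nonzero(m); P=ray(c,np.c_[xs+x0,ys+y0],300)[:,:2]
    vx,vy,px,py=cv2.fitLine(P.astype(np.float32),cv2.DIST_HUBER,0,.01,.01).ravel(); t=(P-[px,py])@[vx,vy]; print("dir",vx,vy,"mid",px,py,"ends",[px+vx*t.min(),py+vy*t.min()],[px+vx*t.max(),py+vy*t.max()], "y at x=720:",py+vy/vx*(720-px))
E
```

```text
scene (18, 120, 60) 769
scene (20, 170, 70) 89
scene (21, 190, 60) 46
204 267 267 1 | 205 266 267 2 | 209 265 265 1 | 210 262 265 4 | 211 261 264 4 | 212 259 262 4 | 213 258 261 4 | 214 257 260 4 | 215 256 258 3 | 216 254 257 4 | 217 252 255 4 | 218 251 254 4 | 219 249 253 5 | 220 248 252 5 | 221 247 250 4 | 222 245 249 5 | 223 244 247 4 | 224 243 245 3 | 225 244 244 1 | 
dir 0.9992746 -0.038082622 mid 735.5116 14.597985 ends [np.float64(669.8679724256019), np.float64(17.099681297866542)] [np.float64(780.665550946027), np.float64(12.877156026098012)] y at x=720: 15.1891365
side (18, 120, 60) 104
side (20, 170, 70) 48
side (21, 190, 60) 1
164 312 312 1 | 165 309 313 5 | 166 307 313 7 | 167 304 313 10 | 168 302 310 9 | 169 287 307 10 | 170 287 305 12 | 171 288 303 11 | 172 288 300 10 | 173 288 298 11 | 174 288 296 9 | 175 288 293 6 | 176 289 291 3 | 
dir 0.99670094 -0.08116163 mid 733.8832 13.211991 ends [np.float64(683.136782791871), np.float64(17.344284350850696)] [np.float64(788.3553704677606), np.float64(8.776305684896425)] y at x=720: 14.342503
```

All four bagels are on the rack. Now I'll measure the hook from close by with the wrist camera.

Request:
arm_command(commands=[[[0, 0, -2], 0], [[0, 0, -3], 0], [[0, 0, -3], 0], [[0.5, -0.5, -1.8], 0], [[1.5, -2, 0], 0], [[2, -3, 0], 0], [[2.5, -3, 0], 0], [[2.5, -3, 0], 0], [[2, -2.5, 0], 0], [[1, -1.5, 0], 0]])

```text
time: 86.72
position: [643.8, -114.7, 375.2]
orientation: [-3.139, -0.016, -0.002]
wrist_force: [0.1, 0.4, -2.3]
opening: 13.6
gripper_force: 117.7
```

Request:
arm_command(commands=[[[0, 0, 0], 0], [[0, 0, 0], 0], [[0, 0, 0], 0]])

```text
time: 86.97
position: [639.6, -122.9, 375.8]
orientation: [3.14, 0.001, -0.002]
wrist_force: [-0.1, -0.7, -3.1]
opening: 13.8
gripper_force: 117.7
```

```bash
python3 - <<'E'
from h import *
np.set_printoptions(precision=1,suppress=True)
p,R=pose(); c=cap("wrist","w24.png"); print(p,R[:,0]); h=cv2.cvtColor(c["bgr"],cv2.COLOR_BGR2HSV)
for X in ([678,16,300],[678,16,327],[787,12,300],[795,12,357],[795,12,0]): print(X,proj(c,X))
u,v=proj(c,[720,15,300])[0].astype(int); print(h[v-12:v+13:3,u].tolist(), h[v,u-12:u+13:3].tolist())
m=cv2.inRange(h,(20,190,40),(32,255,255)); m[215:]=0; k,l,st,ce=cv2.connectedComponentsWithStats(m)
for i in range(1,k):
    if st[i,4]>80: print(st[i],ce[i])
E
```

```text
[ 639.6 -122.9  375.8] [ 1.  0. -0.]
[678, 16, 300] [[114.  164.7]]
[678, 16, 327] [[ 95.1 170. ]]
[787, 12, 300] [[97.4 15.9]]
[795, 12, 357] [[ 36.7 -32.2]]
[795, 12, 0] [[200.6  68. ]]
[[20, 167, 153], [20, 168, 162], [20, 168, 164], [21, 165, 170], [21, 170, 171], [21, 160, 178], [22, 166, 178], [23, 167, 176], [25, 155, 178]] [[50, 11, 68], [45, 15, 70], [20, 140, 131], [22, 166, 178], [21, 170, 171], [21, 173, 124], [21, 165, 74], [30, 14, 71], [18, 18, 71]]
[504 206  39   9 203] [520.7 211.2]
```

```bash
python3 - <<'E'
from h import *
np.set_printoptions(precision=1,suppress=True)
p,R=pose(); c=cap("wrist"); h=cv2.cvtColor(c["bgr"],cv2.COLOR_BGR2HSV); g=c["bgr"]
for r in range(4,190,12):
    u0=int(97+(r-16)*17/149); print(r,u0,[tuple(h[r,u].tolist()) for u in range(u0-24,u0+27,4)])
E
```

```text
4 95 [(18, 123, 62), (18, 127, 52), (21, 92, 36), (16, 118, 41), (17, 102, 40), (16, 111, 39), (15, 97, 42), (22, 127, 36), (16, 85, 39), (17, 130, 122), (16, 125, 172), (16, 125, 172), (17, 128, 170)]
16 97 [(15, 124, 171), (58, 145, 100), (61, 162, 96), (13, 107, 38), (24, 120, 34), (20, 81, 38), (21, 121, 40), (20, 89, 43), (20, 109, 42), (14, 119, 43), (16, 122, 44), (14, 125, 43), (11, 131, 41)]
28 98 [(62, 151, 120), (62, 151, 120), (63, 155, 117), (62, 151, 118), (63, 159, 120), (20, 167, 104), (21, 160, 110), (21, 155, 82), (20, 134, 63), (24, 135, 36), (20, 124, 41), (11, 78, 46), (22, 160, 43)]
40 99 [(60, 144, 119), (63, 149, 120), (15, 165, 79), (14, 183, 78), (15, 178, 79), (20, 168, 176), (22, 164, 176), (20, 164, 118), (20, 171, 61), (61, 143, 121), (58, 144, 94), (47, 124, 64), (24, 114, 74)]
52 101 [(61, 145, 120), (61, 148, 119), (62, 149, 125), (50, 133, 98), (41, 143, 75), (21, 170, 179), (21, 166, 166), (21, 153, 112), (53, 146, 96), (62, 150, 121), (57, 139, 99), (40, 132, 56), (16, 128, 96)]
64 102 [(61, 136, 114), (60, 138, 126), (61, 138, 124), (61, 139, 121)
[... 1434 characters left out ...]
22, 83, 80), (23, 166, 175), (20, 166, 140), (21, 164, 73), (90, 4, 67), (75, 8, 67), (60, 7, 69), (15, 7, 69), (50, 23, 68)]
160 113 [(75, 16, 65), (105, 16, 62), (20, 122, 96), (19, 156, 100), (20, 143, 82), (21, 140, 69), (18, 121, 61), (19, 70, 62), (135, 8, 63), (60, 15, 67), (60, 8, 66), (60, 7, 71), (64, 26, 69)]
172 114 [(90, 13, 61), (20, 176, 162), (20, 165, 141), (19, 144, 83), (105, 7, 69), (150, 4, 67), (90, 7, 70), (90, 11, 70), (70, 11, 67), (100, 12, 66), (60, 8, 66), (80, 12, 66), (0, 8, 66)]
184 116 [(45, 15, 67), (75, 8, 68), (80, 12, 63), (30, 8, 66), (30, 15, 68), (50, 11, 70), (30, 11, 67), (15, 8, 65), (75, 8, 63), (30, 4, 66), (60, 15, 70), (42, 19, 67), (42, 19, 68)]
```

```bash
python3 - <<'E'
from h import *
np.set_printoptions(precision=2,suppress=True)
p,R=pose(); c=cap("wrist"); h=cv2.cvtColor(c["bgr"],cv2.COLOR_BGR2HSV).astype(int); E=[]
for r in range(44,152,3):
    u0=int(97+(r-16)*17/149); q=[u for u in range(u0-12,u0+16) if h[r,u,1]>145 and 18<=h[r,u,0]<=25]
    if len(q)>4: E.append(((q[0]+q[-1])/2,r,len(q)))
E=np.array(E); P=ray(c,E[:,:2],300)[:,:2]; f=np.polyfit(P[:,0],P[:,1],1); print(f,"y at 678,723,787:",np.polyval(f,[678,723,787]),"std",np.std(P[:,1]-np.polyval(f,P[:,0])),E[::8,2])
# tip: upturned part, brass pixels rows 150-180
q=[(u,r) for r in range(150,185) for u in range(80,125) if h[r,u,1]>120 and 16<=h[r,u,0]<=26]; q=np.array(q); print("tip px",q.min(0),q.max(0))
for r in range(152,182,4):
    s=q[q[:,1]==r][:,0]; print(r,(s.min(),s.max()) if len(s) else None)
for px,z in (((95,170),327),((95,176),327),((90,174),327),((112,162),295)): print(px,z,ray(c,px,z)[0])
# post: dark brownish columns near row 4..30
for r in (2,10,18,26): print(r,[u for u in range(20,180) if h[r,u,2]<50][:1],[u for u in range(20,180) if h[r,u,2]<50][-1:])
for X in ([787,12,300],[787,12,305]): print(proj(c,X))
print("root row guess",[ (r,ray(c,(99,r),305)[0][:2]) for r in (20,24,28,32)])
E
```

```text
[-0.06 54.96] y at 678,723,787: [17.03 14.51 10.93] std 0.2740774454231625 [15. 14. 13. 14. 13.]
tip px [ 91 150] [118 175]
152 (np.int64(105), np.int64(117))
156 (np.int64(102), np.int64(118))
160 (np.int64(98), np.int64(116))
164 (np.int64(93), np.int64(112))
168 (np.int64(91), np.int64(107))
172 (np.int64(92), np.int64(103))
176 None
180 None
(95, 170) 327 [678.13  15.64 327.  ]
(95, 176) 327 [673.63  16.45 327.  ]
(90, 174) 327 [675.16  20.   327.  ]
(112, 162) 295 [679.72  19.7  295.  ]
2 [20] [101]
10 [20] [113]
18 [20] [125]
26 [20] [138]
[[96.71 16.49]]
[[92.72 14.32]]
root row guess [(20, array([783.24,   7.97])), (24, array([780.65,   8.37])), (28, array([778.05,   8.77])), (32, array([775.44,   9.18]))]
```

Hook arm: y = 54.96 - 0.056·x (yaw -3.2°), tip at x≈674, post axis x≈791, so the bed is at about (719, 14.7). Turning the spatula to yaw ~87° clear of the stand.

Request:
arm_command(commands=[[[-1, 0, 0], 0], [[-2, 0, 0], 0], [[-1.5, 0, 0], 0], [[0, 0, 0], -4], [[0, 0, 0], -6.6], [[0, 0, 0], -6.6], [[0, 0, 0], -6.6], [[0, 0, 0], -6.6], [[0, 0, 0], -6.6], [[0, 0, 0], -6.6]])

```text
time: 87.95
position: [594.7, -122.1, 376.0]
orientation: [2.913, 1.177, -0.0]
wrist_force: [0.6, -0.6, -1.6]
opening: 13.5
gripper_force: 117.7
```

Request:
arm_command(commands=[[[0, 0, 0], -6.6], [[0, 0, 0], -6.6], [[0, 0, 0], -6.6], [[0, 0, 0], -6.6], [[0, 0, 0], -6.6], [[0, 0, 0], -6.6], [[0, 0, 0], -3.6], [[0, 0, 0], 0], [[0, 0, 0], 0]])

```text
time: 88.7
position: [595.2, -122.0, 376.0]
orientation: [2.282, 2.158, 0.0]
wrist_force: [-0.3, 0.2, -2.8]
opening: 14.0
gripper_force: 117.7
```

Request:
arm_command(commands=[[[1, 0, 0.5], 0], [[2, -0.1, 1], 0], [[2.5, -0.1, 1.5], 0], [[2.5, -0.2, 1.5], 0], [[2.5, -0.2, 1.5], 0], [[2.5, -0.1, 1], 0], [[2, -0.1, 0.8], 0], [[1.5, -0.1, 0.5], 0], [[1, -0.1, 0], 0], [[0, 0, 0], 0]])

```text
time: 89.53
position: [595.0, 57.7, 292.5]
orientation: [-2.274, -2.166, -0.001]
wrist_force: [-0.0, 0.5, -2.0]
opening: 14.0
gripper_force: 117.6
```

```bash
cat > hk.py <<'E'
from h import *
np.set_printoptions(precision=3,suppress=True)
p,R=pose(); s=robot.state(); b=np.array([719,14.7,300.]); d=(b-p)@R
print("tcp",p,"x",R[:,0],"j",s["joint_pos"][6],"F",s["wrist_force"],"open",s["opening"]); a=np.degrees(np.arctan2(R[1,0],R[0,0])); print("yaw",a,"want 86.8; turn",a-86.8); print("bed in tool",d,"-> want tool x -31, y 0; z to go: at insert 293.3:",p[2]-293.3," rest 264.3:",p[2]-264.3)
E
python3 hk.py
```

```text
tcp [594.998  57.666 292.46 ] x [0.049 0.999 0.001] j -0.09725176799819944 F [-0.023  0.524 -2.028] open 13.953987506214698
yaw 87.20448560076784 want 86.8; turn 0.4044856007678419
bed in tool [-36.857 125.945  -7.67 ] -> want tool x -31, y 0; z to go: at insert 293.3: -0.8399931664761766  rest 264.3: 28.160006833523823
```

Request:
arm_command(commands=[[[-0.3, 0.5, -0.08], 0.4], [[-0.3, 1, 0], 0], [[0, 1.5, 0], 0], [[0, 1.2, 0], 0], [[0, 0.6, 0], 0], [[0, 0, 0], 0], [[0, 0, 0], 0], [[0, 0, 0], 0]])

```text
time: 90.2
position: [642.3, 44.6, 293.5]
orientation: [-2.288, -2.153, 0.001]
wrist_force: [0.5, 0.5, -2.1]
opening: 14.0
gripper_force: 117.7
```

```bash
python3 hk.py; python3 - <<'E'
from h import *
np.set_printoptions(precision=1,suppress=True)
p,R=pose()
sp=lambda x,z:p+R@np.array([x+106.,0,36.3-z])
for n in("scene","side"):
    c=cap(n,n+"5.png"); print(n,"hook tip top",proj(c,[677,17,327]),"tip low",proj(c,[680,17,300]))
    for nm,x,z in (("bar rear top",-160,93),("open rear top",-154,77),("open rear low",-154,31),("open front top",-76,77),("open front low",-76,31)): print(nm,proj(c,sp(x,z)))
    m=redmask(c); ys,xs=np.nonzero(m); print("red box",xs.min(),xs.max(),ys.min(),ys.max())
    q=proj(c,[sp(-160,93),sp(-70,93),sp(-160,23),sp(-70,23)]); print("pred box",q.min(0),q.max(0))
E
```

```text
tcp [642.348  44.593 293.474] x [ 0.061  0.998 -0.   ] j -0.06505513683399414 F [ 0.457  0.53  -2.119] open 14.012656960942099
yaw 86.52055470764508 want 86.8; turn -0.27944529235492155
bed in tool [-25.188  78.321  -6.576] -> want tool x -31, y 0; z to go: at insert 293.3: 0.17443859811470475  rest 264.3: 29.174438598114705
scene hook tip top [[267.4 202.2]] tip low [[266.9 207.6]]
bar rear top [[270. 187.]]
open rear top [[271.3 191.1]]
open rear low [[271.5 199.5]]
open front top [[287.  205.2]]
open front low [[286.7 213.5]]
red box 271 291 197 216
pred box [270. 187.] [288.3 216. ]
side hook tip top [[286.4 168.6]] tip low [[287.1 175.5]]
bar rear top [[282.7 169.9]]
open rear top [[281.5 173.5]]
open rear low [[281.6 186. ]]
open front top [[266.7 163.1]]
open front low [[267.1 175.3]]
red box 264 285 162 190
pred box [265.5 157.9] [282.8 189. ]
```

Request:
arm_command(commands=[[[0.3, 0, 0], -0.2], [[0.25, 0, 0], 0], [[0, 0, 0], 0], [[0, 0, 0], 0]])

```text
time: 90.63
position: [643.0, 51.7, 293.6]
orientation: [-2.281, -2.159, -0.0]
wrist_force: [-0.1, -0.5, -2.1]
opening: 13.6
gripper_force: 117.7
```

```bash
python3 hk.py; python3 - <<'E'
from h import *
np.set_printoptions(precision=1,suppress=True)
p,R=pose(); c=cap("wrist","w25.png"); h=cv2.cvtColor(c["bgr"],cv2.COLOR_BGR2HSV)
for X in ([677,17,327],[680,17,300],[719,14.7,300]): print(X,proj(c,X))
for n in ("scene","side"):
    c=cap(n); h=cv2.cvtColor(c["bgr"],cv2.COLOR_BGR2HSV); m=cv2.inRange(h,(0,150,60),(8,255,255))|cv2.inRange(h,(172,150,60),(180,255,255))
    x0,y0=(255,180) if n=="scene" else (255,150); y=cv2.inRange(h,(20,165,70),(30,255,255))
    for r in range(y0,y0+45): print(r,"".join("R" if m[r,u] else ("y" if y[r,u] else ("#" if h[r,u,2]<45 else ".")) for u in range(x0,x0+45)))
E
```

```text
tcp [643.032  51.658 293.56 ] x [0.055 0.998 0.   ] j -0.07074852833626406 F [-0.126 -0.531 -2.12 ] open 13.632263625801196
yaw 86.85221980551647 want 86.8; turn 0.052219805516472206
bed in tool [-32.729  77.883  -6.448] -> want tool x -31, y 0; z to go: at insert 293.3: 0.2599469300799342  rest 264.3: 29.259946930079934
[677, 17, 327] [[349.5 323.7]]
[680, 17, 300] [[345.4 296.2]]
[719, 14.7, 300] [[406.6 296.1]]
180 ..................#########################..
181 ..................########################...
182 ..................########################...
183 ..................#######################....
184 ..................##################..###....
185 ..................##################...#.....
186 ..................##################...#.....
187 ..................##################..#......
188 ..................#####################......
189 ..................####################.......
190 ..................###################........
191 .................##################..........
192 .................#################...........
193 ................###..#######
[... 3117 characters left out ...]

181 ...............RRRRRR.....RRRR...............
182 ................RRRRRRR..RRRRR...............
183 ..................RRRRRRRRRRRR...............
184 ...................RRRRRRRRRRR...............
185 ....................RRRRRRRRRR...............
186 ......................RRRRRRRR...............
187 .......................RRRRRRR...............
188 .........................RRRRR...............
189 ..........................RRR................
190 .............................................
191 .............................................
192 .............................................
193 .............................................
194 .............................................
```

Model and both fixed views agree: the hook crosses the opening about 15 mm from its rear edge. Threading on.

Request:
arm_command(commands=[[[0, 0.3, 0], 0], [[0, 0.5, 0], 0], [[0, 0.5, 0], 0], [[0, 0.5, 0], 0], [[0, 0.4, 0], 0], [[0, 0, 0], 0], [[0, 0, 0], 0]])

```text
time: 91.37
position: [665.4, 49.6, 293.3]
orientation: [-2.283, -2.158, 0.001]
wrist_force: [0.3, -1.2, -1.4]
opening: 13.8
gripper_force: 117.7
```

Request:
arm_command(commands=[[[0, 0.4, 0], 0], [[0, 0.5, 0], 0], [[0, 0.5, 0], 0], [[0, 0.4, 0], 0], [[0, 0, 0], 0], [[0, 0, 0], 0]])

```text
time: 91.87
position: [683.3, 48.6, 293.4]
orientation: [-2.283, -2.158, 0.0]
wrist_force: [0.2, -0.6, -2.2]
opening: 14.0
gripper_force: 117.7
```

```bash
python3 hk.py; python3 - <<'E'
from h import *
for n in ("side",):
    c=cap(n); h=cv2.cvtColor(c["bgr"],cv2.COLOR_BGR2HSV); m=cv2.inRange(h,(0,150,60),(8,255,255))|cv2.inRange(h,(172,150,60),(180,255,255))
    x0,y0=(260,155); y=cv2.inRange(h,(18,140,70),(30,255,255))
    for r in range(y0,y0+35): print(r,"".join("R" if m[r,u] else ("y" if y[r,u] else ("#" if h[r,u,2]<45 else ".")) for u in range(x0,x0+55)))
E
```

```text
tcp [683.325  48.632 293.374] x [ 0.056  0.998 -0.   ] j -0.05295750353377068 F [ 0.213 -0.572 -2.183] open 13.994020775754565
yaw 86.7838224772374 want 86.8; turn -0.016177522762603758
bed in tool [-31.879  37.522  -6.626] -> want tool x -31, y 0; z to go: at insert 293.3: 0.07448317948774275  rest 264.3: 29.074483179487743
155 ..............############.............................
156 .............R.###########.............................
157 .............RRR.###...R.#.............................
158 .............RRR.###...RRR.............................
159 .............RRR.###...RRRR............................
160 .............RRR.###...RRRRR...........................
161 .............RRRR###...RRRRRR..........................
162 .............RRRR###...RRRRRRRR........................
163 .............RRRR###...RRRRRRRRR.......................
164 ..............RRR.##...RRRRRRRRRRR.....................
165 ..............RRRR......RRRRRRRRRRR...............yyyy.
166 ..............RRR.........RRRRRRRRR.............yyyyyy.
167 ..............RRR..........RRRRRRRR..........yyyy
[... 626 characters left out ...]
.......RRRRRRR.RRRRR....................
179 .......................RRRRRRRRRRRR....................
180 ........................RRRRRRRRRRR....................
181 ..........................RRRRRRRRR....................
182 ...........................RRRRRRRR....................
183 .............................RRRRRR....................
184 ..............................RRRRR....................
185 ................................RR.....................
186 .......................................................
187 .......................................................
188 .......................................................
189 .......................................................
```

The hook tip is visible through the opening with no contact. On to the bed, then lower onto the arm.

Request:
arm_command(commands=[[[0, 0.4, 0], 0], [[0, 0.6, 0], 0], [[0, 0.8, 0], 0], [[0, 0.8, 0], 0], [[0, 0.7, 0], 0], [[0, 0.4, 0], 0], [[0, 0, 0], 0], [[0, 0, 0], 0]])

```text
time: 92.58
position: [720.1, 46.5, 293.2]
orientation: [-2.283, -2.158, 0.001]
wrist_force: [0.3, 0.2, -2.9]
opening: 13.6
gripper_force: 117.7
```

Request:
arm_command(commands=[[[0, 0, 0.3], 0], [[0, 0, 0.6], 0], [[0, 0, 0.6], 0], [[0, 0, 0.5], 0], [[0, 0, 0.3], 0], [[0, 0, 0.2], 0], [[0, 0, 0], 0], [[0, 0, 0], 0]])

```text
time: 93.25
position: [720.1, 46.6, 268.4]
orientation: [2.283, 2.158, -0.0]
wrist_force: [0.2, -0.7, -2.0]
opening: 13.8
gripper_force: 117.7
```

Request:
arm_command(commands=[[[0, 0, 0.1], 0], [[0, 0, 0.1], 0], [[0, 0, 0], 0], [[0, 0, 0], 0]])

```text
time: 93.58
position: [720.1, 46.6, 266.6]
orientation: [2.283, 2.158, 0.0]
wrist_force: [-0.3, -0.5, -1.9]
opening: 13.7
gripper_force: 117.7
```

```bash
python3 hk.py
```

```text
tcp [720.067  46.622 266.609] x [0.056 0.998 0.   ] j -0.034025972493725125 F [-0.256 -0.535 -1.932] open 13.692575634314732
yaw 86.78690360300851 want 86.8; turn -0.013096396991485904
bed in tool [-31.93    0.728 -33.392] -> want tool x -31, y 0; z to go: at insert 293.3: -26.691288831662916  rest 264.3: 2.3087111683370836
```

Request:
arm_command(commands=[[[0, 0, 0.1], 0], [[0, 0, 0.1], 0], [[0, 0, 0], 0], [[0, 0, 0], 0]])

```text
time: 93.92
position: [720.1, 46.6, 264.6]
orientation: [2.283, 2.158, 0.0]
wrist_force: [0.4, 0.1, -2.0]
opening: 14.1
gripper_force: 117.8
```

Request:
arm_command(commands=[[[0, 0, 0.1], 0], [[0, 0, 0], 0], [[0, 0, 0], 0], [[0, 0, 0], 0]])

```text
time: 94.25
position: [720.2, 46.7, 264.2]
orientation: [2.283, 2.158, 0.001]
wrist_force: [-1.9, 0.7, 3.2]
opening: 13.6
gripper_force: 118.4
```

The bar rests on the hook arm. Letting go and rising clear.

Request:
arm_command(commands=[[[0, 0, 0], 0], [[0, 0, 0], 0], [[0, 0, 0], 0], [[0, 0, 0], 0], [[0, 0, -1], 0], [[0, 0, -2.5], 0], [[0, 0, -3.5], 0], [[0, 0, -3.5], 0], [[0, 0, -3], 0], [[0, 0, -2], 0]], hand=0.6)

```text
time: 95.08
position: [721.3, 46.3, 423.7]
orientation: [2.28, 2.155, 0.008]
wrist_force: [0.5, -1.1, 0.7]
opening: 51.2
gripper_force: 0.0
```

Request:
arm_command(commands=[[[0, -1.5, 0], 0], [[0, -3, 0], 0], [[0, -3.5, 0], 0], [[0, -3.5, 0], 0], [[0, -3.5, 0], 0], [[0, -3, 0], 0], [[0, -1.5, 0], 0], [[0, 0, 0], 0], [[0, 0, 0], 0], [[0, 0, 0], 0]])

```text
time: 95.92
position: [526.5, 57.5, 419.2]
orientation: [2.282, 2.157, 0.002]
wrist_force: [0.5, 0.7, -0.7]
opening: 51.3
gripper_force: 0.0
```

```bash
cat > asc.py <<'E'
from h import *
np.set_printoptions(precision=1,suppress=True)
print(robot.state()["time"],robot.state()["position"])
for n in ("side","scene"):
    c=cap(n); h=cv2.cvtColor(c["bgr"],cv2.COLOR_BGR2HSV); m=cv2.inRange(h,(0,150,60),(8,255,255))|cv2.inRange(h,(172,150,60),(180,255,255))
    u,v=proj(c,[719,14.7,300])[0].astype(int); y=cv2.inRange(h,(18,150,70),(30,255,255)); g=cv2.inRange(h,(0,0,110),(180,60,255))
    for r in range(v-14,v+44,1): print(r,"".join("R" if m[r,q] else ("#" if h[r,q,2]<50 else ("w" if g[r,q] else ("y" if y[r,q] else "."))) for q in range(u-25,u+30)))
E
python3 asc.py
```

```text
95.9167 [526.5  57.5 419.2]
157 ................................wwwwwwwwww....wwwwwwwww
158 ..................................wwwwwww..#..wwwwwwwww
159 ....................................wwwww..#..wwwwwwwww
160 .....................................wwww..##.wwwwwwwww
161 .......................................ww...#.wwwwwwwww
162 ...........RRRRR...........................#..wwwwwwwww
163 .........RRRRRRRRRRRRRRRRRRR...............#..wwwwwwwww
164 wwww.....RRRRRRRRRRRRRRRRRRRR..................wwwwwwww
165 wwwwwww..RRRRRRRRRRRRRRRRRRRR..........yyyy.#..wwwwwwww
166 wwwwwwwww.RRRRRRRRRRRRRRRRRRRR.......yyyyyy.#...wwwwwww
167 wwwwwwwwww.RRRRRRRRRRRRRRRRRRR....yyyyyyyy..#....wwwwww
168 wwwwwwwwww.RRRR......RRRRRRRRR..yyyyyy.....#........www
169 wwwwwwwwww.RRRR.yy.......RRRRR.yyyyy......#.#.........w
170 wwwwwwwwwww.RRR.yyy.......RRRR.yyy........##...........
171 wwwwwwwwwww.RRR..yyw.....y.RRR.y..........###..........
172 wwwwwwwwwww.RRR..yy....yyy.RRRR...........##...........
173 wwwwwwwwwww.RRR...y.yyyyyy.RRRR...........#.#..........
174 wwwwwwwwwww.RRRRw.yyyyyy...RRRRR.........####...
[... 5187 characters left out ...]
.........y....yy....wwwwwwwwwwwwwww.....
246 ...........##.....................wwwwwwwwwwwwwwwww....
247 ...........##.............y....y..wwwwwwwwwwwwwwwwww...
248 ...........##.....................wwwwwwwwwwwwwwwwwww..
249 y...........##....y................wwwwwwwwwwwwwwwwww..
250 ............##...y..................wwwwwwwwwwwwwwwwwww
251 ............##....y.y................wwwwwwwwwwwwwwwwww
252 .....y......##.......................wwwwwwwwwwwwwwwwww
253 ............###.......................wwwwwwwwwwwwwwwww
254 y...yy......###........................wwwwwwwwwwwwwwww
255 ........y...###..........y..............wwwwwwwwwwwwwww
256 y..y.........##.y....y.y................wwwwwwwwwwwwwww
```

It hangs on the hook and swings. I'll wait for it to settle.

Request:
arm_command(commands=[[[0, 0, 0], 0], [[0, 0, 0], 0], [[0, 0, 0], 0], [[0, 0, 0], 0], [[0, 0, 0], 0], [[0, 0, 0], 0], [[0, 0, 0], 0], [[0, 0, 0], 0], [[0, 0, 0], 0], [[0, 0, 0], 0]])

```text
time: 96.85
position: [525.3, 57.6, 418.5]
orientation: [2.283, 2.158, 0.0]
wrist_force: [0.3, 0.7, 0.6]
opening: 51.0
gripper_force: 0.0
```

Request:
arm_command(commands=[[[0, 0, 0], 0], [[0, 0, 0], 0], [[0, 0, 0], 0], [[0, 0, 0], 0], [[0, 0, 0], 0], [[0, 0, 0], 0], [[0, 0, 0], 0], [[0, 0, 0], 0], [[0, 0, 0], 0], [[0, 0, 0], 0]])

```text
time: 97.68
position: [525.3, 57.6, 418.5]
orientation: [2.283, 2.158, 0.0]
wrist_force: [0.5, -0.1, 1.0]
opening: 51.4
gripper_force: 0.0
```

Request:
arm_command(commands=[[[0, 0, 0], 0], [[0, 0, 0], 0], [[0, 0, 0], 0], [[0, 0, 0], 0], [[0, 0, 0], 0], [[0, 0, 0], 0], [[0, 0, 0], 0], [[0, 0, 0], 0], [[0, 0, 0], 0], [[0, 0, 0], 0]])

```text
time: 98.52
position: [525.3, 57.6, 418.5]
orientation: [2.283, 2.158, 0.0]
wrist_force: [-0.6, 0.1, 0.9]
opening: 51.3
gripper_force: 0.0
```

Request:
arm_command(commands=[[[0, 0, 0], 0], [[0, 0, 0], 0], [[0, 0, 0], 0], [[0, 0, 0], 0], [[0, 0, 0], 0], [[0, 0, 0], 0], [[0, 0, 0], 0], [[0, 0, 0], 0], [[0, 0, 0], 0], [[0, 0, 0], 0]])

```text
time: 99.35
position: [525.3, 57.6, 418.5]
orientation: [2.283, 2.158, 0.0]
wrist_force: [0.2, -1.4, 0.2]
opening: 51.2
gripper_force: 0.0
```

Request:
arm_command(commands=[[[0, 0, 0], 0], [[0, 0, 0], 0], [[0, 0, 0], 0], [[0, 0, 0], 0], [[0, 0, 0], 0], [[0, 0, 0], 0], [[0, 0, 0], 0], [[0, 0, 0], 0], [[0, 0, 0], 0], [[0, 0, 0], 0]])

```text
time: 100.18
position: [525.3, 57.5, 418.5]
orientation: [2.283, 2.158, 0.0]
wrist_force: [0.5, 1.0, 0.2]
opening: 51.2
gripper_force: 0.0
```

Request:
arm_command(commands=[[[0, 0, 0], 0], [[0, 0, 0], 0], [[0, 0, 0], 0], [[0, 0, 0], 0], [[0, 0, 0], 0], [[0, 0, 0], 0], [[0, 0, 0], 0], [[0, 0, 0], 0], [[0, 0, 0], 0], [[0, 0, 0], 0]])

```text
time: 101.02
position: [525.3, 57.6, 418.5]
orientation: [-2.283, -2.158, -0.0]
wrist_force: [-0.6, -0.6, 0.8]
opening: 51.2
gripper_force: 0.0
```

Request:
arm_command(commands=[[[0, 0, 0], 0], [[0, 0, 0], 0], [[0, 0, 0], 0], [[0, 0, 0], 0], [[0, 0, 0], 0], [[0, 0, 0], 0], [[0, 0, 0], 0], [[0, 0, 0], 0], [[0, 0, 0], 0], [[0, 0, 0], 0]])

```text
time: 101.85
position: [525.3, 57.6, 418.5]
orientation: [2.283, 2.158, 0.0]
wrist_force: [-0.0, 0.5, 0.2]
opening: 51.0
gripper_force: 0.0
```

Request:
arm_command(commands=[[[0, 0, 0], 0], [[0, 0, 0], 0], [[0, 0, 0], 0], [[0, 0, 0], 0], [[0, 0, 0], 0], [[0, 0, 0], 0], [[0, 0, 0], 0], [[0, 0, 0], 0], [[0, 0, 0], 0], [[0, 0, 0], 0]])

```text
time: 102.68
position: [525.3, 57.5, 418.5]
orientation: [2.283, 2.158, 0.0]
wrist_force: [0.2, -0.1, -0.6]
opening: 51.2
gripper_force: 0.0
```

```bash
python3 - <<'E'
from h import *
np.set_printoptions(precision=1,suppress=True)
for _ in range(6):
    c=cap("side","fin_side.png"); m=redmask(c); m[:, :150]=0
    h=cv2.cvtColor(c["bgr"],cv2.COLOR_BGR2HSV); r=cv2.inRange(h,(0,150,60),(8,255,255))|cv2.inRange(h,(172,150,60),(180,255,255)); q=r[140:240,260:340]; ys,xs=np.nonzero(q); print(robot.state()["time"],"red",len(xs),xs.mean()+260,ys.mean()+140,xs.min()+260,xs.max()+260,ys.min()+140,ys.max()+140)
for n,roi in(("side",(300,230,420,350)),):
    c=cap(n); h=cv2.cvtColor(c["bgr"],cv2.COLOR_BGR2HSV)
    for y in(-417,-319,-221,-123): u,v=proj(c,[612.5,y,79])[0].astype(int); print(y,(u,v),[[round(float(t),1) for t in b[:4]] for b in bagels(c,79,(u-25,v-18,u+25,v+18),60)])
c=cap("scene","fin_scene.png")
for y in(-417,-319,-221,-123): u,v=proj(c,[612.5,y,79])[0].astype(int); print("scene",y,(u,v),[[round(float(t),1) for t in b[:4]] for b in bagels(c,79,(u-15,v-13,u+15,v+13),40)])
E
```

```text
102.7333 red 322 301.35403726708074 182.25776397515529 292 310 166 198
102.7833 red 320 300.809375 182.15 292 309 165 199
102.8333 red 318 299.7138364779874 181.9245283018868 291 308 165 199
102.8833 red 293 298.2184300341297 181.23890784982936 288 308 164 198
102.9333 red 265 296.86037735849055 179.69811320754718 285 308 163 196
102.9833 red 248 295.3790322580645 177.8548387096774 283 307 163 192
-417 (np.int64(370), np.int64(314)) [[629.3, -423.6, 52.7, 679.0]]
-319 (np.int64(344), np.int64(293)) [[625.1, -324.3, 50.5, 584.0], [615.9, -258.1, 30.5, 167.0]]
-221 (np.int64(321), np.int64(275)) [[624.8, -223.6, 48.8, 511.0], [617.7, -156.7, 34.2, 192.0]]
-123 (np.int64(299), np.int64(258)) []
scene -417 (np.int64(210), np.int64(171)) []
scene -319 (np.int64(224), np.int64(184)) [[611.4, -318.4, 31.9, 110.0]]
scene -221 (np.int64(240), np.int64(197)) []
scene -123 (np.int64(256), np.int64(210)) []
```

Request:
arm_command(commands=[[[-2, 0, 0], 0], [[-3.5, 0, 0], 0], [[-3.5, 0, 0], 0], [[-3.5, 0, 0], 0], [[-3.5, 0, 0], 0], [[-3.5, 0, 0], 0], [[-3.5, 0, 0], 0], [[-3.5, 0, 0], 0], [[-3.5, 0, 0], 0], [[-2, 0, 0], 0]])

```text
time: 103.92
position: [506.0, -266.8, 418.8]
orientation: [2.287, 2.151, -0.003]
wrist_force: [-0.5, -0.0, -0.0]
opening: 51.5
gripper_force: 0.0
```

Request:
arm_command(commands=[[[0, 0, 0], 0], [[0, 0, 0], 0], [[0, 0, 0], 0], [[0, 0, 0], 0], [[0, 0, 0], 0], [[0, 0, 0], 0], [[0, 0, 0], 0], [[0, 0, 0], 0], [[0, 0, 0], 0], [[0, 0, 0], 0]])

```text
time: 104.75
position: [507.4, -261.8, 418.6]
orientation: [2.283, 2.158, 0.0]
wrist_force: [0.7, -0.0, 0.0]
opening: 51.6
gripper_force: 0.0
```

Request:
arm_command(commands=[[[0, 0, 0], 0], [[0, 0, 0], 0], [[0, 0, 0], 0], [[0, 0, 0], 0], [[0, 0, 0], 0], [[0, 0, 0], 0], [[0, 0, 0], 0], [[0, 0, 0], 0], [[0, 0, 0], 0], [[0, 0, 0], 0]])

```text
time: 105.58
position: [507.4, -261.9, 418.5]
orientation: [-2.283, -2.158, -0.0]
wrist_force: [-0.9, 0.1, 0.2]
opening: 51.0
gripper_force: 0.0
```

Request:
arm_command(commands=[[[0, 0, 0], 0], [[0, 0, 0], 0], [[0, 0, 0], 0], [[0, 0, 0], 0], [[0, 0, 0], 0], [[0, 0, 0], 0], [[0, 0, 0], 0], [[0, 0, 0], 0], [[0, 0, 0], 0], [[0, 0, 0], 0]])

```text
time: 106.42
position: [507.4, -261.9, 418.5]
orientation: [2.283, 2.158, 0.0]
wrist_force: [-0.2, -0.2, -0.9]
opening: 51.2
gripper_force: 0.0
```

Request:
arm_command(commands=[[[0, 0, 0], 0], [[0, 0, 0], 0], [[0, 0, 0], 0], [[0, 0, 0], 0], [[0, 0, 0], 0], [[0, 0, 0], 0], [[0, 0, 0], 0], [[0, 0, 0], 0], [[0, 0, 0], 0], [[0, 0, 0], 0]])

```text
time: 107.25
position: [507.4, -261.9, 418.5]
orientation: [2.283, 2.158, 0.0]
wrist_force: [-0.4, 0.1, -0.5]
opening: 51.2
gripper_force: 0.0
```

Request:
arm_command(commands=[[[0, 0, 0], 0], [[0, 0, 0], 0], [[0, 0, 0], 0], [[0, 0, 0], 0], [[0, 0, 0], 0], [[0, 0, 0], 0], [[0, 0, 0], 0], [[0, 0, 0], 0], [[0, 0, 0], 0], [[0, 0, 0], 0]])

```text
time: 108.08
position: [507.4, -261.9, 418.5]
orientation: [2.283, 2.158, 0.0]
wrist_force: [-0.1, 0.2, 0.5]
opening: 51.1
gripper_force: 0.0
```

Request:
arm_command(commands=[[[0, 0, 0], 0], [[0, 0, 0], 0], [[0, 0, 0], 0], [[0, 0, 0], 0], [[0, 0, 0], 0], [[0, 0, 0], 0], [[0, 0, 0], 0], [[0, 0, 0], 0], [[0, 0, 0], 0], [[0, 0, 0], 0]])

```text
time: 108.92
position: [507.4, -261.9, 418.5]
orientation: [-2.283, -2.158, -0.0]
wrist_force: [-0.4, 0.2, -0.1]
opening: 51.1
gripper_force: 0.0
```

Request:
arm_command(commands=[[[0, 0, 0], 0], [[0, 0, 0], 0], [[0, 0, 0], 0], [[0, 0, 0], 0], [[0, 0, 0], 0], [[0, 0, 0], 0], [[0, 0, 0], 0], [[0, 0, 0], 0], [[0, 0, 0], 0], [[0, 0, 0], 0]])

```text
time: 109.75
position: [507.4, -261.9, 418.5]
orientation: [-2.283, -2.158, -0.0]
wrist_force: [0.9, -0.1, -0.4]
opening: 51.2
gripper_force: 0.0
```

Request:
arm_command(commands=[[[0, 0, 0], 0], [[0, 0, 0], 0], [[0, 0, 0], 0], [[0, 0, 0], 0], [[0, 0, 0], 0], [[0, 0, 0], 0], [[0, 0, 0], 0], [[0, 0, 0], 0], [[0, 0, 0], 0], [[0, 0, 0], 0]])

```text
time: 110.58
position: [507.4, -261.9, 418.5]
orientation: [-2.283, -2.158, -0.0]
wrist_force: [0.4, 0.3, -0.9]
opening: 50.8
gripper_force: 0.0
```

```bash
cat > sw.py <<'E'
from h import *
np.set_printoptions(precision=1,suppress=True)
c=cap("wrist","fin_w.png"); print(robot.state()["position"]); print(np.array([b[:4] for b in bagels(c,79,(0,0,560,420),1200)]))
o=[]
for _ in range(10):
    c=cap("side"); h=cv2.cvtColor(c["bgr"],cv2.COLOR_BGR2HSV); r=cv2.inRange(h,(0,150,60),(8,255,255))|cv2.inRange(h,(172,150,60),(180,255,255)); q=r[140:240,260:340]; ys,xs=np.nonzero(q); o.append((xs.mean()+260,ys.mean()+140,len(xs)))
print(robot.state()["time"],np.array(o))
E
python3 sw.py
```

```text
[ 507.4 -261.9  418.5]
[[ 611.6 -319.3   37.6 1309. ]
 [ 611.9 -220.7   37.7 1538. ]
 [ 612.5 -123.1   37.4 1736. ]]
111.1333 [[295.4 187.8  40. ]
 [292.9 188.3  47. ]
 [291.8 186.2  71. ]
 [291.  184.2  85. ]
 [289.5 181.5  91. ]
 [289.3 180.1  90. ]
 [289.2 180.1  92. ]
 [289.6 181.7  92. ]
 [290.7 184.   89. ]
 [291.7 186.1  72. ]]
```

Bagels are confirmed in their lanes; the fourth lies under the gripper in this view. More settling time.

Request:
arm_command(commands=[[[2, -1, 0], 0], [[2, -1, 0], 0], [[2, -1, 0], 0], [[0, -1, 0], 0], [[0, -1, 0], 0], [[0, 0, 0], 0], [[0, 0, 0], 0], [[0, 0, 0], 0], [[0, 0, 0], 0], [[0, 0, 0], 0]])

```text
time: 111.97
position: [461.3, -199.7, 418.4]
orientation: [2.283, 2.157, -0.0]
wrist_force: [-0.5, -0.3, 0.8]
opening: 51.3
gripper_force: 0.0
```

Request:
arm_command(commands=[[[0, 0, 0], 0], [[0, 0, 0], 0], [[0, 0, 0], 0], [[0, 0, 0], 0], [[0, 0, 0], 0], [[0, 0, 0], 0], [[0, 0, 0], 0], [[0, 0, 0], 0], [[0, 0, 0], 0], [[0, 0, 0], 0]])

```text
time: 112.8
position: [460.8, -199.2, 418.5]
orientation: [-2.283, -2.158, -0.0]
wrist_force: [-0.1, 0.5, 1.0]
opening: 51.0
gripper_force: 0.0
```

Request:
arm_command(commands=[[[0, 0, 0], 0], [[0, 0, 0], 0], [[0, 0, 0], 0], [[0, 0, 0], 0], [[0, 0, 0], 0], [[0, 0, 0], 0], [[0, 0, 0], 0], [[0, 0, 0], 0], [[0, 0, 0], 0], [[0, 0, 0], 0]])

```text
time: 113.63
position: [460.8, -199.3, 418.5]
orientation: [2.283, 2.158, -0.0]
wrist_force: [-0.6, 0.5, -0.4]
opening: 51.5
gripper_force: 0.0
```

Request:
arm_command(commands=[[[0, 0, 0], 0], [[0, 0, 0], 0], [[0, 0, 0], 0], [[0, 0, 0], 0], [[0, 0, 0], 0], [[0, 0, 0], 0], [[0, 0, 0], 0], [[0, 0, 0], 0], [[0, 0, 0], 0], [[0, 0, 0], 0]])

```text
time: 114.47
position: [460.9, -199.3, 418.5]
orientation: [2.283, 2.158, -0.0]
wrist_force: [0.2, -0.3, -0.2]
opening: 51.0
gripper_force: 0.0
```

Request:
arm_command(commands=[[[0, 0, 0], 0], [[0, 0, 0], 0], [[0, 0, 0], 0], [[0, 0, 0], 0], [[0, 0, 0], 0], [[0, 0, 0], 0], [[0, 0, 0], 0], [[0, 0, 0], 0], [[0, 0, 0], 0], [[0, 0, 0], 0]])

```text
time: 115.3
position: [460.8, -199.2, 418.5]
orientation: [2.283, 2.158, -0.0]
wrist_force: [1.3, -0.0, 0.4]
opening: 51.4
gripper_force: 0.0
```

Request:
arm_command(commands=[[[0, 0, 0], 0], [[0, 0, 0], 0], [[0, 0, 0], 0], [[0, 0, 0], 0], [[0, 0, 0], 0], [[0, 0, 0], 0], [[0, 0, 0], 0], [[0, 0, 0], 0], [[0, 0, 0], 0], [[0, 0, 0], 0]])

```text
time: 116.13
position: [460.9, -199.2, 418.5]
orientation: [2.283, 2.158, 0.0]
wrist_force: [0.5, 0.2, -0.6]
opening: 51.3
gripper_force: 0.0
```

Request:
arm_command(commands=[[[0, 0, 0], 0], [[0, 0, 0], 0], [[0, 0, 0], 0], [[0, 0, 0], 0], [[0, 0, 0], 0], [[0, 0, 0], 0], [[0, 0, 0], 0], [[0, 0, 0], 0], [[0, 0, 0], 0], [[0, 0, 0], 0]])

```text
time: 116.97
position: [460.9, -199.2, 418.5]
orientation: [2.283, 2.158, 0.0]
wrist_force: [0.3, -0.8, 0.1]
opening: 51.2
gripper_force: 0.0
```

Request:
arm_command(commands=[[[0, 0, 0], 0], [[0, 0, 0], 0], [[0, 0, 0], 0], [[0, 0, 0], 0], [[0, 0, 0], 0], [[0, 0, 0], 0], [[0, 0, 0], 0], [[0, 0, 0], 0], [[0, 0, 0], 0], [[0, 0, 0], 0]])

```text
time: 117.8
position: [460.8, -199.3, 418.5]
orientation: [-2.283, -2.158, 0.0]
wrist_force: [0.0, 0.2, -0.1]
opening: 51.2
gripper_force: 0.0
```

Request:
arm_command(commands=[[[0, 0, 0], 0], [[0, 0, 0], 0], [[0, 0, 0], 0], [[0, 0, 0], 0], [[0, 0, 0], 0], [[0, 0, 0], 0], [[0, 0, 0], 0], [[0, 0, 0], 0], [[0, 0, 0], 0], [[0, 0, 0], 0]])

```text
time: 118.63
position: [460.8, -199.2, 418.5]
orientation: [2.283, 2.158, -0.0]
wrist_force: [0.1, -0.0, 0.8]
opening: 51.3
gripper_force: 0.0
```

Request:
arm_command(commands=[[[0, 0, 0], 0], [[0, 0, 0], 0], [[0, 0, 0], 0], [[0, 0, 0], 0], [[0, 0, 0], 0], [[0, 0, 0], 0], [[0, 0, 0], 0], [[0, 0, 0], 0], [[0, 0, 0], 0], [[0, 0, 0], 0]])

```text
time: 119.47
position: [460.8, -199.2, 418.5]
orientation: [2.283, 2.158, 0.0]
wrist_force: [0.2, 0.4, 0.0]
opening: 51.3
gripper_force: 0.0
```

Request:
arm_command(commands=[[[0, 0, 0], 0], [[0, 0, 0], 0], [[0, 0, 0], 0], [[0, 0, 0], 0], [[0, 0, 0], 0], [[0, 0, 0], 0], [[0, 0, 0], 0], [[0, 0, 0], 0], [[0, 0, 0], 0], [[0, 0, 0], 0]])

```text
time: 120.3
position: [460.9, -199.2, 418.5]
orientation: [2.283, 2.158, 0.0]
wrist_force: [-0.6, 0.7, 0.1]
opening: 51.4
gripper_force: 0.0
```

Request:
arm_command(commands=[[[0, 0, 0], 0], [[0, 0, 0], 0], [[0, 0, 0], 0], [[0, 0, 0], 0], [[0, 0, 0], 0], [[0, 0, 0], 0], [[0, 0, 0], 0], [[0, 0, 0], 0], [[0, 0, 0], 0], [[0, 0, 0], 0]])

```text
time: 121.13
position: [460.9, -199.2, 418.5]
orientation: [2.283, 2.158, 0.0]
wrist_force: [-0.0, 0.7, 1.0]
opening: 51.0
gripper_force: 0.0
```

```bash
python3 sw.py
```

```text
[ 460.9 -199.2  418.5]
[[ 611.8 -221.    37.6 1380. ]
 [ 611.9 -122.8   37.6 1615. ]]
121.6833 [[300.5 183.1 163. ]
 [301.  183.8 173. ]
 [301.2 183.9 185. ]
 [301.2 184.1 211. ]
 [301.2 184.2 218. ]
 [301.2 184.2 215. ]
 [301.2 184.1 200. ]
 [301.  183.8 185. ]
 [300.7 183.7 169. ]
 [300.3 183.  159. ]]
```

Request:
arm_command(commands=[[[0, -1, 0], 0], [[0, -2, 0], 0], [[0, -2, 0], 0], [[0, -1, 0], 0], [[0, 0, 0], 0], [[0, 0, 0], 0], [[0, 0, 0], 0], [[0, 0, 0], 0], [[0, 0, 0], 0], [[0, 0, 0], 0]])

```text
time: 122.52
position: [401.6, -195.8, 418.4]
orientation: [2.282, 2.159, -0.001]
wrist_force: [0.2, -0.3, -0.8]
opening: 50.9
gripper_force: 0.0
```

Request:
arm_command(commands=[[[0, 0, 0], 0], [[0, 0, 0], 0], [[0, 0, 0], 0], [[0, 0, 0], 0], [[0, 0, 0], 0], [[0, 0, 0], 0], [[0, 0, 0], 0], [[0, 0, 0], 0], [[0, 0, 0], 0], [[0, 0, 0], 0]])

```text
time: 123.35
position: [400.9, -195.9, 418.5]
orientation: [2.283, 2.158, 0.0]
wrist_force: [-0.7, -0.0, -0.8]
opening: 51.2
gripper_force: 0.0
```

Request:
arm_command(commands=[[[0, 0, 0], 0], [[0, 0, 0], 0], [[0, 0, 0], 0], [[0, 0, 0], 0], [[0, 0, 0], 0], [[0, 0, 0], 0], [[0, 0, 0], 0], [[0, 0, 0], 0], [[0, 0, 0], 0], [[0, 0, 0], 0]])

```text
time: 124.18
position: [401.0, -195.9, 418.5]
orientation: [2.283, 2.158, 0.0]
wrist_force: [-0.0, 0.8, -0.0]
opening: 51.5
gripper_force: 0.0
```

Request:
arm_command(commands=[[[0, 0, 0], 0], [[0, 0, 0], 0], [[0, 0, 0], 0], [[0, 0, 0], 0], [[0, 0, 0], 0], [[0, 0, 0], 0], [[0, 0, 0], 0], [[0, 0, 0], 0], [[0, 0, 0], 0], [[0, 0, 0], 0]])

```text
time: 125.02
position: [401.0, -195.9, 418.5]
orientation: [2.283, 2.158, -0.0]
wrist_force: [0.2, -0.2, -0.7]
opening: 50.9
gripper_force: 0.0
```

Request:
arm_command(commands=[[[0, 0, 0], 0], [[0, 0, 0], 0], [[0, 0, 0], 0], [[0, 0, 0], 0], [[0, 0, 0], 0], [[0, 0, 0], 0], [[0, 0, 0], 0], [[0, 0, 0], 0], [[0, 0, 0], 0], [[0, 0, 0], 0]])

```text
time: 125.85
position: [401.0, -195.9, 418.5]
orientation: [2.283, 2.158, 0.0]
wrist_force: [-0.1, 0.1, -0.1]
opening: 51.2
gripper_force: 0.0
```

Request:
arm_command(commands=[[[0, 0, 0], 0], [[0, 0, 0], 0], [[0, 0, 0], 0], [[0, 0, 0], 0], [[0, 0, 0], 0], [[0, 0, 0], 0], [[0, 0, 0], 0], [[0, 0, 0], 0], [[0, 0, 0], 0], [[0, 0, 0], 0]])

```text
time: 126.68
position: [400.9, -195.9, 418.5]
orientation: [2.283, 2.158, 0.0]
wrist_force: [0.3, 0.6, 0.5]
opening: 51.2
gripper_force: 0.0
```

Request:
arm_command(commands=[[[0, 0, 0], 0], [[0, 0, 0], 0], [[0, 0, 0], 0], [[0, 0, 0], 0], [[0, 0, 0], 0], [[0, 0, 0], 0], [[0, 0, 0], 0], [[0, 0, 0], 0], [[0, 0, 0], 0], [[0, 0, 0], 0]])

```text
time: 127.52
position: [401.0, -195.9, 418.5]
orientation: [2.283, 2.158, 0.0]
wrist_force: [0.1, 0.3, -0.0]
opening: 51.4
gripper_force: 0.0
```

Request:
arm_command(commands=[[[0, 0, 0], 0], [[0, 0, 0], 0], [[0, 0, 0], 0], [[0, 0, 0], 0], [[0, 0, 0], 0], [[0, 0, 0], 0], [[0, 0, 0], 0], [[0, 0, 0], 0], [[0, 0, 0], 0], [[0, 0, 0], 0]])

```text
time: 128.35
position: [401.0, -195.9, 418.5]
orientation: [2.283, 2.158, 0.0]
wrist_force: [0.5, -0.1, 1.1]
opening: 51.1
gripper_force: 0.0
```

Request:
arm_command(commands=[[[0, 0, 0], 0], [[0, 0, 0], 0], [[0, 0, 0], 0], [[0, 0, 0], 0], [[0, 0, 0], 0], [[0, 0, 0], 0], [[0, 0, 0], 0], [[0, 0, 0], 0], [[0, 0, 0], 0], [[0, 0, 0], 0]])

```text
time: 129.18
position: [401.0, -195.9, 418.5]
orientation: [2.283, 2.158, 0.0]
wrist_force: [0.0, 0.2, 0.4]
opening: 51.6
gripper_force: 0.0
```

Request:
arm_command(commands=[[[0, 0, 0], 0], [[0, 0, 0], 0], [[0, 0, 0], 0], [[0, 0, 0], 0], [[0, 0, 0], 0], [[0, 0, 0], 0], [[0, 0, 0], 0], [[0, 0, 0], 0], [[0, 0, 0], 0], [[0, 0, 0], 0]])

```text
time: 130.02
position: [401.0, -195.9, 418.5]
orientation: [2.283, 2.158, 0.0]
wrist_force: [-0.8, 0.2, 0.2]
opening: 51.3
gripper_force: 0.0
```

Request:
arm_command(commands=[[[0, 0, 0], 0], [[0, 0, 0], 0], [[0, 0, 0], 0], [[0, 0, 0], 0], [[0, 0, 0], 0], [[0, 0, 0], 0], [[0, 0, 0], 0], [[0, 0, 0], 0], [[0, 0, 0], 0], [[0, 0, 0], 0]])

```text
time: 130.85
position: [400.9, -195.9, 418.5]
orientation: [2.283, 2.158, -0.0]
wrist_force: [-0.2, -0.2, 0.6]
opening: 51.3
gripper_force: 0.0
```

Request:
arm_command(commands=[[[0, 0, 0], 0], [[0, 0, 0], 0], [[0, 0, 0], 0], [[0, 0, 0], 0], [[0, 0, 0], 0], [[0, 0, 0], 0], [[0, 0, 0], 0], [[0, 0, 0], 0], [[0, 0, 0], 0], [[0, 0, 0], 0]])

```text
time: 131.68
position: [400.9, -195.9, 418.5]
orientation: [2.283, 2.158, 0.0]
wrist_force: [0.3, 0.4, 0.3]
opening: 51.4
gripper_force: 0.0
```

Request:
arm_command(commands=[[[0, 0, 0], 0], [[0, 0, 0], 0], [[0, 0, 0], 0], [[0, 0, 0], 0], [[0, 0, 0], 0], [[0, 0, 0], 0], [[0, 0, 0], 0], [[0, 0, 0], 0], [[0, 0, 0], 0], [[0, 0, 0], 0]])

```text
time: 132.52
position: [400.9, -195.9, 418.5]
orientation: [2.283, 2.158, 0.0]
wrist_force: [0.4, 0.2, -0.6]
opening: 51.3
gripper_force: 0.0
```

Request:
arm_command(commands=[[[0, 0, 0], 0], [[0, 0, 0], 0], [[0, 0, 0], 0], [[0, 0, 0], 0], [[0, 0, 0], 0], [[0, 0, 0], 0], [[0, 0, 0], 0], [[0, 0, 0], 0], [[0, 0, 0], 0], [[0, 0, 0], 0]])

```text
time: 133.35
position: [400.9, -195.9, 418.5]
orientation: [-2.283, -2.158, 0.0]
wrist_force: [-0.1, 0.8, 0.3]
opening: 50.9
gripper_force: 0.0
```

Request:
arm_command(commands=[[[0, 0, 0], 0], [[0, 0, 0], 0], [[0, 0, 0], 0], [[0, 0, 0], 0], [[0, 0, 0], 0], [[0, 0, 0], 0], [[0, 0, 0], 0], [[0, 0, 0], 0], [[0, 0, 0], 0], [[0, 0, 0], 0]])

```text
time: 134.18
position: [400.9, -195.9, 418.5]
orientation: [-2.283, -2.158, 0.0]
wrist_force: [0.7, 0.5, -0.2]
opening: 51.3
gripper_force: 0.0
```

Request:
arm_command(commands=[[[0, 0, 0], 0], [[0, 0, 0], 0], [[0, 0, 0], 0], [[0, 0, 0], 0], [[0, 0, 0], 0], [[0, 0, 0], 0], [[0, 0, 0], 0], [[0, 0, 0], 0], [[0, 0, 0], 0], [[0, 0, 0], 0]])

```text
time: 135.02
position: [400.9, -195.9, 418.5]
orientation: [2.283, 2.158, -0.0]
wrist_force: [0.2, -0.1, -0.2]
opening: 51.5
gripper_force: 0.0
```

```bash
sed -i 's/^c=cap("wrist.*$//; s/range(10)/range(12)/' sw.py; sed -i 's/c=cap("side")/c=cap("scene")/; s/q=r\[140:240,260:340\]/q=r[180:300,230:300]/' sw.py; python3 sw.py
```

```text
135.6167 [[290.3 181.5 248. ]
 [290.2 181.5 251. ]
 [290.1 181.3 253. ]
 [289.9 181.2 244. ]
 [289.9 181.2 243. ]
 [289.8 181.1 244. ]
 [289.9 181.2 247. ]
 [290.  181.2 242. ]
 [290.  181.2 245. ]
 [289.9 181.3 246. ]
 [290.1 181.4 246. ]
 [290.3 181.4 252. ]]
```

Nearly still: the swing is down to ±0.25 px. A few more seconds, then hand in.

Request:
arm_command(commands=[[[0, 0, 0], 0], [[0, 0, 0], 0], [[0, 0, 0], 0], [[0, 0, 0], 0], [[0, 0, 0], 0], [[0, 0, 0], 0], [[0, 0, 0], 0], [[0, 0, 0], 0], [[0, 0, 0], 0], [[0, 0, 0], 0]])

```text
time: 136.45
position: [400.9, -195.9, 418.5]
orientation: [2.283, 2.158, -0.0]
wrist_force: [-0.9, 0.1, 0.2]
opening: 51.3
gripper_force: 0.0
```

Request:
arm_command(commands=[[[0, 0, 0], 0], [[0, 0, 0], 0], [[0, 0, 0], 0], [[0, 0, 0], 0], [[0, 0, 0], 0], [[0, 0, 0], 0], [[0, 0, 0], 0], [[0, 0, 0], 0], [[0, 0, 0], 0], [[0, 0, 0], 0]])

```text
time: 137.28
position: [400.9, -195.9, 418.5]
orientation: [2.283, 2.158, 0.0]
wrist_force: [-0.5, -0.5, 0.1]
opening: 51.0
gripper_force: 0.0
```

Request:
arm_command(commands=[[[0, 0, 0], 0], [[0, 0, 0], 0], [[0, 0, 0], 0], [[0, 0, 0], 0], [[0, 0, 0], 0], [[0, 0, 0], 0], [[0, 0, 0], 0], [[0, 0, 0], 0], [[0, 0, 0], 0], [[0, 0, 0], 0]])

```text
time: 138.12
position: [400.9, -195.9, 418.5]
orientation: [2.283, 2.158, 0.0]
wrist_force: [0.2, -0.5, 0.2]
opening: 51.3
gripper_force: 0.0
```

Request:
arm_command(commands=[[[0, 0, 0], 0], [[0, 0, 0], 0], [[0, 0, 0], 0], [[0, 0, 0], 0], [[0, 0, 0], 0], [[0, 0, 0], 0], [[0, 0, 0], 0], [[0, 0, 0], 0], [[0, 0, 0], 0], [[0, 0, 0], 0]])

```text
time: 138.95
position: [400.9, -195.9, 418.5]
orientation: [2.283, 2.158, -0.0]
wrist_force: [-0.3, -0.5, 0.3]
opening: 51.9
gripper_force: 0.0
```

Request:
arm_command(commands=[[[0, 0, 0], 0], [[0, 0, 0], 0], [[0, 0, 0], 0], [[0, 0, 0], 0], [[0, 0, 0], 0], [[0, 0, 0], 0], [[0, 0, 0], 0], [[0, 0, 0], 0], [[0, 0, 0], 0], [[0, 0, 0], 0]])

```text
time: 139.78
position: [400.9, -195.9, 418.5]
orientation: [2.283, 2.158, 0.0]
wrist_force: [-0.4, 0.2, 0.5]
opening: 51.3
gripper_force: 0.0
```

Request:
arm_command(commands=[[[0, 0, 0], 0], [[0, 0, 0], 0], [[0, 0, 0], 0], [[0, 0, 0], 0], [[0, 0, 0], 0], [[0, 0, 0], 0], [[0, 0, 0], 0], [[0, 0, 0], 0], [[0, 0, 0], 0], [[0, 0, 0], 0]])

```text
time: 140.62
position: [400.9, -195.9, 418.5]
orientation: [2.283, 2.158, -0.0]
wrist_force: [0.6, 0.7, 0.5]
opening: 51.3
gripper_force: 0.0
```

Request:
arm_command(commands=[[[0, 0, 0], 0], [[0, 0, 0], 0], [[0, 0, 0], 0], [[0, 0, 0], 0], [[0, 0, 0], 0], [[0, 0, 0], 0], [[0, 0, 0], 0], [[0, 0, 0], 0], [[0, 0, 0], 0], [[0, 0, 0], 0]])

```text
time: 141.45
position: [400.9, -195.9, 418.5]
orientation: [-2.283, -2.158, 0.0]
wrist_force: [-0.2, -0.0, -0.6]
opening: 51.1
gripper_force: 0.0
```

Request:
arm_command(commands=[[[0, 0, 0], 0], [[0, 0, 0], 0], [[0, 0, 0], 0], [[0, 0, 0], 0], [[0, 0, 0], 0], [[0, 0, 0], 0], [[0, 0, 0], 0], [[0, 0, 0], 0], [[0, 0, 0], 0], [[0, 0, 0], 0]])

```text
time: 142.28
position: [400.9, -195.9, 418.5]
orientation: [2.283, 2.158, 0.0]
wrist_force: [-0.1, 0.7, 0.1]
opening: 51.7
gripper_force: 0.0
```

```bash
python3 sw.py; python3 -c "
from rig import robot
print(robot.hand_in())"
```

```text
142.8833 [[290.2 181.4 243. ]
 [290.1 181.6 248. ]
 [290.1 181.3 243. ]
 [290.2 181.5 248. ]
 [290.1 181.5 249. ]
 [290.1 181.4 246. ]
 [290.2 181.4 250. ]
 [290.2 181.4 243. ]
 [290.1 181.5 245. ]
 [290.2 181.4 244. ]
 [289.9 181.3 244. ]
 [290.  181.3 246. ]]
the job is handed in; nothing more can be done
None
```

I handed the job in at about 143 s: all four bagels were placed one per lane, last measured within about 1 mm of centre, and the spatula hangs by its D handle on the hook, released and almost still; along the way I tipped the second bagel on the tray with the blade, so it was lifted only after it settled flat.

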